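Rack the porcelain jars and flag the rack as complete

ROBOT

A 7-joint arm with a two-finger parallel gripper is mounted at the origin on the work surface. World frame = base frame: x ahead of the robot, y to its left, z up, the work surface at z = 0. Lengths are in m, angles in rad, forces in N, time in s.
With the tool pointing down it reaches from about 0.375 to 0.925 m from the base axis. Payload 3.1 kg.
Tool frame: the origin (TCP) lies at the very end of the fingers, on their centre line; the grasp point (between the pads) lies 19 mm behind it (ctrl.grasp_offset is the z of the grasp point in the tool frame, in m); z points along the fingers, y is the direction in which the jaws open and shut (so a half turn about z gives the same grasp; the last joint's range is limited). The gripper opens to 85 mm and grips with 20 to 120 N. Pads are 22 mm wide; open, the fingers measure 114 mm over their backs; the gripper's body (76 mm by 85 mm) begins 54 mm behind the grasp point. The pads swing forward as they close: fully open they stand 13 mm farther back than shut.
Start: joints at [1.215, 0.383, 0.044, 1.598, -0.018, 1.161, -0.05], TCP at [0.166, -0.629, 0.231] pointing down, gripper open.
Joint ranges: [-2.61, 2.61], [-0.41, 2.15], [-1.48, 1.57], [0, 2.5], [-1.57, 4.71], [0.05, 1.97], [-2.85, 2.85]. Speed limits (rad/s): [2.79, 2.79, 3.14, 3.14, 3.14, 3.14, 3.14].

INTERFACE

Orientations are given as a unit quaternion [x, y, z, w].
In Python, from plant import ctrl gives the robot as it stands.
- The arm moves only by the tool drive_tool, never from a script. Its argument "deltas" is a list of rows, each an object of numbers: "x", "y", "z": the shift along the world's x, y, z in cm; "twist": the turn about the world's z in degrees; "jaw": the opening, from 0 (shut) to 1 (fully open). A call has 1 to 10 rows; each row shifts and turns the pose as measured when the row begins; what a row does not reach is not made up. A row lasts 1/10 s, in which the tool goes at most 50 mm and 8.59 degrees, less where a joint would pass 70% of its speed; a pose out of reach is approached as far as the arm can. A call is refused whole if a number of a shift passes 5 or a number of a turn 8.59, either way. A call with a gripper value outside its range is refused whole. The fingers move at their own pace and stop on an object; "grip_force" is the grip in N (left out, the last holds). Time passes only in rows, so rows that do not move let the fingers close. It gives the time, the measured TCP pose, the force and the opening at its end, in the units of the state.
- ctrl.read_state(): the state, without advancing time (a new reading comes with each control period).
- ctrl.get_image(name): name is "scene" or "side" or "wrist"; returns the picture (420x560x3 uint8, blue, green, red); there is no depth.
- ctrl.calibration(name): a dict with "fovy" (degrees; the focal length in pixels is half the picture's height over the tangent of half this angle, whatever the lens; pixels are square), "cx", "cy" (the principal point, pixels), "cam_to_world" (4x4, takes a point from camera to world coordinates). Camera axes: x right, y down, z forward; pixel columns grow to the right and rows downward; lengths in m; the calibration is good to about 2 mm. A picture is of the moment at which its call begins: read the wrist's pose just before it. calibration takes no time and is no camera call; for the wrist camera it gives the pose at the moment of the call.
- ctrl.close_job(): hands the job in, once; it reports no verdict.
Trained networks look in the newest picture that a camera, given by its name, has taken for a name from the list of things; names that differ only in an ending like _2 or _b are one class to them, and where a whole thing is asked for, a point or a joint stands for the part that bears it (a point fixed in the world has none). Each returns a list of dicts, best first, with "p" (0 to 1); they miss things now and then, are a little off and sometimes report something else, mostly with a low value. They report only what shows in the picture. A call takes as long as a camera call.
- ctrl.search_frame(camera, query): "bbox" ([centre column, centre row, width, height] in pixels, round what is visible of it).
The state is a dict: "clock": time; "joint_positions": joint angles; "joint_velocities": joint speeds; "joint_efforts": joint torques, N m; "eef_pos": TCP position; "tool_rot": TCP orientation; "contact_force": force on the tool from outside, world axes, zero at the start; "ft_torque": the same for the moment, N m; "opening": finger opening in m.
Only numpy, scipy, OpenCV 4.12 (cv2) and the standard library are available. Lean on these libraries where they do the work, as an engineer would, in place of code of your own. Each camera call takes 0.05 s, during which the arm holds its last target.

TASK

First clear the plaster cast out of the aluminium jar cradle and set it upright, wholly on the round blue mat. Then lay all the loose porcelain jars on their sides in the cradle as a pyramid, three side by side in the bottom row and each of the others saddled in a gap of the row below, in line with the cradle and centred on it front to back. When the pyramid stands, flag it as complete: hook the orange tag over the white end of the rail and slide it along the rail, without lifting it off, until it hangs centred on the red band; leave the other things on the bench where they are.

Things in the scene. Friction and masses are not known exactly. Their poses are not given: they have to be found in the camera images.
- jar0: porcelain jar 1 of 6 (violet, white lid): a cylinder 44 mm across, 52 mm long, lying on its side, about 90 g. 4 to 6 jars are there; an absent one reads None. Origin: the cylinder's centre, 22 mm above what it lies on; x axis: along the cylinder, lid at -x (either way round will do). Rolls sluggishly. Flat ends: can be taken from above by its ends
- jar1: porcelain jar 2 of 6 (violet, white lid): a cylinder 44 mm across, 52 mm long, lying on its side, about 90 g. 4 to 6 jars are there; an absent one reads None. Origin: the cylinder's centre, 22 mm above what it lies on; x axis: along the cylinder, lid at -x (either way round will do). Rolls sluggishly. Flat ends: can be taken from above by its ends
- jar2: porcelain jar 3 of 6 (violet, white lid): a cylinder 44 mm across, 52 mm long, lying on its side, about 90 g. 4 to 6 jars are there; an absent one reads None. Origin: the cylinder's centre, 22 mm above what it lies on; x axis: along the cylinder, lid at -x (either way round will do). Rolls sluggishly. Flat ends: can be taken from above by its ends
- jar3: porcelain jar 4 of 6 (violet, blue lid): a cylinder 44 mm across, 52 mm long, lying on its side, about 90 g. 4 to 6 jars are there; an absent one reads None. Origin: the cylinder's centre, 22 mm above what it lies on; x axis: along the cylinder, lid at -x (either way round will do). Rolls sluggishly. Flat ends: can be taken from above by its ends
- jar4: porcelain jar 5 of 6 (violet, blue lid): a cylinder 44 mm across, 52 mm long, lying on its side, about 90 g. 4 to 6 jars are there; an absent one reads None. Origin: the cylinder's centre, 22 mm above what it lies on; x axis: along the cylinder, lid at -x (either way round will do). Rolls sluggishly. Flat ends: can be taken from above by its ends
- jar5: porcelain jar 6 of 6 (violet, blue lid): a cylinder 44 mm across, 52 mm long, lying on its side, about 90 g. 4 to 6 jars are there; an absent one reads None. Origin: the cylinder's centre, 22 mm above what it lies on; x axis: along the cylinder, lid at -x (either way round will do). Rolls sluggishly. Flat ends: can be taken from above by its ends
- cradle: fixed aluminium jar cradle, open at front, back and top: floor 40 mm deep (x), 154 mm wide (y), with an 8 mm end stop at each y end rising 34 mm above the floor; 138 mm clear between the stops, so three jars lie side by side in it with 6 mm to spare, axes along the cradle's x, ends sticking out 6 mm front and back. Origin: centre of its underside, on the bench
- cradle_floor (a point): centre of the top of the cradle's floor, 8 mm above the bench, axes as the cradle. Seen from here jar centres lie at: bottom row y -46, 0, +46 mm, z 22; in the two gaps y -23 and +23 mm, z 58 to 60; on top of those y 0, z 94 to 98
- cast: stone-coloured plaster dental cast: a block 56 (x) by 50 (y) by 26 mm high with an arch of teeth on top, 38 mm high in all, about 150 g. Origin: centre of its underside. At the start it stands on the middle of the cradle's floor, x roughly along the cradle's x; its x ends stick out 8 mm front and back and can be gripped
- mat: fixed round blue mat, 130 mm across and 3 mm thick, flat on the bench. Origin: centre of its underside
- tag: orange rigid saddle tag, an upside-down U, about 80 g. Origin: where the rail's axis lies when hung (rail along its y). Two plates face x, 42 mm over the outsides, 32 mm between, 40 mm wide (y), down to 40 mm below the origin; inside, a 45 degree roof centres it on the rail. Starts standing on its plates on the bench, origin 40 mm up. Same both ways round
- tag_tab (a point): centre of the tag's black grip tab, 30 mm above the tag's origin, axes as the tag: 8 mm thick (x), 22 mm wide (y), 33 mm high, on a bridge whose top is 16 mm below this point (14.5 mm above the tag's origin)
- rail: fixed round steel rail 12 mm thick, 300 mm long along its y, axis 150 mm above the bench, between two posts 16 mm thick and 158 mm high with feet 50 mm across. Origin: on the bench below the rail's middle
- rail_mid (a point): middle of the rail, on its axis; y along the rail
- rail_white (a point): centre of the white band (70 mm long) at the rail's +y end, on its axis, 90 mm from the middle
- red_band: red band painted on the rail, 56 mm long. Origin: its centre on the rail's axis; y along the rail
- dropper: white dropper bottle, 30 mm across, 75 mm tall. Bystander, loose, origin: centre of its underside
- flask: amber glass jar with black lid, 40 mm across, 70 mm tall. Bystander, loose, origin: centre of its underside
- brush_pot: white pot full of brushes, 60 mm across, 170 mm tall with the brushes. Bystander, loose, origin: centre of its underside
- cast_b: a second plaster cast, same shape as the first, that stands alone at the far right of the bench and stays there. Bystander, loose, origin: centre of its underside

How it is judged:
On the way, in this order (a step that is already met when the one before it is completed fails the run):
1. the cast stands upright on the blue mat (horizontal distance between cast and mat below 0.027 m and height (world z) of cast below 0.008 m and angle between cast's own z axis and vertical below 0.15 rad), for 0.2 s.
2. all jars lie in the cradle as a pyramid (x of jar0 in the frame of cradle between -0.014 and 0.014 m and angle between the x axis of each of jar0, jar1, jar2, jar3, jar4, jar5 and the x axis of cradle, either way round below 0.2 rad and linear speed of each of jar0, jar1, jar2, jar3, jar4, jar5 below 0.03 m/s and ((y of jar0 in the frame of cradle between -0.056 and 0.056 m and z of jar0 in the frame of cradle between 0.025 and 0.036 m) or (y of jar0 in the frame of cradle between -0.033 and -0.013 m and z of jar0 in the frame of cradle between 0.06 and 0.074 m) or (y of jar0 in the frame of cradle between 0.013 and 0.033 m and z of jar0 in the frame of cradle between 0.06 and 0.074 m) or (y of jar0 in the frame of cradle between -0.01 and 0.01 m and z of jar0 in the frame of cradle between 0.094 and 0.113 m)) and x of jar1 in the frame of cradle between -0.014 and 0.014 m and ((y of jar1 in the frame of cradle between -0.056 and 0.056 m and z of jar1 in the frame of cradle between 0.025 and 0.036 m) or (y of jar1 in the frame of cradle between -0.033 and -0.013 m and z of jar1 in the frame of cradle between 0.06 and 0.074 m) or (y of jar1 in the frame of cradle between 0.013 and 0.033 m and z of jar1 in the frame of cradle between 0.06 and 0.074 m) or (y of jar1 in the frame of cradle between -0.01 and 0.01 m and z of jar1 in the frame of cradle between 0.094 and 0.113 m)) and x of jar2 in the frame of cradle between -0.014 and 0.014 m and ((y of jar2 in the frame of cradle between -0.056 and 0.056 m and z of jar2 in the frame of cradle between 0.025 and 0.036 m) or (y of jar2 in the frame of cradle between -0.033 and -0.013 m and z of jar2 in the frame of cradle between 0.06 and 0.074 m) or (y of jar2 in the frame of cradle between 0.013 and 0.033 m and z of jar2 in the frame of cradle between 0.06 and 0.074 m) or (y of jar2 in the frame of cradle between -0.01 and 0.01 m and z of jar2 in the frame of cradle between 0.094 and 0.113 m)) and x of jar3 in the frame of cradle between -0.014 and 0.014 m and ((y of jar3 in the frame of cradle between -0.056 and 0.056 m and z of jar3 in the frame of cradle between 0.025 and 0.036 m) or (y of jar3 in the frame of cradle between -0.033 and -0.013 m and z of jar3 in the frame of cradle between 0.06 and 0.074 m) or (y of jar3 in the frame of cradle between 0.013 and 0.033 m and z of jar3 in the frame of cradle between 0.06 and 0.074 m) or (y of jar3 in the frame of cradle between -0.01 and 0.01 m and z of jar3 in the frame of cradle between 0.094 and 0.113 m)) and x of jar4 in the frame of cradle between -0.014 and 0.014 m and ((y of jar4 in the frame of cradle between -0.056 and 0.056 m and z of jar4 in the frame of cradle between 0.025 and 0.036 m) or (y of jar4 in the frame of cradle between -0.033 and -0.013 m and z of jar4 in the frame of cradle between 0.06 and 0.074 m) or (y of jar4 in the frame of cradle between 0.013 and 0.033 m and z of jar4 in the frame of cradle between 0.06 and 0.074 m) or (y of jar4 in the frame of cradle between -0.01 and 0.01 m and z of jar4 in the frame of cradle between 0.094 and 0.113 m)) and x of jar5 in the frame of cradle between -0.014 and 0.014 m and ((y of jar5 in the frame of cradle between -0.056 and 0.056 m and z of jar5 in the frame of cradle between 0.025 and 0.036 m) or (y of jar5 in the frame of cradle between -0.033 and -0.013 m and z of jar5 in the frame of cradle between 0.06 and 0.074 m) or (y of jar5 in the frame of cradle between 0.013 and 0.033 m and z of jar5 in the frame of cradle between 0.06 and 0.074 m) or (y of jar5 in the frame of cradle between -0.01 and 0.01 m and z of jar5 in the frame of cradle between 0.094 and 0.113 m))), for 0.5 s.
3. the tag straddles the rail at the white band (x of tag in the frame of rail_mid between -0.008 and 0.008 m and z of tag in the frame of rail_mid between -0.008 and 0.008 m and angle between tag's own z axis and vertical below 0.35 rad and y of tag in the frame of rail_white between -0.04 and 0.04 m), for 0.2 s.
4. the tag is sliding along the rail, still 3 to 7 cm short of the red band's centre (x of tag in the frame of rail_mid between -0.008 and 0.008 m and z of tag in the frame of rail_mid between -0.008 and 0.008 m and angle between tag's own z axis and vertical below 0.35 rad and y of tag in the frame of red_band between 0.03 and 0.07 m).
5. the tag hangs on the rail at the red band (x of tag in the frame of rail_mid between -0.008 and 0.008 m and z of tag in the frame of rail_mid between -0.008 and 0.008 m and angle between tag's own z axis and vertical below 0.35 rad and y of tag in the frame of red_band between -0.012 and 0.012 m), for 0.2 s.
At the end, for the whole second after the job is handed in: Cast upright on the mat (centres within 27 mm). Each jar at rest in its pyramid place (10 mm sideways, 14 mm lengthways, 0.2 rad), three below, the rest saddled in gaps. Tag hanging on the rail within 12 mm of the red band's centre. All released and still (all of step 1 and all of step 2 and all of step 5 and linear speed of each of tag, cast below 0.03 m/s); the robot touches nothing.
It fails at once if the dropper is knocked over or pushed away (more than 40 mm) (distance of dropper from where it was at the start of the episode above 0.04 m or angle between dropper's own z axis and vertical above 0.6 rad).
It fails at once if the flask is knocked over or pushed away (more than 40 mm) (distance of flask from where it was at the start of the episode above 0.04 m or angle between flask's own z axis and vertical above 0.6 rad).
It fails at once if the brush pot is knocked over or pushed away (more than 40 mm) (distance of brush_pot from where it was at the start of the episode above 0.04 m or angle between brush_pot's own z axis and vertical above 0.6 rad).
It fails at once if the cast b is knocked over or pushed away (more than 40 mm) (distance of cast_b from where it was at the start of the episode above 0.04 m or angle between cast_b's own z axis and vertical above 0.6 rad).
Of jar0, jar1, jar2, jar3, jar4, jar5 only 4 to 6 are there at a start; the rules pass over those that are not, and their reading is None.
At some moment in a run one of cast, tag may be knocked a few centimetres aside while the robot is not near it.
Once in a run the grip may slacken for a moment while it holds something.
It also fails if it takes over 210 s, if anything falls off the work surface, if the arm or the gripper's body presses on something with over 40 N, if the wrist force passes 120 N, or if a joint passes its speed limit or range.

## Working session

There is one attempt and no reset: what is moved stays moved. The work goes in short steps, Python scripts to look and compute and a tool call to move; the robot and the scene stay as the last step left them, time stands still between calls to the robot, and variables do not carry over. Pictures are saved under pics/ and viewed, and the job is handed in when it is done.

Besides the shell and the picture viewer there is one more tool, called after ">>>" as name(argument=value, ...), one argument or row to a line, values as JSON. drive_tool: Moves the arm, as the interface text tells. Its arguments: {"type":"object","properties":{"deltas":{"type":"array","items":{"type":"object","properties":{"x":{"type":"number"},"y":{"type":"number"},"z":{"type":"number"},"twist":{"type":"number"},"jaw":{"type":"number"}}}},"grip_force":{"type":"number"}},"required":["deltas"]}

```bash
ls; mkdir -p pics; python3 - <<'E'
from plant import ctrl
import cv2
print(ctrl.read_state())
for n in ["scene","side","wrist"]:
    im=ctrl.get_image(n); cv2.imwrite(f"pics/{n}0.png",im)
    c=ctrl.calibration(n); print(n,c)
E
```

```text
pics
{'clock': 0.0, 'joint_positions': array([ 1.21520417,  0.38383426,  0.04383195,  1.59957804, -0.01788449,
        1.16119247, -0.04992099]), 'joint_velocities': array([-0.000914  , -0.00166258, -0.0022178 , -0.00046273, -0.00020516,
        0.0002393 ,  0.00120953]), 'joint_efforts': array([ 6.95879953e-04, -4.33457136e+01,  1.02505524e+00, -2.49510723e+01,
        1.06103456e-02,  1.12575525e-02,  1.46358850e-06]), 'eef_pos': array([ 0.1654662 , -0.6276129 ,  0.22988573]), 'tool_rot': array([ 9.91699253e-01,  1.28572455e-01, -2.44532603e-04, -1.28686971e-03]), 'contact_force': array([ 0.87775345,  0.13741968, -0.75348961]), 'ft_torque': array([0.0015826 , 0.04387686, 0.0501539 ]), 'opening': 0.08535457760688372}
scene {'fovy': 52.740022435447216, 'cx': 278.8170114560479, 'cy': 207.6429017886809, 'cam_to_world': array([[-0.07999628,  0.81848524, -0.56893102,  1.10895246],
       [ 0.9966912 ,  0.07392265, -0.03379494,  0.03568658],
       [ 0.01439623, -0.56975201, -0.82169057,  0.96073948],
       [ 0.        ,  0.        ,  0.        ,  1.        ]])}
side {'fovy': 57.59231250310041, 'cx': 279.07834948751116, 'cy': 203.5374620661521, 'cam_to_world': array([[-0.70733003, -0.4335755 ,  0.55829787, -0.02620163],
       [-0.7068695 ,  0.42887715, -0.56249436,  0.57003973],
       [ 0.00444258, -0.79251289, -0.60983898,  0.72006437],
       [ 0.        ,  0.        ,  0.        ,  1.        ]])}
wrist {'fovy': 59.66613615629207, 'cx': 274.8978728570443, 'cy': 205.12516286751034, 'cam_to_world': array([[ 0.25458632, -0.92438429, -0.28407655,  0.23773953],
       [-0.96704619, -0.24418374, -0.0720831 , -0.60928883],
       [-0.00273439,  0.29306652, -0.95608814,  0.37301254],
       [ 0.        ,  0.        ,  0.        ,  1.        ]])}
```

```bash
cat > h.py <<'E'
from plant import ctrl
import numpy as np, cv2
from scipy.spatial.transform import Rotation as R
H,W=420,560
def cal(n):
    c=ctrl.calibration(n); f=H/2/np.tan(np.radians(c['fovy'])/2)
    return np.array([[f,0,c['cx']],[0,f,c['cy']],[0,0,1]]),np.array(c['cam_to_world'])
def px2w(C,u,v,z):
    K,T=C; d=T[:3,:3]@np.linalg.solve(K,[u,v,1]); o=T[:3,3]
    return o+d*(z-o[2])/d[2]
def w2px(C,p):
    K,T=C; q=K@(T[:3,:3].T@(np.asarray(p,float)-T[:3,3])); return q[:2]/q[2]
def shot(n,name,crop=None,s=1):
    C=cal(n); im=ctrl.get_image(n); np.save(f'pics/{name}.npy',im); np.savez(f'pics/{name}_c.npz',K=C[0],T=C[1])
    o=im
    if crop: u0,v0,u1,v1=crop; o=im[v0:v1,u0:u1]
    if s!=1: o=cv2.resize(o,None,fx=s,fy=s,interpolation=cv2.INTER_CUBIC)
    cv2.imwrite(f'pics/{name}.png',o); return C,im
def load(name):
    d=np.load(f'pics/{name}_c.npz'); return (d['K'],d['T']),np.load(f'pics/{name}.npy')
def yaw():
    s=ctrl.read_state(); m=R.from_quat(s['tool_rot']).as_matrix(); return s['eef_pos'],np.degrees(np.arctan2(m[1,1],m[0,1])),s
E
python3 - <<'E'
from h import *
C,im=shot("scene","s1",(100,130,470,350),2)
cv2.imwrite('pics/s1.png',cv2.resize(im[130:350,100:470],None,fx=2.15,fy=2.15,interpolation=cv2.INTER_CUBIC))
Cs=cal('side')
for q,z in [("jar0",.022),("cradle",.008),("cast",.02),("mat",.003),("tag",.04),("dropper",.037),("flask",.035),("brush_pot",.08),("rail",.15),("red_band",.15),("jar3",.022)]:
    for r in ctrl.search_frame("scene",q)[:8]:
        b=r['bbox']; print(q,round(r['p'],2),np.round(b,1),np.round(px2w(C,b[0],b[1],z),3)[:2])
C2,im2=shot("side","d1")
print(ctrl.read_state()['clock'])
E
```

```text
jar0 0.95 [208.9 243.4  21.   28.6] [ 0.585 -0.171]
jar0 0.94 [176.5 238.1  25.2  26.2] [ 0.577 -0.256]
jar0 0.78 [186.2 195.7  17.9  26. ] [ 0.442 -0.259]
jar0 0.72 [134.  241.2  22.   27. ] [ 0.596 -0.361]
jar0 0.7 [148.9 193.4  19.7  21.9] [ 0.444 -0.362]
jar0 0.68 [309.9 226.3  25.5  29. ] [0.511 0.083]
jar0 0.55 [219.  204.7  14.6  23.6] [ 0.464 -0.165]
cradle 0.93 [313.1 229.9  60.1  36.4] [0.513 0.093]
cast 0.8 [172.1 298.7  24.2  28.4] [ 0.739 -0.231]
cast 0.73 [309.6 227.3  24.2  23.5] [0.513 0.082]
mat 0.72 [408.5 243.2  46.7  45.7] [0.528 0.343]
tag 0.82 [403.1 201.2  18.1  32.9] [0.42  0.329]
tag 0.75 [264.9 175.8  14.5  25.7] [ 0.367 -0.049]
dropper 0.47 [351.9 181.5  14.1  19. ] [0.363 0.193]
dropper 0.33 [209.9 243.1  20.4  26.4] [ 0.592 -0.165]
flask 0.74 [265.8 174.2  16.1  24.3] [ 0.357 -0.048]
flask 0.25 [409.9 244.8  50.1  40.1] [0.552 0.336]
brush_pot 0.92 [210.1 298.4  35.8  51.9] [ 0.755 -0.132]
rail 0.98 [311.5 270.  148.3  53. ] [0.701 0.084]
red_band 0.52 [274.6 251.3  24.5   7.5] [0.664 0.002]
jar3 0.95 [208.9 243.4  21.   28.6] [ 0.585 -0.171]
jar3 0.94 [176.5 238.1  25.2  26.2] [ 0.577 -0.256]
jar3 0.78 [186.2 195.7  17.9  26. ] [ 0.442 -0.259]
jar3 0.72 [134.  241.2  22.   27. ] [ 0.596 -0.361]
jar3 0.7 [148.9 193.4  19.7  21.9] [ 0.444 -0.362]
jar3 0.68 [309.9 226.3  25.5  29. ] [0.511 0.083]
jar3 0.55 [219.  204.7  14.6  23.6] [ 0.464 -0.165]
0.8
```

>>> drive_tool(
  deltas=[
    {"x": 2.9, "y": 2.9, "z": 1.5, "twist": 6.3, "jaw": 1},
    {"x": 2.9, "y": 2.9, "z": 1.5, "twist": 6.3},
    {"x": 2.9, "y": 2.9, "z": 1.5, "twist": 6.3},
    {"x": 2.9, "y": 2.9, "z": 1.5, "twist": 6.3},
    {"x": 2.9, "y": 2.9, "z": 1.5, "twist": 6.3},
    {"x": 2.9, "y": 2.9, "z": 1.5, "twist": 6.3},
    {"x": 2.9, "y": 2.9, "z": 1.5, "twist": 6.3},
    {"x": 2.9, "y": 2.9, "z": 1.5, "twist": 6.3},
    {"x": 2.9, "y": 2.9, "z": 1.5, "twist": 6.3},
    {"x": 2.9, "y": 2.9, "z": 1.5, "twist": 6.3},
  ],
)

```text
invalid input at $.deltas[1]: expected keys x, y, z, twist, jaw
```

>>> drive_tool(
  deltas=[
    {"x": 2.9, "y": 2.9, "z": 1.5, "twist": 6.3, "jaw": 1},
    {"x": 2.9, "y": 2.9, "z": 1.5, "twist": 6.3, "jaw": 1},
    {"x": 2.9, "y": 2.9, "z": 1.5, "twist": 6.3, "jaw": 1},
    {"x": 2.9, "y": 2.9, "z": 1.5, "twist": 6.3, "jaw": 1},
    {"x": 2.9, "y": 2.9, "z": 1.5, "twist": 6.3, "jaw": 1},
    {"x": 2.9, "y": 2.9, "z": 1.5, "twist": 6.3, "jaw": 1},
    {"x": 2.9, "y": 2.9, "z": 1.5, "twist": 6.3, "jaw": 1},
    {"x": 2.9, "y": 2.9, "z": 1.5, "twist": 6.3, "jaw": 1},
    {"x": 2.9, "y": 2.9, "z": 1.5, "twist": 6.3, "jaw": 1},
    {"x": 2.9, "y": 2.9, "z": 1.5, "twist": 6.3, "jaw": 1},
  ],
)

```text
clock: 1.8
eef_pos: [0.453, -0.3311, 0.3847]
tool_rot: [0.771, 0.637, -0.004, 0.002]
contact_force: [1.1, 0.2, -0.2]
opening: 0.0854
```

```bash
python3 - <<'E'
from h import *
p,y,s=yaw(); print(p,y)
C,im=shot("wrist","w1")
print(C[1][:3,3])
E
```

```text
[ 0.45297473 -0.33110311  0.38470506] -10.826085737767313
[ 0.46720083 -0.25652821  0.52684677]
```

>>> drive_tool(
  deltas=[
    {"x": 0.5, "y": 4.5, "z": 0, "twist": 0, "jaw": 1},
    {"x": 0.5, "y": 4.5, "z": 0, "twist": 0, "jaw": 1},
    {"x": 0.5, "y": 4.5, "z": -0.5, "twist": 0, "jaw": 1},
    {"x": 0.5, "y": 4.5, "z": -0.5, "twist": 0, "jaw": 1},
    {"x": 0.5, "y": 4.5, "z": -0.5, "twist": 0, "jaw": 1},
    {"x": 0.5, "y": 4.5, "z": -0.5, "twist": 0, "jaw": 1},
    {"x": 0.5, "y": 4.5, "z": -0.5, "twist": 0, "jaw": 1},
    {"x": 0.5, "y": 4.5, "z": -0.5, "twist": 0, "jaw": 1},
  ],
)

```text
clock: 2.65
eef_pos: [0.5007, 0.0369, 0.3605]
tool_rot: [0.769, 0.639, 0.002, 0.011]
contact_force: [1.0, -0.3, 0.5]
opening: 0.0851
```

```bash
python3 - <<'E'
from h import *
p,y,s=yaw(); print(p,y)
C,im=shot("wrist","w2")
print(C[1][:3,3])
E
```

```text
[0.50065588 0.03691332 0.3605257 ] -10.586589673844909
[0.51164251 0.11229041 0.50252577]
```

>>> drive_tool(
  deltas=[
    {"x": 0.2, "y": 2.5, "z": -4, "twist": 0, "jaw": 1},
    {"x": 0.2, "y": 2.5, "z": -4, "twist": 0, "jaw": 1},
    {"x": 0, "y": 0, "z": 0, "twist": 0, "jaw": 1},
    {"x": 0, "y": 0, "z": 0, "twist": 0, "jaw": 1},
  ],
)

```text
clock: 3.1
eef_pos: [0.5046, 0.0996, 0.2844]
tool_rot: [0.762, 0.647, 0.007, 0.01]
contact_force: [0.3, 0.8, 0.3]
opening: 0.0852
```

```bash
python3 - <<'E'
from h import *
p,y,s=yaw(); print(p,y)
C,im=shot("wrist","w3",(160,0,440,210),2.85)
print(C[1][:3,3])
E
```

```text
[0.50457831 0.09961757 0.28437939] -9.361437507595255
[0.51306953 0.1742215  0.42698595]
```

```bash
cat >> h.py <<'E'
from scipy.optimize import minimize
def cyl(r=.022,l=.052,n=24):
    a=np.linspace(0,2*np.pi,n,endpoint=False)
    return np.array([[sx*l/2,r*np.cos(t),r*np.sin(t)] for sx in(-1,1) for t in a])
def box(x,y,z0,z1): return np.array([[a*x/2,b*y/2,c] for a in(-1,1) for b in(-1,1) for c in(z0,z1)])
def pose(P,q,z):
    c,s=np.cos(q[2]),np.sin(q[2]); return np.c_[q[0]+c*P[:,0]-s*P[:,1],q[1]+s*P[:,0]+c*P[:,1],P[:,2]+z]
def fit(C,mask,P,q0,z,S=4):
    """mask: full-size bool; fit convex point set P by IoU"""
    m=cv2.resize(mask.astype(np.uint8),None,fx=S,fy=S,interpolation=cv2.INTER_NEAREST)>0
    def sil(q):
        uv=np.array([w2px(C,p) for p in pose(P,q,z)])
        h=cv2.convexHull(np.float32((uv+.5)*S-.5)); o=np.zeros(m.shape,np.uint8)
        cv2.fillConvexPoly(o,np.int32(np.round(h*16)),1,shift=4); return o>0
    def cost(v):
        s=sil([v[0]/1000,v[1]/1000,v[2]/50]); return 1-(s&m).sum()/max(1,(s|m).sum())
    v0=np.array([q0[0]*1000,q0[1]*1000,q0[2]*50])
    best=None
    for d in (8,3):
        r=minimize(cost,v0 if best is None else best.x,method='Nelder-Mead',options=dict(initial_simplex=[(v0 if best is None else best.x)+np.array(e)*d for e in ([0,0,0],[1,0,0],[0,1,0],[0,0,1])],xatol=.05,fatol=1e-5,maxiter=200))
        best=r
    v=best.x; return np.array([v[0]/1000,v[1]/1000,v[2]/50]),1-best.fun
def tilt():
    s=ctrl.read_state(); m=R.from_quat(s['tool_rot']).as_matrix(); return np.degrees(m[:2,2])
def hsv(im): return cv2.cvtColor(im,cv2.COLOR_BGR2HSV)
def jarmask(C,im,c,rad=None):
    """saturated violet/blue or bright white pixels near c (pixel)"""
    h=hsv(im); col=((h[...,0]>105)&(h[...,0]<145)&(h[...,1]>70)); wh=(h[...,2]>135)
    m=(col|wh).astype(np.uint8)
    m=cv2.morphologyEx(m,cv2.MORPH_CLOSE,np.ones((3,3)))
    n,l,st,ce=cv2.connectedComponentsWithStats(m)
    y,x=int(round(c[1])),int(round(c[0]))
    i=l[y,x]
    return l==i if i else None
E
python3 - <<'E'
from h import *
print(tilt(),ctrl.read_state()['joint_positions'].round(2))
C,im=load('w1')
for q in [(.442,-.259),(.444,-.362),(.464,-.165),(.596,-.361),(.577,-.256),(.585,-.171)]:
    u=w2px(C,[*q,.022]); m=jarmask(C,im,u)
    if m is None: print(q,u,'none'); continue
    f,i=fit(C,m,cyl(),(*q,-.1),.022); print(q,u.round(),m.sum(),f.round(4),round(i,3))
C,im=load('w3')
h=hsv(im); m=((h[...,0]>10)&(h[...,0]<35)&(h[...,1]>60)).astype(np.uint8); m=cv2.morphologyEx(m,cv2.MORPH_CLOSE,np.ones((9,9)))
n,l,st,ce=cv2.connectedComponentsWithStats(m); print(st,ce)
cv2.imwrite('pics/w3f.png',im)
E
```

```text
[ 1.30354444 -0.38658024] [ 0.4   0.12 -0.73  1.84  0.1   1.19 -0.52]
(0.442, -0.259) [257.  95.] 1597 [ 0.4394 -0.2537 -0.0178] 0.907
(0.444, -0.362) [273. 170.] 1274 [ 0.444  -0.3587  0.0059] 0.923
(0.464, -0.165) [259.  14.] 1564 [ 0.4591 -0.1658 -0.1053] 0.971
(0.596, -0.361) [381. 149.] 1621 [ 0.6026 -0.3611  0.0765] 0.891
(0.577, -0.256) [358.  72.] 1910 [ 0.5874 -0.2511 -0.1185] 0.894
(0.585, -0.171) [356.62442237  -1.5163508 ] none
[[     0      0    560    420 232159]
 [   253    151     56     51   2363]
 [   167    277     28     39    531]
 [   535    324     25     17    146]
 [   144    345      1      1      1]] [[279.55246189 209.57016527]
 [280.09479475 176.11002962]
 [180.37853107 293.64971751]
 [547.88356164 331.3630137 ]
 [144.         345.        ]]
```

```bash
python3 - <<'E'
from h import *
C,im=load('w3')
h=hsv(im); m=((h[...,0]>10)&(h[...,0]<35)&(h[...,1]>60)).astype(np.uint8); m=cv2.morphologyEx(m,cv2.MORPH_CLOSE,np.ones((9,9)))
n,l,st,ce=cv2.connectedComponentsWithStats(m)
f,i=fit(C,l==1,box(.056,.050,0,.026),(.51,.085,-.1),.008); print(f,i)
a=cv2.resize(im[90:130,255:320],None,fx=8,fy=8,interpolation=cv2.INTER_CUBIC)
b=cv2.resize(im[215:255,255:320],None,fx=8,fy=8,interpolation=cv2.INTER_CUBIC)
cv2.imwrite('pics/w3e.png',np.vstack([a,b])[:600])
E
```

```text
[ 0.51345962  0.08161398 -0.27686098] 0.9474174620363142
```

```bash
python3 - <<'E'
from h import *
C,im=load('w3')
g=lambda a,b,r0,o: px2w(C,255+(a-3.5)/8,r0+(b-o-3.5)/8,.042)
A=[g(113,58,90,0),g(430,80,90,0),g(427,148,90,0),g(109,130,90,0)]
B=[g(47,463,215,320),g(334,475,215,320),g(330,528,215,320),g(43,512,215,320)]
for p in A+B: print(p.round(4))
# fit model
M=np.array([[-.02,.077],[.02,.077],[.02,.069],[-.02,.069],[-.02,-.069],[.02,-.069],[.02,-.077],[-.02,-.077]])
D=np.array(A+B)[:,:2]; mc=D.mean(0); U,S,V=np.linalg.svd(M.T@(D-mc)); Rm=(V.T@U.T)
ang=np.arctan2(Rm[1,0],Rm[0,0]); print(mc,np.degrees(ang)); print(((D-mc)@Rm-M).round(4))
h=hsv(im)
m=((h[...,0]>10)&(h[...,0]<35)&(h[...,1]>60))
f,i=fit(C,cv2.morphologyEx(m.astype(np.uint8),cv2.MORPH_CLOSE,np.ones((9,9)))*(np.indices(m.shape)[0]<230)*(np.indices(m.shape)[0]>130),box(.056,.050,0,.026),(.51,.085,-.1),.008)
o=cv2.resize(im[80:260,190:390],None,fx=4,fy=4,interpolation=cv2.INTER_CUBIC)
def dr(P,q,z,col):
    uv=np.array([w2px(C,p) for p in pose(P,q,z)]); hh=cv2.convexHull(np.float32((uv-[190,80]+.5)*4)); cv2.polylines(o,[np.int32(hh)],True,col,1)
dr(box(.056,.050,0,.026),f,.008,(0,0,255)); print(f,i)
dr(box(.056,.050,.026,.026),(*f[:2],-.1),.008,(255,0,0))
dr(box(.04,.154,.042,.042),(*mc,ang),.0,(0,255,0))
cv2.imwrite('pics/w3g.png',o[:600])
E
```

```text
[0.5156 0.1689 0.042 ]
[0.5547 0.1597 0.042 ]
[0.5532 0.1515 0.042 ]
[0.5136 0.1603 0.042 ]
[0.4818 0.0261 0.042 ]
[0.5214 0.0173 0.042 ]
[0.5197 0.0094 0.042 ]
[0.48   0.0189 0.042 ]
[0.51750067 0.08899821] -13.260946514814332
[[-0.0002  0.0003]
 [ 0.      0.0003]
 [ 0.0004  0.    ]
 [-0.0001 -0.0005]
 [-0.0003 -0.0004]
 [ 0.0002  0.0001]
 [ 0.0004  0.    ]
 [-0.0005  0.0001]]
[ 0.51345962  0.08161398 -0.27686098] 0.9474174620363142
```

>>> drive_tool(
  deltas=[
    {"x": 0.3, "y": -0.6, "z": -3, "twist": -2, "jaw": 1},
    {"x": 0.3, "y": -0.6, "z": -3, "twist": -2, "jaw": 1},
    {"x": 0.3, "y": -0.5, "z": -3, "twist": -2, "jaw": 1},
    {"x": 0, "y": 0, "z": -3, "twist": 0, "jaw": 1},
    {"x": 0, "y": 0, "z": -3, "twist": 0, "jaw": 1},
    {"x": 0, "y": 0, "z": -3, "twist": 0, "jaw": 1},
    {"x": 0, "y": 0, "z": -2, "twist": 0, "jaw": 1},
    {"x": 0, "y": 0, "z": 0, "twist": 0, "jaw": 1},
  ],
)

```text
clock: 3.95
eef_pos: [0.5292, 0.0648, 0.0931]
tool_rot: [0.805, 0.592, 0.015, 0.023]
contact_force: [-0.1, -0.4, 0.1]
opening: 0.0854
```

```bash
python3 - <<'E'
from h import *
p,y,s=yaw(); print(p,y,tilt())
C,im=shot("wrist","w4")
E
```

```text
[0.5291732  0.06483731 0.09307411] -17.349405467873293 [ 3.0001043  -1.08895037]
```

>>> drive_tool(
  deltas=[
    {"x": 0, "y": 0, "z": 0, "twist": 0, "jaw": 1},
    {"x": 0, "y": 0, "z": 0, "twist": 0, "jaw": 1},
  ],
)

```text
clock: 4.2
eef_pos: [0.5341, 0.0635, 0.0983]
tool_rot: [0.806, 0.591, 0.019, 0.026]
contact_force: [0.3, -0.1, 0.2]
opening: 0.0854
```

```bash
python3 - <<'E'
from h import *
p,y,s=yaw(); print(p,y,tilt())
E
```

```text
[0.53406313 0.06351123 0.09829571] -17.56970325081059 [ 3.52632055 -1.11636944]
```

>>> drive_tool(
  deltas=[
    {"x": -0.8, "y": 1, "z": 3, "twist": 0, "jaw": 1},
    {"x": -0.8, "y": 1, "z": 3, "twist": 0, "jaw": 1},
    {"x": 0, "y": 0, "z": 0, "twist": 0, "jaw": 1},
  ],
)

```text
clock: 4.5
eef_pos: [0.5206, 0.0835, 0.1643]
tool_rot: [0.807, 0.589, 0.022, 0.028]
contact_force: [-0.4, 1.0, 1.5]
opening: 0.0854
```

```bash
python3 - <<'E'
from h import *
p,y,s=yaw(); print(p,y,tilt())
E
```

```text
[0.52055403 0.083547   0.1643349 ] -17.718576597613453 [ 3.90084901 -1.10667676]
```

>>> drive_tool(
  deltas=[
    {"x": 0, "y": 0, "z": 0, "twist": 0, "jaw": 1},
    {"x": 0, "y": 0, "z": 0, "twist": 0, "jaw": 1},
    {"x": 0, "y": 0, "z": 0, "twist": 0, "jaw": 1},
  ],
)

```text
clock: 4.8
eef_pos: [0.5221, 0.0828, 0.1664]
tool_rot: [0.807, 0.589, 0.023, 0.03]
contact_force: [-0.2, -0.7, 0.3]
opening: 0.0853
```

```bash
python3 - <<'E'
from h import *
p,y,s=yaw(); print(p,y,tilt(),s['joint_positions'],s['joint_velocities'].round(3))
E
```

```text
[0.52207047 0.08278249 0.16639369] -17.754025126094906 [ 4.1766887  -1.18536664] [ 0.34884718  0.2546151  -0.67527195  1.97381429  0.2523748   0.91853659
 -0.7640592 ] [ 0.     0.001  0.002  0.001  0.001 -0.002 -0.   ]
```

>>> drive_tool(
  deltas=[
    {"x": 0, "y": 0, "z": 0, "twist": 0, "jaw": 1},
  ],
)

```text
clock: 4.9
eef_pos: [0.5217, 0.0823, 0.1657]
tool_rot: [0.807, 0.589, 0.023, 0.03]
contact_force: [1.0, -0.5, -0.2]
opening: 0.0853
```

```bash
python3 - <<'E'
from h import *
p,y,s=yaw(); print(p,y,tilt(),s['joint_positions'],s['joint_velocities'].round(3))
E
```

```text
[0.52174698 0.08231073 0.16566937] -17.782957149169867 [ 4.10115431 -1.19346555] [ 0.34909989  0.25561691 -0.6747726   1.97435098  0.25265182  0.91844286
 -0.76411065] [0.004 0.008 0.005 0.006 0.002 0.    0.001]
```

>>> drive_tool(
  deltas=[
    {"x": 0, "y": 0, "z": 1, "twist": 0, "jaw": 1},
    {"x": 0, "y": 0, "z": 1, "twist": 0, "jaw": 1},
    {"x": 0, "y": 0, "z": 1, "twist": 0, "jaw": 1},
    {"x": 0, "y": 0, "z": 1, "twist": 0, "jaw": 1},
    {"x": 0, "y": 0, "z": 0, "twist": 0, "jaw": 1},
  ],
)

```text
clock: 5.4
eef_pos: [0.5212, 0.0817, 0.2078]
tool_rot: [0.808, 0.589, 0.022, 0.029]
contact_force: [1.0, 0.7, 0.1]
opening: 0.0858
```

```bash
python3 - <<'E'
from h import *
p,y,s=yaw(); print(p,y,tilt(),s['joint_positions'],s['joint_velocities'].round(3))
E
```

```text
[0.5211906  0.08171944 0.20782431] -17.82391230286879 [ 3.94256304 -1.17377052] [ 0.37435968  0.19948795 -0.6899319   1.9346679   0.19813322  1.00092285
 -0.71587712] [-0.002  0.003  0.002  0.012 -0.002  0.002  0.001]
```

>>> drive_tool(
  deltas=[
    {"x": 0, "y": 0, "z": -1, "twist": 0, "jaw": 1},
    {"x": 0, "y": 0, "z": -1, "twist": 0, "jaw": 1},
    {"x": 0, "y": 0, "z": -1, "twist": 0, "jaw": 1},
    {"x": 0, "y": 0, "z": -1, "twist": 0, "jaw": 1},
    {"x": 0, "y": 0, "z": 0, "twist": 0, "jaw": 1},
  ],
)

```text
clock: 5.9
eef_pos: [0.5195, 0.0812, 0.163]
tool_rot: [0.808, 0.589, 0.02, 0.028]
contact_force: [-0.7, -0.5, 0.1]
opening: 0.0853
```

```bash
python3 - <<'E'
from h import *
p,y,s=yaw(); print(p,y,tilt(),s['joint_positions'],s['joint_velocities'].round(3))
E
```

```text
[0.51953494 0.08120784 0.16300836] -17.82296134809578 [ 3.78069091 -1.20948368] [ 0.35052405  0.25822122 -0.67465612  1.9777348   0.25275011  0.91842182
 -0.7640038 ] [-0.004  0.002 -0.002 -0.005  0.003 -0.002  0.001]
```

>>> drive_tool(
  deltas=[
    {"x": 0, "y": -4, "z": 0, "twist": 0, "jaw": 1},
    {"x": 0, "y": -4, "z": 0, "twist": 0, "jaw": 1},
    {"x": 0, "y": -4, "z": 0, "twist": 0, "jaw": 1},
    {"x": 0, "y": -4, "z": 0, "twist": 0, "jaw": 1},
    {"x": 0, "y": 0, "z": 0, "twist": 0, "jaw": 1},
    {"x": 0, "y": 0, "z": 0, "twist": 0, "jaw": 1},
  ],
)

```text
clock: 6.5
eef_pos: [0.5173, -0.0811, 0.1602]
tool_rot: [0.806, 0.591, 0.02, 0.025]
contact_force: [0.1, -0.2, -0.2]
opening: 0.0855
```

```bash
python3 - <<'E'
from h import *
p,y,s=yaw(); print(p,y,tilt())
E
```

```text
[ 0.51727519 -0.08107941  0.16023696] -17.440260132610106 [ 3.58879691 -0.97060727]
```

>>> drive_tool(
  deltas=[
    {"x": 0, "y": 1.5, "z": 0, "twist": 0, "jaw": 1},
    {"x": 0, "y": 1.5, "z": 0, "twist": 0, "jaw": 1},
    {"x": 0, "y": 1.5, "z": 0, "twist": 0, "jaw": 1},
    {"x": 0, "y": 1.5, "z": 0, "twist": 0, "jaw": 1},
    {"x": 0, "y": 1.5, "z": 0, "twist": 0, "jaw": 1},
    {"x": 0, "y": 1.5, "z": 0, "twist": 0, "jaw": 1},
    {"x": 0, "y": 1.5, "z": 0, "twist": 0, "jaw": 1},
    {"x": 0, "y": 1.5, "z": 0, "twist": 0, "jaw": 1},
    {"x": 0, "y": 1, "z": 0, "twist": 0, "jaw": 1},
    {"x": 0, "y": 0, "z": 0, "twist": 0, "jaw": 1},
  ],
)

```text
clock: 7.5
eef_pos: [0.5145, 0.0682, 0.159]
tool_rot: [0.8, 0.599, 0.021, 0.023]
contact_force: [0.1, 0.5, -0.5]
opening: 0.0856
```

```bash
python3 - <<'E'
from h import *
p,y,s=yaw(); print(p,y,tilt())
E
```

```text
[0.5145134  0.06819826 0.15899127] -16.320026170656842 [ 3.48680211 -0.63033636]
```

>>> drive_tool(
  deltas=[
    {"x": 0, "y": 0, "z": 4, "twist": 0, "jaw": 1},
    {"x": 0, "y": 0, "z": 4, "twist": 0, "jaw": 1},
    {"x": 0, "y": 0, "z": 4, "twist": 0, "jaw": 1},
    {"x": 0, "y": 0, "z": 4, "twist": 0, "jaw": 1},
    {"x": 0, "y": 0, "z": 0, "twist": 0, "jaw": 1},
    {"x": 0, "y": 0, "z": 0, "twist": 0, "jaw": 1},
  ],
)

```text
clock: 8.1
eef_pos: [0.5106, 0.067, 0.3225]
tool_rot: [0.799, 0.6, 0.018, 0.022]
contact_force: [-0.2, -0.4, -1.0]
opening: 0.0854
```

```bash
python3 - <<'E'
from h import *
p,y,s=yaw(); print(p,y,tilt())
E
```

```text
[0.51058263 0.06697473 0.32251171] -16.1734889033113 [ 3.11300284 -0.74204008]
```

>>> drive_tool(
  deltas=[
    {"x": 0, "y": 0.2, "z": -2, "twist": 0, "jaw": 1},
    {"x": 0, "y": 0.2, "z": -2, "twist": 0, "jaw": 1},
    {"x": 0, "y": 0.2, "z": -2, "twist": 0, "jaw": 1},
    {"x": 0, "y": 0.2, "z": -2, "twist": 0, "jaw": 1},
    {"x": 0, "y": 0.2, "z": -2, "twist": 0, "jaw": 1},
    {"x": 0, "y": 0.2, "z": -2, "twist": 0, "jaw": 1},
    {"x": 0, "y": 0, "z": -2, "twist": 0, "jaw": 1},
    {"x": 0, "y": 0, "z": -2, "twist": 0, "jaw": 1},
    {"x": 0, "y": 0, "z": -1, "twist": 0, "jaw": 1},
    {"x": 0, "y": 0, "z": 0, "twist": 0, "jaw": 1},
  ],
)

```text
clock: 9.1
eef_pos: [0.5012, 0.0744, 0.1343]
tool_rot: [0.8, 0.6, 0.009, 0.017]
contact_force: [-0.1, 0.8, -0.1]
opening: 0.0855
```

```bash
python3 - <<'E'
from h import *
p,y,s=yaw(); print(p,y,tilt())
E
```

```text
[0.50115407 0.07443466 0.13425303] -16.23293453537722 [ 2.0200506  -0.95780696]
```

>>> drive_tool(
  deltas=[
    {"x": 0.3, "y": 0.15, "z": -1.3, "twist": 0, "jaw": 1},
    {"x": 0.3, "y": 0.15, "z": -1.3, "twist": 0, "jaw": 1},
    {"x": 0.3, "y": 0.15, "z": -1.3, "twist": 0, "jaw": 1},
    {"x": 0.3, "y": 0.15, "z": -1.3, "twist": 0, "jaw": 1},
    {"x": 0.3, "y": 0.15, "z": -1.3, "twist": 0, "jaw": 1},
    {"x": 0.1, "y": 0.1, "z": -1, "twist": 0, "jaw": 1},
    {"x": 0, "y": 0, "z": 0, "twist": 0, "jaw": 1},
  ],
)

```text
clock: 9.8
eef_pos: [0.5204, 0.0838, 0.0539]
tool_rot: [0.8, 0.6, 0.01, 0.018]
contact_force: [0.4, -0.6, -0.3]
opening: 0.0853
```

```bash
python3 - <<'E'
from h import *
p,y,s=yaw(); print(p,y,tilt())
C,im=shot("wrist","w5")
E
```

```text
[0.52040345 0.08380625 0.05387986] -16.27210319730496 [ 2.19598    -0.93550153]
```

>>> drive_tool(
  deltas=[
    {"x": -0.2, "y": 0, "z": -1, "twist": 0, "jaw": 1},
    {"x": -0.2, "y": 0, "z": -1, "twist": 0, "jaw": 1},
    {"x": -0.2, "y": 0, "z": -1, "twist": 0, "jaw": 1},
    {"x": -0.1, "y": 0, "z": -1, "twist": 0, "jaw": 1},
    {"x": 0, "y": 0, "z": 0, "twist": 0, "jaw": 1},
    {"x": 0, "y": 0, "z": 0, "twist": 0, "jaw": 1},
  ],
)

```text
clock: 10.45
eef_pos: [0.5135, 0.0837, 0.012]
tool_rot: [0.8, 0.6, 0.011, 0.019]
contact_force: [0.5, -0.3, 0.1]
opening: 0.0854
```

```bash
python3 - <<'E'
from h import *
p,y,s=yaw(); print(p,y,tilt())
C,im=shot("wrist","w6")
E
```

```text
[0.51346018 0.08369643 0.01195902] -16.279951169452506 [ 2.34417551 -0.95118894]
```

>>> drive_tool(
  deltas=[
    {"x": 0, "y": 0, "z": 0, "twist": 0, "jaw": 0},
    {"x": 0, "y": 0, "z": 0, "twist": 0, "jaw": 0},
    {"x": 0, "y": 0, "z": 0, "twist": 0, "jaw": 0},
    {"x": 0, "y": 0, "z": 0, "twist": 0, "jaw": 0},
    {"x": 0, "y": 0, "z": 0, "twist": 0, "jaw": 0},
    {"x": 0, "y": 0, "z": 0, "twist": 0, "jaw": 0},
    {"x": 0, "y": 0, "z": 0, "twist": 0, "jaw": 0},
  ],
  grip_force=60,
)

```text
clock: 11.2
eef_pos: [0.5146, 0.0837, 0.0134]
tool_rot: [0.8, 0.599, 0.012, 0.02]
contact_force: [-0.5, 0.5, -0.3]
opening: 0.0546
```

>>> drive_tool(
  deltas=[
    {"x": 0, "y": 0, "z": 1, "twist": 0, "jaw": 0},
    {"x": 0, "y": 0, "z": 1.5, "twist": 0, "jaw": 0},
    {"x": 0, "y": 0, "z": 1.5, "twist": 0, "jaw": 0},
    {"x": 0, "y": 0, "z": 2, "twist": 0, "jaw": 0},
    {"x": 0, "y": 0, "z": 2, "twist": 0, "jaw": 0},
    {"x": 0, "y": 1, "z": 2, "twist": 0, "jaw": 0},
    {"x": 0, "y": 2, "z": 1, "twist": 0, "jaw": 0},
    {"x": 0, "y": 2, "z": 0, "twist": 0, "jaw": 0},
    {"x": 0, "y": 2, "z": 0, "twist": 0, "jaw": 0},
    {"x": 0, "y": 2, "z": 0, "twist": 0, "jaw": 0},
  ],
)

```text
clock: 12.2
eef_pos: [0.5169, 0.1726, 0.1407]
tool_rot: [0.802, 0.596, 0.016, 0.024]
contact_force: [0.1, 0.2, -1.0]
opening: 0.055
```

>>> drive_tool(
  deltas=[
    {"x": 0, "y": 2, "z": 0, "twist": 0, "jaw": 0},
    {"x": 0, "y": 2, "z": 0, "twist": 0, "jaw": 0},
    {"x": 0, "y": 2, "z": 0, "twist": 0, "jaw": 0},
    {"x": 0, "y": 1, "z": 0, "twist": 0, "jaw": 0},
    {"x": 0, "y": 0, "z": 0, "twist": 0, "jaw": 0},
    {"x": 0, "y": 0, "z": 0, "twist": 0, "jaw": 0},
  ],
)

```text
clock: 12.8
eef_pos: [0.5173, 0.2499, 0.1502]
tool_rot: [0.8, 0.599, 0.021, 0.025]
contact_force: [-0.5, -1.0, -0.9]
opening: 0.0548
```

```bash
python3 - <<'E'
from h import *
p,y,s=yaw(); print(p,y,tilt(),s['opening'])
C,im=shot("wrist","w7")
E
```

```text
[0.51729078 0.24985184 0.15022403] -16.431617110153866 [ 3.68616229 -0.85343854] 0.05475572379563922
```

```bash
cat > mat.py <<'E'
from h import *
from scipy.optimize import least_squares
def matc(C,im):
    h=hsv(im); m=((h[...,0]>100)&(h[...,0]<120)&(h[...,1]>170)).astype(np.uint8)
    n,l,st,ce=cv2.connectedComponentsWithStats(m); i=1+np.argmax(st[1:,4])
    c=max(cv2.findContours((l==i).astype(np.uint8),0,1)[0],key=len)[:,0]
    c=cv2.convexHull(c)[:,0]
    c=[q for q in c if 2<q[1]<H-3 and 2<q[0]<W-3]
    P=np.array([px2w(C,*q,.003)[:2] for q in c])
    r=least_squares(lambda x:np.hypot(*(P-x).T)-.065,P.mean(0),loss='soft_l1',f_scale=.001)
    return r.x,np.abs(r.fun).mean()
E
python3 - <<'E'
from mat import *
print(matc(*load('w7')),matc(*load('s1')),matc(*load('d1')))
E
```

```text
(array([0.53140021, 0.34409501]), np.float64(0.00043933593117546644)) (array([0.5327205 , 0.34311028]), np.float64(0.0010789302690852253)) (array([0.5301941 , 0.34360423]), np.float64(0.00036307449455539177))
```

>>> drive_tool(
  deltas=[
    {"x": 0.2, "y": 1.5, "z": 0, "twist": 0, "jaw": 0},
    {"x": 0.2, "y": 1.5, "z": 0, "twist": 0, "jaw": 0},
    {"x": 0.2, "y": 1.5, "z": 0, "twist": 0, "jaw": 0},
    {"x": 0.2, "y": 1.5, "z": 0, "twist": 0, "jaw": 0},
    {"x": 0.2, "y": 1.5, "z": 0, "twist": 0, "jaw": 0},
    {"x": 0.2, "y": 1.5, "z": -1, "twist": 0, "jaw": 0},
    {"x": 0.2, "y": 0.5, "z": -1.5, "twist": 0, "jaw": 0},
    {"x": 0.1, "y": 0, "z": -1.5, "twist": 0, "jaw": 0},
    {"x": 0.1, "y": 0, "z": -1.5, "twist": 0, "jaw": 0},
    {"x": 0, "y": 0, "z": -1.5, "twist": 0, "jaw": 0},
  ],
)

```text
clock: 13.85
eef_pos: [0.536, 0.3532, 0.0768]
tool_rot: [0.801, 0.597, 0.023, 0.025]
contact_force: [-0.9, 0.4, -0.9]
opening: 0.0545
```

>>> drive_tool(
  deltas=[
    {"x": 0, "y": 0, "z": -1.5, "twist": 0, "jaw": 0},
    {"x": 0, "y": 0, "z": -1.5, "twist": 0, "jaw": 0},
    {"x": 0, "y": 0, "z": -1.5, "twist": 0, "jaw": 0},
    {"x": 0, "y": 0, "z": 0, "twist": 0, "jaw": 0},
  ],
)

```text
clock: 14.25
eef_pos: [0.5338, 0.3475, 0.0227]
tool_rot: [0.802, 0.596, 0.018, 0.026]
contact_force: [-0.6, -0.1, -1.6]
opening: 0.0545
```

```bash
python3 - <<'E'
from h import *
p,y,s=yaw(); print(p,y,tilt(),s['opening'])
C,im=shot("wrist","w8")
E
```

```text
[0.53383537 0.34745365 0.02273088] -16.779754631995207 [ 3.41685809 -1.1874659 ] 0.05450765848257244
```

>>> drive_tool(
  deltas=[
    {"x": -0.1, "y": -0.1, "z": -0.6, "twist": 0, "jaw": 0},
    {"x": -0.1, "y": -0.1, "z": -0.6, "twist": 0, "jaw": 0},
    {"x": 0, "y": 0, "z": 0, "twist": 0, "jaw": 0},
  ],
)

```text
clock: 14.6
eef_pos: [0.534, 0.3471, 0.013]
tool_rot: [0.802, 0.596, 0.021, 0.026]
contact_force: [-0.1, 0.5, -1.9]
opening: 0.0546
```

>>> drive_tool(
  deltas=[
    {"x": 0, "y": 0, "z": -0.3, "twist": 0, "jaw": 0},
    {"x": 0, "y": 0, "z": -0.2, "twist": 0, "jaw": 0},
    {"x": 0, "y": 0, "z": 0, "twist": 0, "jaw": 0},
  ],
)

```text
clock: 14.9
eef_pos: [0.5348, 0.348, 0.0093]
tool_rot: [0.802, 0.596, 0.022, 0.026]
contact_force: [0.1, 1.1, -1.8]
opening: 0.0545
```

>>> drive_tool(
  deltas=[
    {"x": 0, "y": 0, "z": -0.2, "twist": 0, "jaw": 0},
    {"x": 0, "y": 0, "z": 0, "twist": 0, "jaw": 0.8},
    {"x": 0, "y": 0, "z": 0, "twist": 0, "jaw": 1},
    {"x": 0, "y": 0, "z": 0, "twist": 0, "jaw": 1},
    {"x": 0, "y": 0, "z": 0, "twist": 0, "jaw": 1},
    {"x": 0, "y": 0, "z": 1, "twist": 0, "jaw": 1},
    {"x": 0, "y": 0, "z": 2, "twist": 0, "jaw": 1},
    {"x": 0, "y": 0, "z": 2, "twist": 0, "jaw": 1},
    {"x": 0, "y": 0, "z": 2, "twist": 0, "jaw": 1},
    {"x": 0, "y": 0, "z": 2, "twist": 0, "jaw": 1},
  ],
)

```text
clock: 15.9
eef_pos: [0.5337, 0.3476, 0.1011]
tool_rot: [0.802, 0.596, 0.02, 0.026]
contact_force: [0.1, 0.0, 0.4]
opening: 0.0851
```

```bash
python3 - <<'E'
from h import *
p,y,s=yaw(); print(p,y,tilt(),s['opening'])
C,im=shot("wrist","w9")
E
```

```text
[0.53373532 0.34755672 0.10114737] -16.763961811144963 [ 3.66359068 -1.03142642] 0.08513469771979253
```

>>> drive_tool(
  deltas=[
    {"x": 0, "y": -1, "z": 3, "twist": 0, "jaw": 1},
    {"x": 0, "y": -2.5, "z": 3, "twist": 0, "jaw": 1},
    {"x": 0, "y": -3, "z": 3, "twist": 0, "jaw": 1},
    {"x": -0.2, "y": -3.5, "z": 2, "twist": 0, "jaw": 1},
    {"x": -0.2, "y": -4, "z": 1, "twist": 0, "jaw": 1},
    {"x": -0.2, "y": -4, "z": 1, "twist": 0, "jaw": 1},
    {"x": -0.2, "y": -4, "z": 0, "twist": 0, "jaw": 1},
    {"x": -0.2, "y": -4, "z": 0, "twist": 0, "jaw": 1},
    {"x": -0.2, "y": -4, "z": 0, "twist": 0, "jaw": 1},
    {"x": -0.2, "y": -4, "z": 0, "twist": 0, "jaw": 1},
  ],
)

```text
clock: 16.95
eef_pos: [0.519, 0.0096, 0.2481]
tool_rot: [0.796, 0.604, 0.031, 0.028]
contact_force: [1.3, -0.2, -0.4]
opening: 0.0855
```

>>> drive_tool(
  deltas=[
    {"x": -0.2, "y": -4, "z": 0, "twist": 0, "jaw": 1},
    {"x": -0.2, "y": -4, "z": 0, "twist": 0, "jaw": 1},
    {"x": -0.2, "y": -4, "z": 0, "twist": 0, "jaw": 1},
    {"x": -0.2, "y": -4, "z": 0, "twist": 0, "jaw": 1},
    {"x": -0.2, "y": -4, "z": 0, "twist": 0, "jaw": 1},
    {"x": 0, "y": -2, "z": 0, "twist": 0, "jaw": 1},
    {"x": 0, "y": 0, "z": 0, "twist": 0, "jaw": 1},
    {"x": 0, "y": 0, "z": 0, "twist": 0, "jaw": 1},
    {"x": 0, "y": 0, "z": 0, "twist": 0, "jaw": 1},
  ],
)

```text
clock: 17.85
eef_pos: [0.505, -0.2245, 0.251]
tool_rot: [0.798, 0.601, 0.031, 0.032]
contact_force: [-0.1, 0.2, 0.9]
opening: 0.0852
```

```bash
python3 - <<'E'
from h import *
p,y,s=yaw(); print(p,y,tilt(),s['opening'])
C,im=shot("wrist","w10")
shot("scene","s2")
E
```

```text
[ 0.50495404 -0.22447814  0.25097209] -16.131387882924074 [ 5.07321711 -0.75675013] 0.0852314240761485
```

>>> drive_tool(
  deltas=[
    {"x": -3, "y": 0, "z": 0, "twist": 0, "jaw": 1},
    {"x": -3, "y": 0, "z": 0, "twist": 0, "jaw": 1},
    {"x": 0, "y": 0, "z": 0, "twist": 0, "jaw": 1},
    {"x": 0, "y": 0, "z": 0, "twist": 0, "jaw": 1},
  ],
)

```text
clock: 18.35
eef_pos: [0.4462, -0.2161, 0.251]
tool_rot: [0.794, 0.606, 0.032, 0.032]
contact_force: [-0.8, 0.2, -0.3]
opening: 0.0858
```

```bash
python3 - <<'E'
from h import *
p,y,s=yaw(); print(p,y,tilt(),s['joint_positions'].round(2))
C,im=load('w10')
J=[(.459,-.166,-.1),(.4394,-.2537,0),(.444,-.3587,0),(.6026,-.3611,.0),(.5874,-.2511,-.12),(.585,-.171,-.1)]
o=im.copy()
for q in J:
    u=w2px(C,[*q[:2],.022]); 
    m=jarmask(C,im,u) if 0<u[1]<419 else None
    if m is None: print(q,u,'none'); continue
    f,i=fit(C,m,cyl(),q,.022); print(u.round(),m.sum(),f.round(4),round(i,3))
    uv=np.array([w2px(C,p) for p in pose(cyl(),f,.022)]); cv2.polylines(o,[np.int32(cv2.convexHull(np.float32(uv)))],True,(0,0,255),1)
cv2.imwrite('pics/w10f.png',o)
E
```

```text
[ 0.44618086 -0.21613226  0.25102512] -15.273501300194 [ 5.15546053 -0.62172806] [ 0.84  0.04 -0.46  1.98 -0.01  1.04  0.11]
[193. 129.] 2625 [ 0.4583 -0.1677 -0.1286] 0.965
[204. 216.] 2240 [ 0.4376 -0.2574 -0.0142] 0.956
[239. 298.] 1936 [ 0.441  -0.3609 -0.0397] 0.956
[372. 259.] 1862 [ 0.5986 -0.3643  0.1052] 0.912
[338. 172.] 2279 [ 0.5842 -0.2565 -0.0614] 0.963
[317.  97.] 2647 [ 0.5885 -0.171  -0.0798] 0.951
```

>>> drive_tool(
  deltas=[
    {"x": 0.4, "y": 1.5, "z": 0, "twist": 2.5, "jaw": 1},
    {"x": 0.4, "y": 1.5, "z": 0, "twist": 2.5, "jaw": 1},
    {"x": 0.4, "y": 1.5, "z": 0, "twist": 2.5, "jaw": 1},
    {"x": 0, "y": 0, "z": -2, "twist": 0, "jaw": 1},
    {"x": 0, "y": 0, "z": -2, "twist": 0, "jaw": 1},
    {"x": 0, "y": 0, "z": -2, "twist": 0, "jaw": 1},
    {"x": 0, "y": 0, "z": -2, "twist": 0, "jaw": 1},
    {"x": 0, "y": 0, "z": -2, "twist": 0, "jaw": 1},
    {"x": 0, "y": 0, "z": -2, "twist": 0, "jaw": 1},
    {"x": 0, "y": 0, "z": -2, "twist": 0, "jaw": 1},
  ],
)

```text
clock: 19.35
eef_pos: [0.4746, -0.1499, 0.1131]
tool_rot: [0.735, 0.676, 0.043, 0.034]
contact_force: [0.2, -0.5, -0.1]
opening: 0.0849
```

```bash
cat >> h.py <<'E'
def st():
    p,y,s=yaw(); print('t',round(s['clock'],2),'p',p.round(4),'yaw',round(y,1),'tilt',tilt().round(2),'open',round(s['opening'],4),'F',s['contact_force'].round(1),'j7',s['joint_positions'][6].round(2))
E
python3 -c "
from h import *
st()"
```

```text
t 19.35 p [ 0.4746 -0.1499  0.1131] yaw -4.9 tilt [6.27 0.42] open 0.0849 F [ 0.2 -0.5 -0.1] j7 0.05
```

>>> drive_tool(
  deltas=[
    {"x": 0, "y": 0, "z": 0, "twist": 0, "jaw": 1},
    {"x": 0, "y": 0, "z": 0, "twist": 0, "jaw": 1},
  ],
)

```text
clock: 19.55
eef_pos: [0.4741, -0.1455, 0.1108]
tool_rot: [0.733, 0.678, 0.043, 0.031]
contact_force: [1.1, -0.8, 0.1]
opening: 0.0851
```

```bash
python3 -c "
from h import *
st()"
```

```text
t 19.55 p [ 0.4741 -0.1455  0.1108] yaw -4.5 tilt [6.   0.72] open 0.0851 F [ 1.1 -0.8  0.1] j7 0.05
```

>>> drive_tool(
  deltas=[
    {"x": 0, "y": 0, "z": 2, "twist": 0, "jaw": 1},
    {"x": 0, "y": 0, "z": 2, "twist": 0, "jaw": 1},
    {"x": 0, "y": 0, "z": 2, "twist": 0, "jaw": 1},
    {"x": 0, "y": 0, "z": 2, "twist": 0, "jaw": 1},
  ],
)

```text
clock: 19.95
eef_pos: [0.475, -0.1413, 0.1947]
tool_rot: [0.73, 0.681, 0.043, 0.03]
contact_force: [-0.1, -0.7, 0.1]
opening: 0.0858
```

```bash
python3 -c "
from h import *
st()"
```

```text
t 19.95 p [ 0.475  -0.1413  0.1947] yaw -4.0 tilt [5.95 0.91] open 0.0858 F [-0.1 -0.7  0.1] j7 0.13
```

>>> drive_tool(
  deltas=[
    {"x": 0, "y": 0, "z": 0, "twist": 0, "jaw": 1},
    {"x": 0, "y": 0, "z": 0, "twist": 0, "jaw": 1},
  ],
)

```text
clock: 20.15
eef_pos: [0.4792, -0.1412, 0.2004]
tool_rot: [0.729, 0.682, 0.046, 0.035]
contact_force: [-0.9, -0.2, -0.7]
opening: 0.0855
```

```bash
python3 -c "
from h import *
st()"
```

```text
t 20.15 p [ 0.4792 -0.1412  0.2004] yaw -3.9 tilt [6.55 0.67] open 0.0855 F [-0.9 -0.2 -0.7] j7 0.13
```

>>> drive_tool(
  deltas=[
    {"x": 0, "y": 0, "z": -2, "twist": 0, "jaw": 1},
    {"x": 0, "y": 0, "z": -2, "twist": 0, "jaw": 1},
    {"x": 0, "y": 0, "z": -2, "twist": 0, "jaw": 1},
    {"x": 0, "y": 0, "z": -2, "twist": 0, "jaw": 1},
  ],
)

```text
clock: 20.55
eef_pos: [0.4825, -0.1409, 0.1209]
tool_rot: [0.728, 0.683, 0.048, 0.039]
contact_force: [0.2, -0.9, -0.7]
opening: 0.0853
```

```bash
python3 -c "
from h import *
st()"
```

```text
t 20.55 p [ 0.4825 -0.1409  0.1209] yaw -3.7 tilt [7.03 0.48] open 0.0853 F [ 0.2 -0.9 -0.7] j7 0.05
```

>>> drive_tool(
  deltas=[
    {"x": 0, "y": 0, "z": 0, "twist": 0, "jaw": 1},
    {"x": 0, "y": 0, "z": 0, "twist": 0, "jaw": 1},
  ],
)

```text
clock: 20.75
eef_pos: [0.4791, -0.1393, 0.117]
tool_rot: [0.728, 0.683, 0.046, 0.035]
contact_force: [-0.7, 0.4, 0.1]
opening: 0.0854
```

```bash
python3 -c "
from h import *
st()"
```

```text
t 20.75 p [ 0.4791 -0.1393  0.117 ] yaw -3.7 tilt [6.57 0.72] open 0.0854 F [-0.7  0.4  0.1] j7 0.05
```

>>> drive_tool(
  deltas=[
    {"x": 0, "y": 0, "z": 4, "twist": 0, "jaw": 1},
    {"x": 0, "y": 0, "z": 3, "twist": 0, "jaw": 1},
    {"x": 0, "y": 0, "z": 2, "twist": 0, "jaw": 1},
    {"x": 0, "y": 0, "z": 1, "twist": 0, "jaw": 1},
    {"x": 0, "y": 0, "z": 0.4, "twist": 0, "jaw": 1},
    {"x": 0, "y": 0, "z": 0, "twist": 0, "jaw": 1},
  ],
)

```text
clock: 21.35
eef_pos: [0.4791, -0.1381, 0.2271]
tool_rot: [0.727, 0.684, 0.047, 0.035]
contact_force: [-0.5, -0.1, -0.5]
opening: 0.0857
```

```bash
python3 -c "
from h import *
st()"
```

```text
t 21.35 p [ 0.4791 -0.1381  0.2271] yaw -3.5 tilt [6.64 0.74] open 0.0857 F [-0.5 -0.1 -0.5] j7 0.15
```

>>> drive_tool(
  deltas=[
    {"x": 0, "y": 0, "z": -0.5, "twist": 0, "jaw": 1},
    {"x": 0, "y": 0, "z": -1, "twist": 0, "jaw": 1},
    {"x": 0, "y": 0, "z": -2, "twist": 0, "jaw": 1},
    {"x": 0, "y": 0, "z": -3, "twist": 0, "jaw": 1},
    {"x": 0, "y": 0, "z": -4, "twist": 0, "jaw": 1},
    {"x": 0, "y": 0, "z": 0, "twist": 0, "jaw": 1},
    {"x": 0, "y": 0, "z": 0, "twist": 0, "jaw": 1},
  ],
)

```text
clock: 22.05
eef_pos: [0.4735, -0.136, 0.1105]
tool_rot: [0.727, 0.685, 0.045, 0.029]
contact_force: [0.7, -0.2, 0.2]
opening: 0.0853
```

```bash
python3 -c "
from h import *
st()"
```

```text
t 22.05 p [ 0.4735 -0.136   0.1105] yaw -3.5 tilt [6.   1.08] open 0.0853 F [ 0.7 -0.2  0.2] j7 0.05
```

>>> drive_tool(
  deltas=[
    {"x": 0, "y": 0, "z": 4, "twist": 0, "jaw": 1},
    {"x": -0.3, "y": -0.6, "z": 4, "twist": -1, "jaw": 1},
    {"x": -0.3, "y": -0.8, "z": 3, "twist": -1, "jaw": 1},
    {"x": -0.3, "y": -0.8, "z": 2, "twist": -1, "jaw": 1},
    {"x": -0.3, "y": -0.6, "z": 1, "twist": -0.5, "jaw": 1},
    {"x": -0.1, "y": -0.2, "z": -0.6, "twist": 0, "jaw": 1},
    {"x": 0, "y": 0, "z": -2, "twist": 0, "jaw": 1},
    {"x": 0, "y": 0, "z": -3.5, "twist": 0, "jaw": 1},
    {"x": 0, "y": 0, "z": -5, "twist": 0, "jaw": 1},
    {"x": 0, "y": 0, "z": -5, "twist": 0, "jaw": 1},
  ],
)

```text
clock: 23.05
eef_pos: [0.4667, -0.1672, 0.1033]
tool_rot: [0.746, 0.663, 0.049, 0.043]
contact_force: [0.2, -1.4, -0.0]
opening: 0.0858
```

>>> drive_tool(
  deltas=[
    {"x": 0, "y": 0, "z": 0, "twist": 0, "jaw": 1},
    {"x": 0, "y": 0, "z": 0, "twist": 0, "jaw": 1},
  ],
)

```text
clock: 23.25
eef_pos: [0.4586, -0.1629, 0.0944]
tool_rot: [0.746, 0.664, 0.046, 0.033]
contact_force: [1.3, 0.5, 1.1]
opening: 0.0856
```

```bash
python3 -c "
from h import *
st()"
```

```text
t 23.25 p [ 0.4586 -0.1629  0.0944] yaw -6.8 tilt [6.42 0.73] open 0.0856 F [1.3 0.5 1.1] j7 0.05
```

```bash
cat >> h.py <<'E'
def meas(name,guesses,z=.022,view=None):
    st()
    C,im=shot("wrist",name); o=im.copy(); out=[]
    for q in guesses:
        u=w2px(C,[*q[:2],z]); m=jarmask(C,im,u) if 0<u[1]<419 and 0<u[0]<559 else None
        if m is None: print(q,u,'none'); out.append(None); continue
        f,i=fit(C,m,cyl(),q,z); print('jar',f[:2].round(4),'yaw',np.degrees(f[2]).round(1),'iou',round(i,3)); out.append(f)
        uv=np.array([w2px(C,p) for p in pose(cyl(),f,z)]); cv2.polylines(o,[np.int32(cv2.convexHull(np.float32(uv)))],True,(0,0,255),1)
    cv2.imwrite(f'pics/{name}.png',o); return out
def slot(y,z): # cradle frame -> world
    a=np.radians(-13.26); return np.array([.5175-np.sin(a)*y,.0890+np.cos(a)*y,z])
E
python3 -c "
from h import *
meas('w11',[(.4583,-.1677,-.128)])
for y in(-.046,0,.046,-.023,.023): print(y,slot(y,0))"
```

```text
t 23.25 p [ 0.4586 -0.1629  0.0944] yaw -6.8 tilt [6.42 0.73] open 0.0856 F [1.3 0.5 1.1] j7 0.05
jar [ 0.4576 -0.1682] yaw -7.8 iou 0.965
-0.046 [0.50694897 0.04422639 0.        ]
0 [0.5175 0.089  0.    ]
0.046 [0.52805103 0.13377361 0.        ]
-0.023 [0.51222448 0.0666132  0.        ]
0.023 [0.52277552 0.1113868  0.        ]
```

>>> drive_tool(
  deltas=[
    {"x": 0, "y": -0.1, "z": -1.2, "twist": 0, "jaw": 1},
    {"x": 0, "y": -0.2, "z": -1.8, "twist": 0, "jaw": 1},
    {"x": 0, "y": -0.2, "z": -2, "twist": 0, "jaw": 1},
    {"x": 0, "y": -0.1, "z": -1.6, "twist": 0, "jaw": 1},
    {"x": 0, "y": 0, "z": -1, "twist": 0, "jaw": 1},
    {"x": 0, "y": 0, "z": -0.5, "twist": 0, "jaw": 1},
    {"x": 0, "y": 0, "z": 0, "twist": 0, "jaw": 1},
  ],
)

```text
clock: 24.0
eef_pos: [0.4703, -0.1751, 0.0229]
tool_rot: [0.746, 0.663, 0.051, 0.047]
contact_force: [0.2, 0.8, 0.6]
opening: 0.085
```

```bash
python3 -c "
from h import *
st()"
```

```text
t 24.0 p [ 0.4703 -0.1751  0.0229] yaw -6.8 tilt [ 7.87 -0.14] open 0.085 F [0.2 0.8 0.6] j7 -0.05
```

>>> drive_tool(
  deltas=[
    {"x": -0.4, "y": 0.2, "z": 0, "twist": 0, "jaw": 1},
    {"x": -0.4, "y": 0.2, "z": 0, "twist": 0, "jaw": 1},
    {"x": -0.4, "y": 0.2, "z": 0, "twist": 0, "jaw": 1},
    {"x": 0, "y": 0, "z": 0, "twist": 0, "jaw": 1},
    {"x": 0, "y": 0, "z": 0, "twist": 0, "jaw": 1},
  ],
)

```text
clock: 24.5
eef_pos: [0.4593, -0.1691, 0.0258]
tool_rot: [0.745, 0.663, 0.052, 0.049]
contact_force: [-0.2, 0.2, 0.4]
opening: 0.0856
```

```bash
python3 -c "
from h import *
st()"
```

```text
t 24.5 p [ 0.4593 -0.1691  0.0258] yaw -6.7 tilt [ 8.14 -0.29] open 0.0856 F [-0.2  0.2  0.4] j7 -0.05
```

>>> drive_tool(
  deltas=[
    {"x": -0.1, "y": 0, "z": -0.6, "twist": 0, "jaw": 1},
    {"x": 0, "y": 0.1, "z": -0.6, "twist": 0, "jaw": 1},
    {"x": 0, "y": 0, "z": 0, "twist": 0, "jaw": 1},
    {"x": 0, "y": 0, "z": 0, "twist": 0, "jaw": 0},
    {"x": 0, "y": 0, "z": 0, "twist": 0, "jaw": 0},
    {"x": 0, "y": 0, "z": 0, "twist": 0, "jaw": 0},
    {"x": 0, "y": 0, "z": 0, "twist": 0, "jaw": 0},
    {"x": 0, "y": 0, "z": 0, "twist": 0, "jaw": 0},
    {"x": 0, "y": 0, "z": 0, "twist": 0, "jaw": 0},
  ],
  grip_force=45,
)

```text
clock: 25.4
eef_pos: [0.4587, -0.1683, 0.0133]
tool_rot: [0.745, 0.663, 0.051, 0.049]
contact_force: [0.7, 0.1, 0.0]
opening: 0.0534
```

```bash
python3 -c "
from h import *
st();shot('wrist','w12')"
```

```text
t 25.4 p [ 0.4587 -0.1683  0.0133] yaw -6.7 tilt [ 8.12 -0.31] open 0.0534 F [0.7 0.1 0. ] j7 -0.08
```

>>> drive_tool(
  deltas=[
    {"x": 0, "y": 0, "z": 1, "twist": 0, "jaw": 0},
    {"x": 0, "y": 0, "z": 1, "twist": 0, "jaw": 0},
    {"x": 0, "y": 0, "z": 1, "twist": 0, "jaw": 0},
    {"x": 0, "y": 0, "z": 1, "twist": 0, "jaw": 0},
    {"x": 0, "y": 0, "z": 1, "twist": 0, "jaw": 0},
    {"x": 0, "y": 0, "z": 1, "twist": 0, "jaw": 0},
    {"x": 0, "y": 0, "z": 1, "twist": 0, "jaw": 0},
    {"x": 0, "y": 0, "z": 1, "twist": 0, "jaw": 0},
    {"x": 0, "y": 0, "z": 1, "twist": 0, "jaw": 0},
    {"x": 0, "y": 0, "z": 0, "twist": 0, "jaw": 0},
  ],
)

```text
clock: 26.45
eef_pos: [0.4591, -0.1685, 0.1128]
tool_rot: [0.745, 0.663, 0.052, 0.051]
contact_force: [-0.1, 0.1, -0.6]
opening: 0.053
```

```bash
python3 -c "
from h import *
st()"
```

```text
t 26.45 p [ 0.4591 -0.1685  0.1128] yaw -6.7 tilt [ 8.26 -0.4 ] open 0.053 F [-0.1  0.1 -0.6] j7 0.07
```

>>> drive_tool(
  deltas=[
    {"x": 0.5, "y": 2, "z": 0, "twist": -0.7, "jaw": 0},
    {"x": 0.5, "y": 2, "z": 0, "twist": -0.7, "jaw": 0},
    {"x": 0.5, "y": 2, "z": 0, "twist": -0.7, "jaw": 0},
    {"x": 0.5, "y": 2, "z": 0, "twist": -0.7, "jaw": 0},
    {"x": 0.5, "y": 2, "z": 0, "twist": -0.7, "jaw": 0},
    {"x": 0.5, "y": 2, "z": 0, "twist": -0.7, "jaw": 0},
    {"x": 0.5, "y": 2, "z": 0, "twist": -0.7, "jaw": 0},
    {"x": 0.5, "y": 2, "z": 0, "twist": -0.7, "jaw": 0},
    {"x": 0.5, "y": 2, "z": 0, "twist": -0.7, "jaw": 0},
    {"x": 0.5, "y": 2, "z": 0, "twist": -0.7, "jaw": 0},
  ],
)

```text
clock: 27.45
eef_pos: [0.5061, 0.0338, 0.1103]
tool_rot: [0.789, 0.61, 0.045, 0.052]
contact_force: [-0.1, 0.2, -1.0]
opening: 0.0532
```

```bash
python3 -c "
from h import *
st()"
```

```text
t 27.45 p [0.5061 0.0338 0.1103] yaw -14.6 tilt [ 7.72 -1.58] open 0.0532 F [-0.1  0.2 -1. ] j7 -0.68
```

>>> drive_tool(
  deltas=[
    {"x": 0.4, "y": 2, "z": 0, "twist": 0.2, "jaw": 0},
    {"x": 0.4, "y": 2, "z": 0, "twist": 0.2, "jaw": 0},
    {"x": 0.4, "y": 2, "z": 0, "twist": 0.2, "jaw": 0},
    {"x": 0.4, "y": 2, "z": 0, "twist": 0.2, "jaw": 0},
    {"x": 0.2, "y": 1, "z": 0, "twist": 0.2, "jaw": 0},
    {"x": 0, "y": 0, "z": 0, "twist": 0, "jaw": 0},
    {"x": 0, "y": 0, "z": 0, "twist": 0, "jaw": 0},
  ],
)

```text
clock: 28.15
eef_pos: [0.5222, 0.1304, 0.1077]
tool_rot: [0.782, 0.619, 0.044, 0.049]
contact_force: [0.2, -0.4, -0.4]
opening: 0.0531
```

```bash
python3 -c "
from h import *
st();shot('wrist','w13');print(slot(.046,0))"
```

```text
t 28.15 p [0.5222 0.1304 0.1077] yaw -13.3 tilt [ 7.41 -1.34] open 0.0531 F [ 0.2 -0.4 -0.4] j7 -0.9
[0.52805103 0.13377361 0.        ]
```

>>> drive_tool(
  deltas=[
    {"x": 0.2, "y": 0.1, "z": -1, "twist": 0, "jaw": 0},
    {"x": 0.2, "y": 0.1, "z": -1, "twist": 0, "jaw": 0},
    {"x": 0.2, "y": 0.1, "z": -1, "twist": 0, "jaw": 0},
    {"x": 0, "y": 0, "z": -1, "twist": 0, "jaw": 0},
    {"x": 0, "y": 0, "z": -1, "twist": 0, "jaw": 0},
    {"x": 0, "y": 0, "z": -0.5, "twist": 0, "jaw": 0},
    {"x": 0, "y": 0, "z": 0, "twist": 0, "jaw": 0},
  ],
)

```text
clock: 28.9
eef_pos: [0.5272, 0.1277, 0.0457]
tool_rot: [0.785, 0.616, 0.041, 0.05]
contact_force: [-0.2, -0.5, -1.2]
opening: 0.0536
```

```bash
python3 -c "
from h import *
st();shot('wrist','w14')"
```

```text
t 28.9 p [0.5272 0.1277 0.0457] yaw -13.7 tilt [ 7.16 -1.6 ] open 0.0536 F [-0.2 -0.5 -1.2] j7 -1.0
```

>>> drive_tool(
  deltas=[
    {"x": 0, "y": 0.2, "z": -0.6, "twist": 0, "jaw": 0},
    {"x": 0.1, "y": 0.2, "z": -0.6, "twist": 0, "jaw": 0},
    {"x": 0, "y": 0, "z": -0.6, "twist": 0, "jaw": 0},
    {"x": 0, "y": 0, "z": -0.4, "twist": 0, "jaw": 0},
    {"x": 0, "y": 0, "z": 0, "twist": 0, "jaw": 0},
  ],
)

```text
clock: 29.45
eef_pos: [0.5297, 0.1331, 0.0235]
tool_rot: [0.785, 0.617, 0.042, 0.05]
contact_force: [0.6, 0.0, -1.1]
opening: 0.0533
```

```bash
python3 -c "
from h import *
st();shot('wrist','w15')"
```

```text
t 29.45 p [0.5297 0.1331 0.0235] yaw -13.7 tilt [ 7.35 -1.53] open 0.0533 F [ 0.6  0.  -1.1] j7 -1.04
```

>>> drive_tool(
  deltas=[
    {"x": 0, "y": 0, "z": -0.2, "twist": 0, "jaw": 0},
    {"x": 0, "y": 0, "z": 0, "twist": 0, "jaw": 0.7},
    {"x": 0, "y": 0, "z": 0, "twist": 0, "jaw": 1},
    {"x": 0, "y": 0, "z": 0, "twist": 0, "jaw": 1},
    {"x": 0, "y": 0, "z": 0, "twist": 0, "jaw": 1},
    {"x": 0, "y": 0, "z": 1, "twist": 0, "jaw": 1},
    {"x": 0, "y": 0, "z": 1, "twist": 0, "jaw": 1},
    {"x": 0, "y": 0, "z": 1.5, "twist": 0, "jaw": 1},
    {"x": 0, "y": 0, "z": 1.5, "twist": 0, "jaw": 1},
    {"x": 0, "y": 0, "z": 1.5, "twist": 0, "jaw": 1},
  ],
)

```text
clock: 30.5
eef_pos: [0.53, 0.1332, 0.092]
tool_rot: [0.784, 0.617, 0.043, 0.05]
contact_force: [-0.1, 0.4, 0.7]
opening: 0.0855
```

```bash
python3 -c "
from h import *
meas('w16',[(.529,.132,-.23)],.030)"
```

```text
t 30.5 p [0.53   0.1332 0.092 ] yaw -13.7 tilt [ 7.4  -1.53] open 0.0855 F [-0.1  0.4  0.7] j7 -0.93
jar [0.5275 0.1335] yaw -13.3 iou 0.449
```

>>> drive_tool(
  deltas=[
    {"x": 0, "y": -1.5, "z": 1, "twist": 0.9, "jaw": 1},
    {"x": 0, "y": -2.5, "z": 1, "twist": 0.9, "jaw": 1},
    {"x": 0, "y": -2.5, "z": 1, "twist": 0.9, "jaw": 1},
    {"x": 0, "y": -2.5, "z": 0, "twist": 0.9, "jaw": 1},
    {"x": 0, "y": -2.5, "z": 0, "twist": 0.9, "jaw": 1},
    {"x": 0, "y": -2.5, "z": 0, "twist": 0.9, "jaw": 1},
    {"x": 0, "y": -2.5, "z": 0, "twist": 0.9, "jaw": 1},
    {"x": 0, "y": -2.5, "z": 0, "twist": 0.9, "jaw": 1},
    {"x": 0, "y": -2.5, "z": 0, "twist": 0.9, "jaw": 1},
    {"x": 0, "y": -2.5, "z": 0, "twist": 0.9, "jaw": 1},
  ],
)

```text
clock: 31.55
eef_pos: [0.5361, -0.1074, 0.138]
tool_rot: [0.726, 0.683, 0.057, 0.053]
contact_force: [0.3, 0.0, -0.4]
opening: 0.0857
```

>>> drive_tool(
  deltas=[
    {"x": 0.6, "y": -2.5, "z": 0, "twist": 0, "jaw": 1},
    {"x": 1.3, "y": -2, "z": 0, "twist": 0, "jaw": 1},
    {"x": 1.3, "y": -1, "z": 0, "twist": 0, "jaw": 1},
    {"x": 1, "y": -0.5, "z": 0, "twist": 0, "jaw": 1},
    {"x": 0.5, "y": 0, "z": 0, "twist": 0, "jaw": 1},
    {"x": 0, "y": 0, "z": 0, "twist": 0, "jaw": 1},
    {"x": 0, "y": 0, "z": 0, "twist": 0, "jaw": 1},
  ],
)

```text
clock: 32.25
eef_pos: [0.5837, -0.1753, 0.1414]
tool_rot: [0.729, 0.68, 0.056, 0.055]
contact_force: [-0.4, 0.3, 0.4]
opening: 0.0854
```

```bash
python3 -c "
from h import *
meas('w17',[(.5885,-.171,-.08),(.584,-.2565,-.06)])"
```

```text
t 32.25 p [ 0.5837 -0.1753  0.1414] yaw -4.0 tilt [ 8.98 -0.21] open 0.0854 F [-0.4  0.3  0.4] j7 -0.02
jar [ 0.5881 -0.1715] yaw -4.1 iou 0.956
jar [ 0.5839 -0.2566] yaw -3.5 iou 0.964
```

>>> drive_tool(
  deltas=[
    {"x": 0.3, "y": 0.2, "z": -0.5, "twist": 0, "jaw": 1},
    {"x": 0.4, "y": 0.1, "z": -1, "twist": 0, "jaw": 1},
    {"x": 0.3, "y": 0.1, "z": -2, "twist": 0, "jaw": 1},
    {"x": 0, "y": 0, "z": -4, "twist": 0, "jaw": 1},
    {"x": 0, "y": 0, "z": 0, "twist": 0, "jaw": 1},
    {"x": 0, "y": 0, "z": 0, "twist": 0, "jaw": 1},
    {"x": 0, "y": 0, "z": 0, "twist": 0, "jaw": 1},
  ],
)

```text
clock: 33.0
eef_pos: [0.5944, -0.1662, 0.0633]
tool_rot: [0.727, 0.683, 0.057, 0.055]
contact_force: [0.7, 0.1, -0.0]
opening: 0.0852
```

```bash
python3 -c "
from h import *
st()"
```

```text
t 33.0 p [ 0.5944 -0.1662  0.0633] yaw -3.6 tilt [ 8.99 -0.11] open 0.0852 F [ 0.7  0.1 -0. ] j7 -0.1
```

>>> drive_tool(
  deltas=[
    {"x": -0.2, "y": -0.2, "z": -1, "twist": 0, "jaw": 1},
    {"x": -0.2, "y": -0.2, "z": -1, "twist": 0, "jaw": 1},
    {"x": -0.1, "y": -0.1, "z": -1, "twist": 0, "jaw": 1},
    {"x": 0, "y": 0, "z": -1, "twist": 0, "jaw": 1},
    {"x": 0, "y": 0, "z": -0.8, "twist": 0, "jaw": 1},
    {"x": 0, "y": 0, "z": 0, "twist": 0, "jaw": 1},
    {"x": 0, "y": 0, "z": 0, "twist": 0, "jaw": 1},
  ],
)

```text
clock: 33.7
eef_pos: [0.5916, -0.1732, 0.0152]
tool_rot: [0.727, 0.682, 0.058, 0.058]
contact_force: [-0.1, 0.5, 0.3]
opening: 0.0854
```

```bash
python3 -c "
from h import *
st()"
```

```text
t 33.7 p [ 0.5916 -0.1732  0.0152] yaw -3.7 tilt [ 9.37 -0.28] open 0.0854 F [-0.1  0.5  0.3] j7 -0.14
```

Good; nudge, grip and lift.

>>> drive_tool(
  deltas=[
    {"x": -0.1, "y": 0.2, "z": 0, "twist": 0, "jaw": 1},
    {"x": 0, "y": 0, "z": 0, "twist": 0, "jaw": 0},
    {"x": 0, "y": 0, "z": 0, "twist": 0, "jaw": 0},
    {"x": 0, "y": 0, "z": 0, "twist": 0, "jaw": 0},
    {"x": 0, "y": 0, "z": 0, "twist": 0, "jaw": 0},
    {"x": 0, "y": 0, "z": 0, "twist": 0, "jaw": 0},
    {"x": 0, "y": 0, "z": 0, "twist": 0, "jaw": 0},
    {"x": 0, "y": 0, "z": 0, "twist": 0, "jaw": 0},
  ],
  grip_force=45,
)

```text
clock: 34.5
eef_pos: [0.5917, -0.1708, 0.0168]
tool_rot: [0.726, 0.682, 0.059, 0.059]
contact_force: [0.7, 0.6, -0.6]
opening: 0.0533
```

```bash
python3 -c "
from h import *
st()"
```

```text
t 34.5 p [ 0.5917 -0.1708  0.0168] yaw -3.6 tilt [ 9.5  -0.31] open 0.0533 F [ 0.7  0.6 -0.6] j7 -0.14
```

>>> drive_tool(
  deltas=[
    {"x": 0, "y": 0, "z": 1.5, "twist": 0, "jaw": 0},
    {"x": 0, "y": 0, "z": 1.5, "twist": 0, "jaw": 0},
    {"x": 0, "y": 0, "z": 1.5, "twist": 0, "jaw": 0},
    {"x": 0, "y": 0, "z": 1.5, "twist": 0, "jaw": 0},
    {"x": 0, "y": 0, "z": 1.5, "twist": 0, "jaw": 0},
    {"x": 0, "y": 0, "z": 1.5, "twist": 0, "jaw": 0},
    {"x": -1.5, "y": 1, "z": 0, "twist": -1, "jaw": 0},
    {"x": -1.5, "y": 1, "z": 0, "twist": -1, "jaw": 0},
    {"x": -1.5, "y": 1, "z": 0, "twist": -1, "jaw": 0},
    {"x": -1.5, "y": 1, "z": 0, "twist": -1, "jaw": 0},
  ],
)

```text
clock: 35.5
eef_pos: [0.5356, -0.1325, 0.1234]
tool_rot: [0.751, 0.654, 0.06, 0.067]
contact_force: [-0.1, 0.6, -1.1]
opening: 0.0535
```

```bash
python3 -c "
from h import *
st(); print(slot(0,0))"
```

```text
t 35.5 p [ 0.5356 -0.1325  0.1234] yaw -7.9 tilt [10.19 -1.3 ] open 0.0535 F [-0.1  0.6 -1.1] j7 -0.16
[0.5175 0.089  0.    ]
```

>>> drive_tool(
  deltas=[
    {"x": -0.2, "y": 2, "z": 0, "twist": -0.5, "jaw": 0},
    {"x": -0.2, "y": 2, "z": 0, "twist": -0.5, "jaw": 0},
    {"x": -0.2, "y": 2, "z": 0, "twist": -0.5, "jaw": 0},
    {"x": -0.2, "y": 2, "z": 0, "twist": -0.5, "jaw": 0},
    {"x": -0.2, "y": 2, "z": 0, "twist": -0.5, "jaw": 0},
    {"x": -0.2, "y": 2, "z": 0, "twist": -0.5, "jaw": 0},
    {"x": -0.2, "y": 2, "z": 0, "twist": -0.5, "jaw": 0},
    {"x": -0.2, "y": 2, "z": 0, "twist": -0.5, "jaw": 0},
    {"x": -0.2, "y": 2, "z": 0, "twist": -0.5, "jaw": 0},
    {"x": -0.2, "y": 2, "z": 0, "twist": 0, "jaw": 0},
  ],
)

```text
clock: 36.5
eef_pos: [0.5144, 0.0725, 0.1351]
tool_rot: [0.779, 0.62, 0.058, 0.075]
contact_force: [0.0, 0.6, -1.0]
opening: 0.0535
```

>>> drive_tool(
  deltas=[
    {"x": 0, "y": 0, "z": 0, "twist": 0, "jaw": 0},
    {"x": 0, "y": 0, "z": 0, "twist": 0, "jaw": 0},
  ],
)

```text
clock: 36.7
eef_pos: [0.5147, 0.0765, 0.1374]
tool_rot: [0.777, 0.623, 0.06, 0.076]
contact_force: [-0.0, -0.8, -1.5]
opening: 0.0534
```

```bash
python3 -c "
from h import *
st();shot('wrist','w18')"
```

```text
t 36.7 p [0.5147 0.0765 0.1374] yaw -12.5 tilt [10.73 -2.49] open 0.0534 F [-0.  -0.8 -1.5] j7 -0.77
```

>>> drive_tool(
  deltas=[
    {"x": 0.1, "y": 0.3, "z": -1.2, "twist": 0, "jaw": 0},
    {"x": 0.1, "y": 0.3, "z": -1.2, "twist": 0, "jaw": 0},
    {"x": 0.1, "y": 0.3, "z": -1.2, "twist": 0, "jaw": 0},
    {"x": 0, "y": 0.1, "z": -1.2, "twist": 0, "jaw": 0},
    {"x": 0, "y": 0, "z": -1.2, "twist": 0, "jaw": 0},
    {"x": 0, "y": 0, "z": -1.2, "twist": 0, "jaw": 0},
    {"x": 0, "y": 0, "z": -1.2, "twist": 0, "jaw": 0},
    {"x": 0, "y": 0, "z": 0, "twist": 0, "jaw": 0},
  ],
)

```text
clock: 37.55
eef_pos: [0.5202, 0.0758, 0.0509]
tool_rot: [0.781, 0.616, 0.059, 0.079]
contact_force: [-1.8, -0.5, -1.3]
opening: 0.0534
```

```bash
python3 -c "
from h import *
st();shot('wrist','w19')"
```

```text
t 37.55 p [0.5202 0.0758 0.0509] yaw -13.4 tilt [10.84 -2.94] open 0.0534 F [-1.8 -0.5 -1.3] j7 -0.98
```

>>> drive_tool(
  deltas=[
    {"x": -0.1, "y": 0.4, "z": -0.3, "twist": 0, "jaw": 0},
    {"x": -0.1, "y": 0.4, "z": -0.3, "twist": 0, "jaw": 0},
    {"x": 0, "y": 0.3, "z": -0.3, "twist": 0, "jaw": 0},
    {"x": 0, "y": 0, "z": -0.5, "twist": 0, "jaw": 0},
    {"x": 0, "y": 0, "z": -0.5, "twist": 0, "jaw": 0},
    {"x": 0, "y": 0, "z": 0, "twist": 0, "jaw": 0},
  ],
)

```text
clock: 38.2
eef_pos: [0.5208, 0.0884, 0.0334]
tool_rot: [0.781, 0.616, 0.061, 0.08]
contact_force: [0.7, -0.5, -0.8]
opening: 0.0531
```

```bash
python3 -c "
from h import *
st();shot('wrist','w20')"
```

```text
t 38.2 p [0.5208 0.0884 0.0334] yaw -13.5 tilt [11.17 -2.88] open 0.0531 F [ 0.7 -0.5 -0.8] j7 -1.06
```

>>> drive_tool(
  deltas=[
    {"x": -0.15, "y": 0, "z": -0.4, "twist": 0, "jaw": 0},
    {"x": -0.1, "y": 0, "z": -0.3, "twist": 0, "jaw": 0},
    {"x": 0, "y": 0, "z": 0, "twist": 0, "jaw": 0},
  ],
)

```text
clock: 38.55
eef_pos: [0.5185, 0.0881, 0.0262]
tool_rot: [0.781, 0.616, 0.062, 0.081]
contact_force: [-0.5, 0.1, -1.3]
opening: 0.0536
```

```bash
python3 -c "
from h import *
st()"
```

```text
t 38.55 p [0.5185 0.0881 0.0262] yaw -13.5 tilt [11.21 -2.89] open 0.0536 F [-0.5  0.1 -1.3] j7 -1.08
```

>>> drive_tool(
  deltas=[
    {"x": 0, "y": 0, "z": -0.1, "twist": 0, "jaw": 0},
    {"x": 0, "y": 0, "z": 0, "twist": 0, "jaw": 0.7},
    {"x": 0, "y": 0, "z": 0, "twist": 0, "jaw": 1},
    {"x": 0, "y": 0, "z": 0, "twist": 0, "jaw": 1},
    {"x": 0, "y": 0, "z": 0, "twist": 0, "jaw": 1},
    {"x": 0, "y": 0, "z": 1, "twist": 0, "jaw": 1},
    {"x": 0, "y": 0, "z": 1, "twist": 0, "jaw": 1},
    {"x": 0, "y": 0, "z": 1, "twist": 0, "jaw": 1},
    {"x": 0, "y": 0, "z": 1, "twist": 0, "jaw": 1},
    {"x": 0, "y": 0, "z": 1, "twist": 0, "jaw": 1},
  ],
)

```text
clock: 39.55
eef_pos: [0.5191, 0.0883, 0.0797]
tool_rot: [0.781, 0.616, 0.062, 0.081]
contact_force: [-0.6, 0.4, 0.6]
opening: 0.0853
```

```bash
python3 -c "
from h import *
meas('w21',[(.5185,.088,-.23)],.030)"
```

```text
t 39.55 p [0.5191 0.0883 0.0797] yaw -13.5 tilt [11.28 -2.88] open 0.0853 F [-0.6  0.4  0.6] j7 -0.96
jar [0.5275 0.1338] yaw -14.0 iou 0.376
```

>>> drive_tool(
  deltas=[
    {"x": 0, "y": 0, "z": 4, "twist": 0, "jaw": 1},
    {"x": 0, "y": 0, "z": 4, "twist": 0, "jaw": 1},
    {"x": 0, "y": 0, "z": 4, "twist": 0, "jaw": 1},
    {"x": 0, "y": 0, "z": 4, "twist": 0, "jaw": 1},
    {"x": 0, "y": 0, "z": 0, "twist": 0, "jaw": 1},
    {"x": 0, "y": 0, "z": 0, "twist": 0, "jaw": 1},
  ],
)

```text
clock: 40.2
eef_pos: [0.5185, 0.0886, 0.2496]
tool_rot: [0.781, 0.616, 0.064, 0.082]
contact_force: [-0.1, -0.9, -0.9]
opening: 0.0852
```

```bash
python3 -c "
from h import *
st()"
```

```text
t 40.2 p [0.5185 0.0886 0.2496] yaw -13.4 tilt [11.51 -2.87] open 0.0852 F [-0.1 -0.9 -0.9] j7 -0.65
```

>>> drive_tool(
  deltas=[
    {"x": 0, "y": 0, "z": -2, "twist": 0, "jaw": 1},
    {"x": 0, "y": 0, "z": -2, "twist": 0, "jaw": 1},
    {"x": 0, "y": 0, "z": -2, "twist": 0, "jaw": 1},
    {"x": 0, "y": 0, "z": -2, "twist": 0, "jaw": 1},
    {"x": 0, "y": 0, "z": -1, "twist": 0, "jaw": 1},
    {"x": 0, "y": 0, "z": 0, "twist": 0, "jaw": 1},
  ],
)

```text
clock: 40.8
eef_pos: [0.5148, 0.088, 0.1525]
tool_rot: [0.78, 0.617, 0.061, 0.081]
contact_force: [-0.2, 0.1, -0.3]
opening: 0.0854
```

```bash
python3 -c "
from h import *
st()"
```

```text
t 40.8 p [0.5148 0.088  0.1525] yaw -13.3 tilt [11.19 -2.92] open 0.0854 F [-0.2  0.1 -0.3] j7 -0.81
```

>>> drive_tool(
  deltas=[
    {"x": -4, "y": 0, "z": 0, "twist": 0, "jaw": 1},
    {"x": -4, "y": 0, "z": 0, "twist": 0, "jaw": 1},
    {"x": 0, "y": 0, "z": 0, "twist": 0, "jaw": 1},
    {"x": 0, "y": 0, "z": 0, "twist": 0, "jaw": 1},
  ],
)

```text
clock: 41.2
eef_pos: [0.4329, 0.0885, 0.152]
tool_rot: [0.78, 0.617, 0.061, 0.08]
contact_force: [-0.3, 0.6, 0.3]
opening: 0.0854
```

```bash
python3 -c "
from h import *
st()"
```

```text
t 41.2 p [0.4329 0.0885 0.152 ] yaw -13.3 tilt [11.1  -2.82] open 0.0854 F [-0.3  0.6  0.3] j7 -0.74
```

>>> drive_tool(
  deltas=[
    {"x": 1, "y": 0, "z": 0, "twist": 0, "jaw": 1},
    {"x": 1, "y": 0, "z": 0, "twist": 0, "jaw": 1},
    {"x": 1, "y": 0, "z": 0, "twist": 0, "jaw": 1},
    {"x": 1, "y": 0, "z": 0, "twist": 0, "jaw": 1},
    {"x": 1, "y": 0, "z": 0, "twist": 0, "jaw": 1},
    {"x": 1, "y": 0, "z": 0, "twist": 0, "jaw": 1},
    {"x": 1, "y": 0, "z": 0, "twist": 0, "jaw": 1},
    {"x": 0, "y": 0, "z": 0, "twist": 0, "jaw": 1},
  ],
)

```text
clock: 42.0
eef_pos: [0.5166, 0.0893, 0.1542]
tool_rot: [0.781, 0.616, 0.065, 0.08]
contact_force: [-0.2, 0.3, 0.4]
opening: 0.0856
```

```bash
python3 -c "
from h import *
st()"
```

```text
t 42.0 p [0.5166 0.0893 0.1542] yaw -13.6 tilt [11.45 -2.56] open 0.0856 F [-0.2  0.3  0.4] j7 -0.81
```

>>> drive_tool(
  deltas=[
    {"x": -1, "y": 0, "z": 0, "twist": 0, "jaw": 1},
    {"x": -1, "y": 0, "z": 0, "twist": 0, "jaw": 1},
    {"x": -1, "y": 0, "z": 0, "twist": 0, "jaw": 1},
    {"x": -1, "y": 0, "z": 0, "twist": 0, "jaw": 1},
    {"x": -1, "y": 0, "z": 0, "twist": 0, "jaw": 1},
    {"x": -1, "y": 0, "z": 0, "twist": 0, "jaw": 1},
    {"x": -1, "y": 0, "z": 0, "twist": 0, "jaw": 1},
    {"x": 0, "y": 0, "z": 0, "twist": 0, "jaw": 1},
  ],
)

```text
clock: 42.8
eef_pos: [0.4361, 0.0886, 0.1528]
tool_rot: [0.781, 0.616, 0.062, 0.08]
contact_force: [-0.1, -0.1, -0.3]
opening: 0.0854
```

```bash
python3 -c "
from h import *
st()"
```

```text
t 42.8 p [0.4361 0.0886 0.1528] yaw -13.4 tilt [11.25 -2.78] open 0.0854 F [-0.1 -0.1 -0.3] j7 -0.74
```

>>> drive_tool(
  deltas=[
    {"x": 4, "y": 0, "z": 0, "twist": 0, "jaw": 1},
    {"x": 4, "y": 0, "z": 0, "twist": 0, "jaw": 1},
    {"x": 0, "y": 0, "z": 0, "twist": 0, "jaw": 1},
    {"x": 0, "y": 0, "z": 0, "twist": 0, "jaw": 1},
  ],
)

```text
clock: 43.2
eef_pos: [0.517, 0.0871, 0.1521]
tool_rot: [0.781, 0.616, 0.061, 0.081]
contact_force: [0.5, -0.7, -0.3]
opening: 0.0854
```

```bash
python3 -c "
from h import *
st()"
```

```text
t 43.2 p [0.517  0.0871 0.1521] yaw -13.4 tilt [11.24 -2.95] open 0.0854 F [ 0.5 -0.7 -0.3] j7 -0.82
```

>>> drive_tool(
  deltas=[
    {"x": 0, "y": 0, "z": 0, "twist": 4, "jaw": 1},
    {"x": 0, "y": 0, "z": 0, "twist": 4, "jaw": 1},
    {"x": 0, "y": 0, "z": 0, "twist": 4, "jaw": 1},
    {"x": 0, "y": 0, "z": 0, "twist": 0, "jaw": 1},
    {"x": 0, "y": 0, "z": 0, "twist": 0, "jaw": 1},
  ],
)

```text
clock: 43.7
eef_pos: [0.5137, 0.0874, 0.1517]
tool_rot: [0.71, 0.697, 0.069, 0.074]
contact_force: [-0.4, -0.1, -0.5]
opening: 0.0853
```

```bash
python3 -c "
from h import *
st()"
```

```text
t 43.7 p [0.5137 0.0874 0.1517] yaw -1.0 tilt [11.53 -0.54] open 0.0853 F [-0.4 -0.1 -0.5] j7 -0.54
```

>>> drive_tool(
  deltas=[
    {"x": 0, "y": 0, "z": 0, "twist": -4, "jaw": 1},
    {"x": 0, "y": 0, "z": 0, "twist": -4, "jaw": 1},
    {"x": 0, "y": 0, "z": 0, "twist": -4, "jaw": 1},
    {"x": 0, "y": 0, "z": 0, "twist": 0, "jaw": 1},
    {"x": 0, "y": 0, "z": 0, "twist": 0, "jaw": 1},
  ],
)

```text
clock: 44.2
eef_pos: [0.5119, 0.0877, 0.1519]
tool_rot: [0.782, 0.615, 0.06, 0.082]
contact_force: [0.3, -0.3, 0.1]
opening: 0.0853
```

```bash
python3 -c "
from h import *
st()"
```

```text
t 44.2 p [0.5119 0.0877 0.1519] yaw -13.5 tilt [11.16 -3.13] open 0.0853 F [ 0.3 -0.3  0.1] j7 -0.82
```

>>> drive_tool(
  deltas=[
    {"x": 0, "y": 0, "z": 0.5, "twist": 0, "jaw": 1},
    {"x": 0, "y": 0, "z": 1, "twist": 0, "jaw": 1},
    {"x": 0, "y": 0, "z": 1.6, "twist": 0, "jaw": 1},
    {"x": 0, "y": 0, "z": 2, "twist": 0, "jaw": 1},
    {"x": 0, "y": 0, "z": 2.5, "twist": 0, "jaw": 1},
    {"x": 0, "y": 0, "z": 0, "twist": 0, "jaw": 1},
    {"x": 0, "y": 0, "z": 0, "twist": 0, "jaw": 1},
  ],
)

```text
clock: 44.9
eef_pos: [0.5113, 0.0873, 0.2338]
tool_rot: [0.781, 0.616, 0.06, 0.083]
contact_force: [-0.8, 0.0, -1.0]
opening: 0.0854
```

```bash
python3 -c "
from h import *
st()"
```

```text
t 44.9 p [0.5113 0.0873 0.2338] yaw -13.4 tilt [11.23 -3.12] open 0.0854 F [-0.8  0.  -1. ] j7 -0.67
```

>>> drive_tool(
  deltas=[
    {"x": 0, "y": 0, "z": -5, "twist": 0, "jaw": 1},
    {"x": 0, "y": 0, "z": -3, "twist": 0, "jaw": 1},
    {"x": 0, "y": 0, "z": 0, "twist": 0, "jaw": 1},
    {"x": 0, "y": 0, "z": 0, "twist": 0, "jaw": 1},
  ],
)

```text
clock: 45.3
eef_pos: [0.5121, 0.0867, 0.1528]
tool_rot: [0.781, 0.616, 0.062, 0.083]
contact_force: [-0.0, -0.3, 1.3]
opening: 0.0855
```

```bash
python3 -c "
from h import *
st()"
```

```text
t 45.3 p [0.5121 0.0867 0.1528] yaw -13.4 tilt [11.42 -3.11] open 0.0855 F [-0.  -0.3  1.3] j7 -0.82
```

>>> drive_tool(
  deltas=[
    {"x": 0, "y": -3.4, "z": 0, "twist": 0, "jaw": 1},
    {"x": 0, "y": -3.4, "z": 0, "twist": 0, "jaw": 1},
    {"x": 0, "y": -3.4, "z": 0, "twist": 0, "jaw": 1},
    {"x": 0, "y": -3.4, "z": 0, "twist": 0, "jaw": 1},
    {"x": 0, "y": -3.4, "z": 0, "twist": 0, "jaw": 1},
    {"x": 0, "y": -3.4, "z": 0, "twist": 0, "jaw": 1},
    {"x": 0, "y": -3.4, "z": 0, "twist": 0, "jaw": 1},
    {"x": 0, "y": -3.4, "z": 0, "twist": 0, "jaw": 1},
    {"x": 0, "y": -3.4, "z": 0, "twist": 0, "jaw": 1},
    {"x": 0, "y": -3.4, "z": 0, "twist": 0, "jaw": 1},
  ],
)

```text
clock: 46.3
eef_pos: [0.5214, -0.2582, 0.1716]
tool_rot: [0.774, 0.622, 0.071, 0.093]
contact_force: [1.0, 1.3, 0.5]
opening: 0.0853
```

```bash
python3 -c "
from h import *
st()"
```

```text
t 46.3 p [ 0.5214 -0.2582  0.1716] yaw -12.3 tilt [12.97 -3.14] open 0.0853 F [1.  1.3 0.5] j7 0.09
```

>>> drive_tool(
  deltas=[
    {"x": 0, "y": 0, "z": 0, "twist": 0, "jaw": 1},
    {"x": 0, "y": 0, "z": 0, "twist": 0, "jaw": 1},
  ],
)

```text
clock: 46.5
eef_pos: [0.5218, -0.2669, 0.1754]
tool_rot: [0.777, 0.618, 0.072, 0.097]
contact_force: [0.2, -0.2, -0.2]
opening: 0.0856
```

```bash
python3 -c "
from h import *
st()"
```

```text
t 46.5 p [ 0.5218 -0.2669  0.1754] yaw -12.9 tilt [13.22 -3.52] open 0.0856 F [ 0.2 -0.2 -0.2] j7 0.09
```

>>> drive_tool(
  deltas=[
    {"x": 0, "y": 0, "z": 0, "twist": 5, "jaw": 1},
    {"x": 0, "y": 0, "z": 0, "twist": 5, "jaw": 1},
    {"x": 0, "y": 0, "z": 0, "twist": 0, "jaw": 1},
    {"x": 3.5, "y": 0, "z": 0, "twist": 0, "jaw": 1},
    {"x": 3.5, "y": 0, "z": 0, "twist": 0, "jaw": 1},
    {"x": 0, "y": 0, "z": 0, "twist": 0, "jaw": 1},
    {"x": 0, "y": 0, "z": 0, "twist": 0, "jaw": 1},
  ],
)

```text
clock: 47.2
eef_pos: [0.5955, -0.2601, 0.1802]
tool_rot: [0.717, 0.686, 0.081, 0.091]
contact_force: [-0.4, -0.3, 0.3]
opening: 0.0854
```

```bash
python3 -c "
from h import *
meas('w22',[(.5839,-.2566,-.06)])"
```

```text
t 47.2 p [ 0.5955 -0.2601  0.1802] yaw -2.5 tilt [13.81 -1.16] open 0.0854 F [-0.4 -0.3  0.3] j7 0.2
jar [ 0.5841 -0.2565] yaw -3.8 iou 0.959
```

>>> drive_tool(
  deltas=[
    {"x": -2.5, "y": 2.5, "z": 2, "twist": 0, "jaw": 1},
    {"x": -2.5, "y": 2.5, "z": 2, "twist": 0, "jaw": 1},
    {"x": -2.5, "y": 2.5, "z": 2, "twist": 0, "jaw": 1},
    {"x": -2, "y": 2.5, "z": 2, "twist": 0, "jaw": 1},
    {"x": 0, "y": 3, "z": 2, "twist": 0, "jaw": 1},
    {"x": 0, "y": 3, "z": 0, "twist": 0, "jaw": 1},
    {"x": 0, "y": 3, "z": 0, "twist": 0, "jaw": 1},
    {"x": 0, "y": 3, "z": 0, "twist": 0, "jaw": 1},
    {"x": 0, "y": 3, "z": 0, "twist": 0, "jaw": 1},
    {"x": 0, "y": 3, "z": 0, "twist": 0, "jaw": 1},
  ],
)

```text
clock: 48.25
eef_pos: [0.4836, 0.0237, 0.2786]
tool_rot: [0.726, 0.678, 0.074, 0.093]
contact_force: [0.3, -1.0, 1.1]
opening: 0.0853
```

>>> drive_tool(
  deltas=[
    {"x": 0, "y": 3, "z": 0, "twist": 0, "jaw": 1},
    {"x": 0, "y": 3, "z": 0, "twist": 0, "jaw": 1},
    {"x": 0, "y": 3, "z": 0, "twist": 0, "jaw": 1},
    {"x": 0, "y": 0, "z": 0, "twist": 8, "jaw": 1},
    {"x": 0, "y": 0, "z": 0, "twist": 8, "jaw": 1},
    {"x": 0, "y": 0, "z": 0, "twist": 8, "jaw": 1},
    {"x": 0, "y": 0, "z": 0, "twist": 8, "jaw": 1},
    {"x": 0, "y": 0, "z": 0, "twist": 8, "jaw": 1},
    {"x": 0, "y": 0, "z": 0, "twist": 8, "jaw": 1},
    {"x": 0, "y": 0, "z": 0, "twist": 8, "jaw": 1},
  ],
)

```text
clock: 49.25
eef_pos: [0.4693, 0.1225, 0.2749]
tool_rot: [0.302, 0.946, 0.104, 0.052]
contact_force: [-0.1, 0.4, 0.2]
opening: 0.0853
```

```bash
python3 -c "
from h import *
st();print(ctrl.read_state()['joint_positions'].round(2))"
```

```text
t 49.25 p [0.4693 0.1225 0.2749] yaw 54.8 tilt [9.23 9.51] open 0.0853 F [-0.1  0.4  0.2] j7 0.85
[ 0.59 -0.08 -0.8   2.04 -0.22  0.98  0.85]
```

>>> drive_tool(
  deltas=[
    {"x": 0, "y": 3, "z": 0, "twist": 8, "jaw": 1},
    {"x": 0, "y": 3, "z": 0, "twist": 8, "jaw": 1},
    {"x": 0, "y": 3, "z": 0, "twist": 8, "jaw": 1},
    {"x": 0, "y": 3, "z": 0, "twist": 8, "jaw": 1},
    {"x": 0, "y": 3, "z": 0, "twist": 8, "jaw": 1},
    {"x": 0, "y": 3, "z": 0, "twist": 8, "jaw": 1},
    {"x": 0, "y": 3, "z": 0, "twist": 8, "jaw": 1},
    {"x": 0, "y": 3, "z": 0, "twist": 8, "jaw": 1},
    {"x": 0, "y": 0, "z": 0, "twist": 8, "jaw": 1},
    {"x": 0, "y": 0, "z": 0, "twist": 8, "jaw": 1},
  ],
)

```text
clock: 50.25
eef_pos: [0.4593, 0.3588, 0.2709]
tool_rot: [-0.394, 0.913, 0.104, -0.025]
contact_force: [0.0, -0.8, -1.0]
opening: 0.0858
```

```bash
python3 -c "
from h import *
st();print(ctrl.read_state()['joint_positions'].round(2))"
```

```text
t 50.25 p [0.4593 0.3588 0.2709] yaw 136.9 tilt [-7.33  9.69] open 0.0858 F [ 0.  -0.8 -1. ] j7 1.54
[ 0.22  0.42 -1.05  1.68  0.16  1.21  1.54]
```

>>> drive_tool(
  deltas=[
    {"x": 0, "y": 0, "z": 0, "twist": 8, "jaw": 1},
    {"x": 0, "y": 0, "z": 0, "twist": 8, "jaw": 1},
    {"x": 0, "y": 0, "z": 0, "twist": 8, "jaw": 1},
    {"x": 0, "y": 0, "z": 0, "twist": 8, "jaw": 1},
    {"x": 0, "y": 0, "z": 0, "twist": 8, "jaw": 1},
    {"x": 0, "y": 0, "z": 0, "twist": 8, "jaw": 1},
    {"x": 0, "y": 0, "z": 0, "twist": 0, "jaw": 1},
  ],
)

```text
clock: 50.95
eef_pos: [0.4554, 0.3528, 0.2688]
tool_rot: [0.741, -0.663, -0.077, 0.07]
contact_force: [-1.0, 0.4, 0.6]
opening: 0.0853
```

```bash
python3 -c "
from h import *
st();print(ctrl.read_state()['joint_positions'].round(2))"
```

```text
t 50.95 p [0.4554 0.3528 0.2688] yaw -173.5 tilt [-11.86  -0.04] open 0.0853 F [-1.   0.4  0.6] j7 2.22
[ 0.17  0.6  -1.17  1.57  0.38  1.45  2.22]
```

>>> drive_tool(
  deltas=[
    {"x": 0, "y": -5, "z": 0, "twist": 0, "jaw": 1},
    {"x": 0, "y": -5, "z": 0, "twist": 0, "jaw": 1},
    {"x": 0, "y": -5, "z": 0, "twist": 0, "jaw": 1},
    {"x": 0, "y": 0, "z": 0, "twist": 0, "jaw": 1},
  ],
)

```text
clock: 51.35
eef_pos: [0.4507, 0.1987, 0.2674]
tool_rot: [0.738, -0.667, -0.076, 0.072]
contact_force: [0.4, 0.4, 0.3]
opening: 0.0856
```

```bash
python3 -c "
from h import *
st();print(ctrl.read_state()['joint_positions'].round(2))"
```

```text
t 51.35 p [0.4507 0.1987 0.2674] yaw -174.1 tilt [-11.94  -0.25] open 0.0856 F [0.4 0.4 0.3] j7 2.47
[ 0.57  0.46 -1.26  1.75  0.31  1.42  2.47]
```

>>> drive_tool(
  deltas=[
    {"x": 0, "y": 5, "z": 0, "twist": 0, "jaw": 1},
    {"x": 0, "y": 5, "z": 0, "twist": 0, "jaw": 1},
    {"x": 0, "y": 5, "z": 0, "twist": 0, "jaw": 1},
    {"x": 0, "y": 0, "z": 0, "twist": 0, "jaw": 1},
  ],
)

```text
clock: 51.75
eef_pos: [0.4536, 0.3407, 0.2656]
tool_rot: [0.724, -0.682, -0.073, 0.074]
contact_force: [-0.9, 0.4, 0.2]
opening: 0.0857
```

```bash
python3 -c "
from h import *
st();print(ctrl.read_state()['joint_positions'].round(2))"
```

```text
t 51.75 p [0.4536 0.3407 0.2656] yaw -176.5 tilt [-11.85  -0.46] open 0.0857 F [-0.9  0.4  0.2] j7 2.19
[ 0.19  0.58 -1.16  1.59  0.36  1.45  2.19]
```

>>> drive_tool(
  deltas=[
    {"x": 0, "y": 0, "z": -4, "twist": 0, "jaw": 1},
    {"x": 0, "y": 0, "z": -4, "twist": 0, "jaw": 1},
    {"x": 0, "y": 0, "z": -2, "twist": 0, "jaw": 1},
    {"x": 0, "y": 0, "z": -1, "twist": 0, "jaw": 1},
    {"x": 0, "y": 0, "z": 0, "twist": 0, "jaw": 1},
  ],
)

```text
clock: 52.25
eef_pos: [0.4515, 0.3419, 0.1541]
tool_rot: [0.721, -0.685, -0.07, 0.073]
contact_force: [-0.3, 0.2, -0.9]
opening: 0.085
```

```bash
python3 -c "
from h import *
st()"
```

```text
t 52.25 p [0.4515 0.3419 0.1541] yaw -177.1 tilt [-11.5   -0.53] open 0.085 F [-0.3  0.2 -0.9] j7 2.13
```

>>> drive_tool(
  deltas=[
    {"x": 0, "y": -3.4, "z": 2.5, "twist": 0, "jaw": 1},
    {"x": 0, "y": -3.4, "z": 2.5, "twist": 0, "jaw": 1},
    {"x": 0, "y": -3.4, "z": 2.5, "twist": 0, "jaw": 1},
    {"x": 0, "y": -3.4, "z": 2.5, "twist": 0, "jaw": 1},
    {"x": 0, "y": -3.4, "z": 0, "twist": 0, "jaw": 1},
    {"x": 0, "y": 0, "z": 0, "twist": 0, "jaw": 1},
  ],
)

```text
clock: 52.85
eef_pos: [0.4514, 0.168, 0.2638]
tool_rot: [0.719, -0.688, -0.067, 0.07]
contact_force: [0.6, -1.4, -0.6]
opening: 0.0849
```

```bash
python3 -c "
from h import *
st()"
```

```text
t 52.85 p [0.4514 0.168  0.2638] yaw -177.5 tilt [-11.04  -0.54] open 0.0849 F [ 0.6 -1.4 -0.6] j7 2.48
```

>>> drive_tool(
  deltas=[
    {"x": 0.3, "y": -0.6, "z": -3, "twist": -2, "jaw": 1},
    {"x": 0.3, "y": -0.6, "z": -3, "twist": -2, "jaw": 1},
    {"x": 0.3, "y": -0.5, "z": -3, "twist": -2, "jaw": 1},
    {"x": 0, "y": 0, "z": -2, "twist": 0, "jaw": 1},
    {"x": 0, "y": 0, "z": -2, "twist": 0, "jaw": 1},
    {"x": 0, "y": 0, "z": 0, "twist": 0, "jaw": 1},
    {"x": 0, "y": 0, "z": 0, "twist": 0, "jaw": 1},
  ],
)

```text
clock: 53.55
eef_pos: [0.4662, 0.1542, 0.1402]
tool_rot: [-0.677, 0.731, 0.064, -0.058]
contact_force: [-0.4, 0.6, 0.9]
opening: 0.0856
```

```bash
python3 -c "
from h import *
st()"
```

```text
t 53.55 p [0.4662 0.1542 0.1402] yaw 175.6 tilt [-9.86  0.84] open 0.0856 F [-0.4  0.6  0.9] j7 2.33
```

>>> drive_tool(
  deltas=[
    {"x": 0, "y": 3.4, "z": 2.5, "twist": 1, "jaw": 1},
    {"x": 0, "y": 3.4, "z": 2.5, "twist": 1, "jaw": 1},
    {"x": 0, "y": 3.4, "z": 2.5, "twist": 1, "jaw": 1},
    {"x": 0, "y": 3.4, "z": 2.5, "twist": 1, "jaw": 1},
    {"x": 0, "y": 3.4, "z": 2, "twist": 1, "jaw": 1},
    {"x": 0, "y": 0, "z": 0, "twist": 0, "jaw": 1},
  ],
)

```text
clock: 54.15
eef_pos: [0.4658, 0.3329, 0.2759]
tool_rot: [0.708, -0.702, -0.061, 0.055]
contact_force: [-1.2, -0.5, 0.5]
opening: 0.0853
```

```bash
python3 -c "
from h import *
st()"
```

```text
t 54.15 p [0.4658 0.3329 0.2759] yaw -179.4 tilt [-9.34  0.45] open 0.0853 F [-1.2 -0.5  0.5] j7 2.16
```

>>> drive_tool(
  deltas=[
    {"x": 0.2, "y": -0.6, "z": -3, "twist": -2, "jaw": 1},
    {"x": 0.2, "y": -0.6, "z": -3, "twist": -2, "jaw": 1},
    {"x": 0.2, "y": -0.5, "z": -3, "twist": -2, "jaw": 1},
    {"x": 0, "y": 0, "z": -2, "twist": 0, "jaw": 1},
    {"x": 0, "y": 0, "z": -2, "twist": 0, "jaw": 1},
    {"x": 0, "y": -3.4, "z": 2.5, "twist": 1, "jaw": 1},
    {"x": 0, "y": -3.4, "z": 2.5, "twist": 1, "jaw": 1},
    {"x": 0, "y": -3.4, "z": 2.5, "twist": 1, "jaw": 1},
    {"x": 0, "y": -3.4, "z": 2.5, "twist": 1, "jaw": 1},
    {"x": 0, "y": -3.4, "z": 2, "twist": 1, "jaw": 1},
  ],
)

```text
clock: 55.15
eef_pos: [0.4687, 0.1507, 0.2772]
tool_rot: [0.707, -0.703, -0.062, 0.047]
contact_force: [-0.0, -0.1, -0.3]
opening: 0.0855
```

```bash
python3 -c "
from h import *
st()"
```

```text
t 55.15 p [0.4687 0.1507 0.2772] yaw -179.6 tilt [-8.77  1.18] open 0.0855 F [-0.  -0.1 -0.3] j7 2.51
```

>>> drive_tool(
  deltas=[
    {"x": 0.2, "y": -0.6, "z": -3, "twist": -2, "jaw": 1},
    {"x": 0.2, "y": -0.6, "z": -3, "twist": -2, "jaw": 1},
    {"x": 0.2, "y": -0.5, "z": -3, "twist": -2, "jaw": 1},
    {"x": 0, "y": 0, "z": -2, "twist": 0, "jaw": 1},
    {"x": 0, "y": 0, "z": -2, "twist": 0, "jaw": 1},
    {"x": 0, "y": 3.4, "z": 2.5, "twist": 1, "jaw": 1},
    {"x": 0, "y": 3.4, "z": 2.5, "twist": 1, "jaw": 1},
    {"x": 0, "y": 3.4, "z": 2.5, "twist": 1, "jaw": 1},
    {"x": 0, "y": 3.4, "z": 2.5, "twist": 1, "jaw": 1},
    {"x": 0, "y": 3.4, "z": 2, "twist": 1, "jaw": 1},
  ],
)

```text
clock: 56.15
eef_pos: [0.4834, 0.2853, 0.2764]
tool_rot: [-0.684, 0.726, 0.051, -0.044]
contact_force: [0.1, -0.2, -0.4]
opening: 0.0853
```

```bash
python3 -c "
from h import *
st()"
```

```text
t 56.15 p [0.4834 0.2853 0.2764] yaw 176.6 tilt [-7.71  0.81] open 0.0853 F [ 0.1 -0.2 -0.4] j7 2.19
```

>>> drive_tool(
  deltas=[
    {"x": 0, "y": -3.4, "z": 0, "twist": 0, "jaw": 1},
    {"x": 0, "y": -3.4, "z": 0, "twist": 0, "jaw": 1},
    {"x": 0, "y": -3.4, "z": 0, "twist": 0, "jaw": 1},
    {"x": 0, "y": -3.4, "z": 0, "twist": 0, "jaw": 1},
    {"x": 0.3, "y": -0.6, "z": -3, "twist": -3, "jaw": 1},
    {"x": 0.3, "y": -0.6, "z": -3, "twist": -3, "jaw": 1},
    {"x": 0.3, "y": -0.5, "z": -3, "twist": -3, "jaw": 1},
    {"x": 0, "y": 0, "z": -2, "twist": 0, "jaw": 1},
    {"x": 0, "y": 0, "z": -2, "twist": 0, "jaw": 1},
    {"x": 0, "y": 0, "z": 0, "twist": 0, "jaw": 1},
  ],
)

```text
clock: 57.15
eef_pos: [0.4906, 0.1427, 0.1614]
tool_rot: [-0.631, 0.774, 0.047, -0.027]
contact_force: [0.7, -0.6, -0.4]
opening: 0.0857
```

```bash
python3 -c "
from h import *
st()"
```

```text
t 57.15 p [0.4906 0.1427 0.1614] yaw 168.4 tilt [-5.81  2.19] open 0.0857 F [ 0.7 -0.6 -0.4] j7 2.26
```

>>> drive_tool(
  deltas=[
    {"x": 0, "y": 0, "z": 5, "twist": 1, "jaw": 1},
    {"x": 0, "y": 0, "z": 5, "twist": 2, "jaw": 1},
    {"x": 0, "y": 0, "z": 3, "twist": 2, "jaw": 1},
    {"x": -0.3, "y": 0.6, "z": 0, "twist": 2, "jaw": 1},
    {"x": 0, "y": 0, "z": 0, "twist": 0, "jaw": 1},
  ],
)

```text
clock: 57.65
eef_pos: [0.4865, 0.1502, 0.3021]
tool_rot: [-0.679, 0.732, 0.043, -0.029]
contact_force: [-0.4, 0.2, -1.4]
opening: 0.0855
```

```bash
python3 -c "
from h import *
st()"
```

```text
t 57.65 p [0.4865 0.1502 0.3021] yaw 175.7 tilt [-5.79  1.37] open 0.0855 F [-0.4  0.2 -1.4] j7 2.46
```

>>> drive_tool(
  deltas=[
    {"x": 0.3, "y": -0.6, "z": -3, "twist": -3, "jaw": 1},
    {"x": 0.3, "y": -0.6, "z": -3, "twist": -3, "jaw": 1},
    {"x": 0.3, "y": -0.5, "z": -3, "twist": -3, "jaw": 1},
    {"x": 0, "y": 0, "z": -2, "twist": 0, "jaw": 1},
    {"x": 0, "y": 0, "z": -2, "twist": 0, "jaw": 1},
    {"x": 0, "y": 0, "z": 0, "twist": 0, "jaw": 1},
  ],
)

```text
clock: 58.25
eef_pos: [0.4928, 0.1324, 0.1669]
tool_rot: [-0.617, 0.785, 0.044, -0.027]
contact_force: [0.3, -0.0, 0.8]
opening: 0.0852
```

```bash
python3 -c "
from h import *
st()"
```

```text
t 58.25 p [0.4928 0.1324 0.1669] yaw 166.3 tilt [-5.51  2.04] open 0.0852 F [ 0.3 -0.   0.8] j7 2.25
```

>>> drive_tool(
  deltas=[
    {"x": 0, "y": 0, "z": 4, "twist": 2, "jaw": 1},
    {"x": 0, "y": 3.4, "z": 4, "twist": 2, "jaw": 1},
    {"x": 0, "y": 3.4, "z": 2, "twist": 2, "jaw": 1},
    {"x": 0, "y": 3.4, "z": 0, "twist": 2, "jaw": 1},
    {"x": 0, "y": 3.4, "z": 0, "twist": 0, "jaw": 1},
    {"x": 0, "y": 0, "z": 0, "twist": 0, "jaw": 1},
  ],
)

```text
clock: 58.85
eef_pos: [0.4897, 0.271, 0.2733]
tool_rot: [-0.67, 0.741, 0.043, -0.031]
contact_force: [-0.6, 0.8, -0.1]
opening: 0.0854
```

```bash
python3 -c "
from h import *
st()"
```

```text
t 58.85 p [0.4897 0.271  0.2733] yaw 174.2 tilt [-5.95  1.3 ] open 0.0854 F [-0.6  0.8 -0.1] j7 2.17
```

>>> drive_tool(
  deltas=[
    {"x": 0, "y": -3.4, "z": 0, "twist": 0, "jaw": 1},
    {"x": 0, "y": -3.4, "z": 0, "twist": 0, "jaw": 1},
    {"x": 0, "y": -3.4, "z": 0, "twist": 0, "jaw": 1},
    {"x": 0, "y": -3.4, "z": 0, "twist": 0, "jaw": 1},
    {"x": 0.3, "y": -0.6, "z": -3, "twist": -3, "jaw": 1},
    {"x": 0.3, "y": -0.6, "z": -3, "twist": -3, "jaw": 1},
    {"x": 0.3, "y": -0.5, "z": -3, "twist": -3, "jaw": 1},
    {"x": 0, "y": 0, "z": -2, "twist": 0, "jaw": 1},
    {"x": 0, "y": 0, "z": 0, "twist": 0, "jaw": 1},
  ],
)

```text
clock: 59.75
eef_pos: [0.4976, 0.1098, 0.1665]
tool_rot: [-0.607, 0.793, 0.042, -0.026]
contact_force: [-0.9, 0.4, -0.3]
opening: 0.0851
```

```bash
python3 -c "
from h import *
st()"
```

```text
t 59.75 p [0.4976 0.1098 0.1665] yaw 164.8 tilt [-5.29  2.02] open 0.0851 F [-0.9  0.4 -0.3] j7 2.27
```

>>> drive_tool(
  deltas=[
    {"x": 0, "y": 0, "z": 0, "twist": -8, "jaw": 1},
    {"x": 0, "y": 0, "z": 0, "twist": -8, "jaw": 1},
    {"x": 0, "y": 0, "z": 0, "twist": -8, "jaw": 1},
    {"x": 0, "y": 0, "z": 0, "twist": -8, "jaw": 1},
    {"x": 0, "y": 0, "z": 0, "twist": -8, "jaw": 1},
    {"x": 0, "y": 0, "z": 0, "twist": -8, "jaw": 1},
    {"x": 0, "y": 0, "z": 0, "twist": -8, "jaw": 1},
    {"x": 0, "y": 0, "z": 0, "twist": -8, "jaw": 1},
    {"x": 0, "y": 0, "z": 0, "twist": -8, "jaw": 1},
    {"x": 0, "y": 0, "z": 0, "twist": -8, "jaw": 1},
  ],
)

```text
clock: 60.75
eef_pos: [0.503, 0.1134, 0.1821]
tool_rot: [0.071, 0.996, 0.047, 0.016]
contact_force: [0.8, 0.3, -0.4]
opening: 0.0855
```

>>> drive_tool(
  deltas=[
    {"x": 0, "y": 0, "z": 0, "twist": -8, "jaw": 1},
    {"x": 0, "y": 0, "z": 0, "twist": -8, "jaw": 1},
    {"x": 0, "y": 0, "z": 0, "twist": -8, "jaw": 1},
    {"x": 0, "y": 0, "z": 0, "twist": -8, "jaw": 1},
    {"x": 0, "y": 0, "z": 0, "twist": -8, "jaw": 1},
    {"x": 0, "y": 0, "z": 0, "twist": -8, "jaw": 1},
    {"x": 0, "y": 0, "z": 0, "twist": -8, "jaw": 1},
    {"x": 0, "y": 0, "z": 0, "twist": -8, "jaw": 1},
    {"x": 0, "y": 0, "z": 0, "twist": -8, "jaw": 1},
    {"x": 0, "y": 0, "z": 0, "twist": -8, "jaw": 1},
  ],
)

```text
clock: 61.75
eef_pos: [0.5071, 0.1209, 0.201]
tool_rot: [0.712, 0.7, 0.027, 0.053]
contact_force: [-0.7, 0.3, -0.6]
opening: 0.0855
```

>>> drive_tool(
  deltas=[
    {"x": 0, "y": 0, "z": 0, "twist": -8, "jaw": 1},
    {"x": 0, "y": 0, "z": 0, "twist": 0, "jaw": 1},
  ],
)

```text
clock: 61.95
eef_pos: [0.5079, 0.1236, 0.2047]
tool_rot: [0.76, 0.648, 0.025, 0.056]
contact_force: [-0.2, 0.1, 0.1]
opening: 0.0852
```

```bash
python3 -c "
from h import *
st();print(ctrl.read_state()['joint_positions'].round(2))
shot('wrist','w23')
"
```

```text
t 61.95 p [0.5079 0.1236 0.2047] yaw -9.0 tilt [ 6.33 -2.99] open 0.0852 F [-0.2  0.1  0.1] j7 -0.7
[ 0.24  0.17 -0.66  1.97  0.24  0.97 -0.7 ]
```

>>> drive_tool(
  deltas=[
    {"x": 0, "y": -1.6, "z": 0, "twist": 0, "jaw": 1},
    {"x": 0, "y": -1.6, "z": 0, "twist": 0, "jaw": 1},
    {"x": 0, "y": -1.6, "z": 0, "twist": 0, "jaw": 1},
    {"x": 0, "y": -1.6, "z": 0, "twist": 0, "jaw": 1},
    {"x": 0, "y": -1.6, "z": 0, "twist": 0, "jaw": 1},
    {"x": 0, "y": -1.6, "z": 0, "twist": 0, "jaw": 1},
    {"x": 0, "y": -1.6, "z": 0, "twist": 0, "jaw": 1},
    {"x": 0, "y": -1.6, "z": 0, "twist": 0, "jaw": 1},
    {"x": 0, "y": -1.6, "z": 0, "twist": 0, "jaw": 1},
    {"x": 0, "y": -1.6, "z": 0, "twist": 0, "jaw": 1},
  ],
)

```text
clock: 63.0
eef_pos: [0.5085, -0.0369, 0.2132]
tool_rot: [0.745, 0.664, 0.03, 0.058]
contact_force: [-0.1, -0.1, 0.3]
opening: 0.0854
```

```bash
python3 -c "
from h import *
st()"
```

```text
t 63.0 p [ 0.5085 -0.0369  0.2132] yaw -6.4 tilt [ 6.96 -2.66] open 0.0854 F [-0.1 -0.1  0.3] j7 -0.24
```

>>> drive_tool(
  deltas=[
    {"x": 0, "y": -1.6, "z": 0, "twist": 0, "jaw": 1},
    {"x": 0, "y": -1.6, "z": 0, "twist": 0, "jaw": 1},
    {"x": 0, "y": -1.6, "z": 0, "twist": 0, "jaw": 1},
    {"x": 0, "y": -1.6, "z": 0, "twist": 0, "jaw": 1},
    {"x": 0, "y": -1.6, "z": 0, "twist": 0, "jaw": 1},
    {"x": 0, "y": -1.6, "z": 0, "twist": 0, "jaw": 1},
    {"x": 0, "y": -1.6, "z": 0, "twist": 0, "jaw": 1},
    {"x": 0, "y": -1.6, "z": 0, "twist": 0, "jaw": 1},
    {"x": 0, "y": -1.6, "z": 0, "twist": 0, "jaw": 1},
    {"x": 0, "y": -1.6, "z": 0, "twist": 0, "jaw": 1},
  ],
)

```text
clock: 64.0
eef_pos: [0.5087, -0.2034, 0.2209]
tool_rot: [0.733, 0.677, 0.033, 0.061]
contact_force: [-0.1, 0.4, -0.2]
opening: 0.0856
```

```bash
python3 -c "
from h import *
st()"
```

```text
t 64.0 p [ 0.5087 -0.2034  0.2209] yaw -4.4 tilt [ 7.5  -2.64] open 0.0856 F [-0.1  0.4 -0.2] j7 0.16
```

>>> drive_tool(
  deltas=[
    {"x": 1.5, "y": -1.1, "z": 0, "twist": 0, "jaw": 1},
    {"x": 1.5, "y": -1.1, "z": 0, "twist": 0, "jaw": 1},
    {"x": 1.5, "y": -1.1, "z": 0, "twist": 0, "jaw": 1},
    {"x": 1.5, "y": -1.1, "z": 0, "twist": 0, "jaw": 1},
    {"x": 1.1, "y": -0.6, "z": 0, "twist": 0, "jaw": 1},
    {"x": 0, "y": 0, "z": 0, "twist": 0, "jaw": 1},
    {"x": 0, "y": 0, "z": -2, "twist": 0, "jaw": 1},
    {"x": 0, "y": 0, "z": -2, "twist": 0, "jaw": 1},
    {"x": 0, "y": 0, "z": -2, "twist": 0, "jaw": 1},
    {"x": 0, "y": 0, "z": -2, "twist": 0, "jaw": 1},
  ],
)

```text
clock: 65.0
eef_pos: [0.5824, -0.2605, 0.1498]
tool_rot: [0.725, 0.684, 0.036, 0.068]
contact_force: [0.4, -0.2, -0.8]
opening: 0.0854
```

>>> drive_tool(
  deltas=[
    {"x": 0, "y": 0, "z": -2, "twist": 0, "jaw": 1},
    {"x": 0, "y": 0, "z": -2, "twist": 0, "jaw": 1},
    {"x": 0, "y": 0, "z": -2, "twist": 0, "jaw": 1},
    {"x": 0, "y": 0, "z": 0, "twist": 0, "jaw": 1},
    {"x": 0, "y": 0, "z": 0, "twist": 0, "jaw": 1},
  ],
)

```text
clock: 65.5
eef_pos: [0.5772, -0.2576, 0.0872]
tool_rot: [0.722, 0.688, 0.035, 0.064]
contact_force: [0.2, -0.8, 0.4]
opening: 0.0854
```

```bash
python3 -c "
from h import *
meas('w24',[(.5839,-.2566,-.06)])"
```

```text
t 65.5 p [ 0.5772 -0.2576  0.0872] yaw -2.6 tilt [ 7.97 -2.58] open 0.0854 F [ 0.2 -0.8  0.4] j7 0.14
jar [ 0.584 -0.257] yaw -5.2 iou 0.117
```

>>> drive_tool(
  deltas=[
    {"x": 0.4, "y": 0, "z": 0, "twist": 0, "jaw": 1},
    {"x": 0.4, "y": 0, "z": 0, "twist": 0, "jaw": 1},
    {"x": 0, "y": 0, "z": 0, "twist": 0, "jaw": 1},
    {"x": 0, "y": 0, "z": -1.3, "twist": 0, "jaw": 1},
    {"x": 0, "y": 0, "z": -1.3, "twist": 0, "jaw": 1},
    {"x": 0, "y": 0, "z": -1.3, "twist": 0, "jaw": 1},
    {"x": 0, "y": 0, "z": -1.3, "twist": 0, "jaw": 1},
    {"x": 0, "y": 0, "z": -1.3, "twist": 0, "jaw": 1},
    {"x": 0, "y": 0, "z": 0, "twist": 0, "jaw": 1},
  ],
)

```text
clock: 66.45
eef_pos: [0.5869, -0.258, 0.0198]
tool_rot: [0.722, 0.688, 0.036, 0.066]
contact_force: [-0.2, 0.2, -0.2]
opening: 0.0851
```

```bash
python3 -c "
from h import *
st()"
```

```text
t 66.45 p [ 0.5869 -0.258   0.0198] yaw -2.5 tilt [ 8.17 -2.69] open 0.0851 F [-0.2  0.2 -0.2] j7 0.09
```

Close after a small drop, then lift.

>>> drive_tool(
  deltas=[
    {"x": -0.1, "y": 0.1, "z": -0.5, "twist": 0, "jaw": 1},
    {"x": 0, "y": 0, "z": 0, "twist": 0, "jaw": 0},
    {"x": 0, "y": 0, "z": 0, "twist": 0, "jaw": 0},
    {"x": 0, "y": 0, "z": 0, "twist": 0, "jaw": 0},
    {"x": 0, "y": 0, "z": 0, "twist": 0, "jaw": 0},
    {"x": 0, "y": 0, "z": 0, "twist": 0, "jaw": 0},
    {"x": 0, "y": 0, "z": 0, "twist": 0, "jaw": 0},
    {"x": 0, "y": 0, "z": 0, "twist": 0, "jaw": 0},
  ],
  grip_force=45,
)

```text
clock: 67.25
eef_pos: [0.5868, -0.2573, 0.0155]
tool_rot: [0.722, 0.688, 0.036, 0.067]
contact_force: [-0.2, 0.3, -1.2]
opening: 0.0534
```

```bash
python3 -c "
from h import *
st(); print(slot(-.046,0))"
```

```text
t 67.25 p [ 0.5868 -0.2573  0.0155] yaw -2.5 tilt [ 8.28 -2.74] open 0.0534 F [-0.2  0.3 -1.2] j7 0.08
[0.50694897 0.04422639 0.        ]
```

>>> drive_tool(
  deltas=[
    {"x": 0, "y": 0, "z": 1.5, "twist": 0, "jaw": 0},
    {"x": 0, "y": 0, "z": 1.5, "twist": 0, "jaw": 0},
    {"x": 0, "y": 0, "z": 1.5, "twist": 0, "jaw": 0},
    {"x": 0, "y": 0, "z": 1.5, "twist": 0, "jaw": 0},
    {"x": 0, "y": 0, "z": 1.5, "twist": 0, "jaw": 0},
    {"x": 0, "y": 0, "z": 1.5, "twist": 0, "jaw": 0},
    {"x": 0, "y": 0, "z": 0, "twist": 0, "jaw": 0},
    {"x": -2, "y": 0, "z": 0, "twist": 0, "jaw": 0},
    {"x": -2, "y": 0, "z": 0, "twist": 0, "jaw": 0},
    {"x": -2, "y": 0, "z": 0, "twist": 0, "jaw": 0},
  ],
)

```text
clock: 68.25
eef_pos: [0.5307, -0.2566, 0.1189]
tool_rot: [0.72, 0.689, 0.039, 0.072]
contact_force: [-0.3, 0.4, -1.1]
opening: 0.0535
```

```bash
python3 -c "
from h import *
st()"
```

```text
t 68.25 p [ 0.5307 -0.2566  0.1189] yaw -2.3 tilt [ 8.91 -2.87] open 0.0535 F [-0.3  0.4 -1.1] j7 0.2
```

>>> drive_tool(
  deltas=[
    {"x": -0.2, "y": 2, "z": 0, "twist": 0, "jaw": 0},
    {"x": -0.2, "y": 2, "z": 0, "twist": 0, "jaw": 0},
    {"x": -0.2, "y": 2, "z": 0, "twist": 0, "jaw": 0},
    {"x": -0.2, "y": 2, "z": 0, "twist": 0, "jaw": 0},
    {"x": -0.2, "y": 2, "z": 0, "twist": 0, "jaw": 0},
    {"x": -0.2, "y": 2, "z": 0, "twist": 0, "jaw": 0},
    {"x": -0.2, "y": 2, "z": 0, "twist": 0, "jaw": 0},
    {"x": -0.2, "y": 2, "z": 0, "twist": 0, "jaw": 0},
    {"x": -0.2, "y": 2, "z": 0, "twist": 0, "jaw": 0},
    {"x": 0, "y": 2, "z": 0, "twist": 0, "jaw": 0},
  ],
)

```text
clock: 69.25
eef_pos: [0.502, -0.0552, 0.1156]
tool_rot: [0.725, 0.685, 0.034, 0.069]
contact_force: [0.5, 0.5, -0.8]
opening: 0.0531
```

```bash
python3 -c "
from h import *
st()"
```

```text
t 69.25 p [ 0.502  -0.0552  0.1156] yaw -3.0 tilt [ 8.25 -3.04] open 0.0531 F [ 0.5  0.5 -0.8] j7 -0.25
```

>>> drive_tool(
  deltas=[
    {"x": 0, "y": 2, "z": 0, "twist": 0, "jaw": 0},
    {"x": 0, "y": 2, "z": 0, "twist": 0, "jaw": 0},
    {"x": 0, "y": 2, "z": 0, "twist": 0, "jaw": 0},
    {"x": 0, "y": 2, "z": 0, "twist": 0, "jaw": 0},
    {"x": 0, "y": 0, "z": 0, "twist": 0, "jaw": 0},
  ],
)

```text
clock: 69.75
eef_pos: [0.5, 0.0318, 0.1151]
tool_rot: [0.723, 0.687, 0.034, 0.068]
contact_force: [0.5, 0.3, -0.5]
opening: 0.0531
```

```bash
python3 -c "
from h import *
st()"
```

```text
t 69.75 p [0.5    0.0318 0.1151] yaw -2.7 tilt [ 8.16 -2.92] open 0.0531 F [ 0.5  0.3 -0.5] j7 -0.47
```

>>> drive_tool(
  deltas=[
    {"x": 0, "y": 0, "z": 0, "twist": -3.5, "jaw": 0},
    {"x": 0, "y": 0, "z": 0, "twist": -3.5, "jaw": 0},
    {"x": 0, "y": 0, "z": 0, "twist": -3.5, "jaw": 0},
    {"x": 0, "y": 0, "z": 0, "twist": 0, "jaw": 0},
    {"x": 0.3, "y": 0.5, "z": 0, "twist": 0, "jaw": 0},
    {"x": 0.3, "y": 0.4, "z": 0, "twist": 0, "jaw": 0},
    {"x": 0, "y": 0, "z": 0, "twist": 0, "jaw": 0},
    {"x": 0, "y": 0, "z": 0, "twist": 0, "jaw": 0},
  ],
)

```text
clock: 70.55
eef_pos: [0.5049, 0.0366, 0.1138]
tool_rot: [0.785, 0.615, 0.025, 0.07]
contact_force: [-0.5, -0.3, -0.3]
opening: 0.0535
```

```bash
python3 -c "
from h import *
st();shot('wrist','w25')"
```

```text
t 70.55 p [0.5049 0.0366 0.1138] yaw -13.6 tilt [ 7.22 -4.57] open 0.0535 F [-0.5 -0.3 -0.3] j7 -0.71
```

>>> drive_tool(
  deltas=[
    {"x": 0.2, "y": 0.4, "z": 0, "twist": 0, "jaw": 0},
    {"x": 0.1, "y": 0.4, "z": 0, "twist": 0, "jaw": 0},
    {"x": 0, "y": 0, "z": 0, "twist": 0, "jaw": 0},
    {"x": 0, "y": 0, "z": -1.2, "twist": 0, "jaw": 0},
    {"x": 0, "y": 0, "z": -1.2, "twist": 0, "jaw": 0},
    {"x": 0, "y": 0, "z": -1.2, "twist": 0, "jaw": 0},
    {"x": 0, "y": 0, "z": -1.2, "twist": 0, "jaw": 0},
    {"x": 0, "y": 0, "z": 0, "twist": 0, "jaw": 0},
    {"x": 0, "y": 0, "z": 0, "twist": 0, "jaw": 0},
  ],
)

```text
clock: 71.5
eef_pos: [0.5063, 0.0449, 0.0598]
tool_rot: [0.785, 0.616, 0.024, 0.069]
contact_force: [-0.6, -0.6, -0.5]
opening: 0.0533
```

```bash
python3 -c "
from h import *
st();shot('wrist','w26')"
```

```text
t 71.5 p [0.5063 0.0449 0.0598] yaw -13.6 tilt [ 7.02 -4.58] open 0.0533 F [-0.6 -0.6 -0.5] j7 -0.82
```

>>> drive_tool(
  deltas=[
    {"x": 0.1, "y": -0.1, "z": -0.8, "twist": 0, "jaw": 0},
    {"x": 0, "y": 0, "z": -0.8, "twist": 0, "jaw": 0},
    {"x": 0, "y": 0, "z": -0.7, "twist": 0, "jaw": 0},
    {"x": 0, "y": 0, "z": 0, "twist": 0, "jaw": 0},
  ],
)

```text
clock: 71.95
eef_pos: [0.5084, 0.0436, 0.036]
tool_rot: [0.785, 0.615, 0.024, 0.07]
contact_force: [-0.0, 0.4, -2.1]
opening: 0.0533
```

```bash
python3 -c "
from h import *
st();shot('wrist','w27')"
```

```text
t 71.95 p [0.5084 0.0436 0.036 ] yaw -13.6 tilt [ 7.15 -4.59] open 0.0533 F [-0.   0.4 -2.1] j7 -0.86
```

>>> drive_tool(
  deltas=[
    {"x": 0, "y": 0, "z": -0.5, "twist": 0, "jaw": 0},
    {"x": 0, "y": 0, "z": -0.5, "twist": 0, "jaw": 0},
    {"x": 0, "y": 0, "z": 0, "twist": 0, "jaw": 0},
  ],
)

```text
clock: 72.3
eef_pos: [0.5093, 0.0439, 0.0261]
tool_rot: [0.785, 0.615, 0.025, 0.071]
contact_force: [-0.2, 0.4, -1.8]
opening: 0.0534
```

```bash
python3 -c "
from h import *
st();shot('wrist','w28')"
```

```text
t 72.3 p [0.5093 0.0439 0.0261] yaw -13.6 tilt [ 7.27 -4.57] open 0.0534 F [-0.2  0.4 -1.8] j7 -0.88
```

>>> drive_tool(
  deltas=[
    {"x": -0.1, "y": 0, "z": -0.2, "twist": 0, "jaw": 0},
    {"x": 0, "y": 0, "z": 0, "twist": 0, "jaw": 0.7},
    {"x": 0, "y": 0, "z": 0, "twist": 0, "jaw": 1},
    {"x": 0, "y": 0, "z": 0, "twist": 0, "jaw": 1},
    {"x": 0, "y": 0, "z": 0, "twist": 0, "jaw": 1},
    {"x": 0, "y": 0, "z": 1, "twist": 0, "jaw": 1},
    {"x": 0, "y": 0, "z": 1.5, "twist": 0, "jaw": 1},
    {"x": 0, "y": 0, "z": 1.5, "twist": 0, "jaw": 1},
    {"x": 0, "y": 0, "z": 1.5, "twist": 0, "jaw": 1},
    {"x": 0, "y": 0, "z": 1.5, "twist": 0, "jaw": 1},
  ],
)

```text
clock: 73.35
eef_pos: [0.5087, 0.0444, 0.1001]
tool_rot: [0.784, 0.616, 0.026, 0.071]
contact_force: [0.7, 0.7, -0.4]
opening: 0.0854
```

>>> drive_tool(
  deltas=[
    {"x": 0, "y": 0, "z": 2, "twist": 0, "jaw": 1},
    {"x": 0, "y": 0, "z": 2, "twist": 0, "jaw": 1},
    {"x": 0, "y": 0, "z": 2, "twist": 0, "jaw": 1},
    {"x": 0, "y": 0, "z": 0, "twist": 0, "jaw": 1},
  ],
)

```text
clock: 73.75
eef_pos: [0.5113, 0.0455, 0.1707]
tool_rot: [0.784, 0.616, 0.03, 0.074]
contact_force: [1.1, 0.4, 0.5]
opening: 0.0856
```

```bash
python3 -c "
from h import *
st();C,im=shot('wrist','w29')
o=im.copy()
for y in(-.046,0,.046):
    uv=np.array([w2px(C,p) for p in pose(cyl(),(*slot(y,0)[:2],np.radians(-13.26)),.030)]); cv2.polylines(o,[np.int32(cv2.convexHull(np.float32(uv)))],True,(0,0,255),1)
cv2.imwrite('pics/w29.png',o)"
```

```text
t 73.75 p [0.5113 0.0455 0.1707] yaw -13.5 tilt [ 7.96 -4.49] open 0.0856 F [1.1 0.4 0.5] j7 -0.65
```

>>> drive_tool(
  deltas=[
    {"x": 0, "y": -3, "z": 0, "twist": 0, "jaw": 1},
    {"x": 0, "y": -3, "z": 0, "twist": 0, "jaw": 1},
    {"x": 0, "y": -3, "z": 0, "twist": 0, "jaw": 1},
    {"x": 0, "y": -3, "z": 0, "twist": 0, "jaw": 1},
    {"x": 0, "y": -3, "z": 0, "twist": 0, "jaw": 1},
    {"x": 0, "y": -3, "z": 0, "twist": 0, "jaw": 1},
    {"x": 0, "y": -3, "z": 0, "twist": 0, "jaw": 1},
    {"x": 0, "y": -3, "z": 0, "twist": 0, "jaw": 1},
    {"x": 0, "y": -3, "z": 0, "twist": 0, "jaw": 1},
    {"x": 0, "y": -2, "z": 0, "twist": 0, "jaw": 1},
  ],
)

```text
clock: 74.8
eef_pos: [0.5013, -0.2476, 0.1634]
tool_rot: [0.78, 0.622, 0.027, 0.067]
contact_force: [0.1, -0.2, -0.9]
opening: 0.0854
```

>>> drive_tool(
  deltas=[
    {"x": 0, "y": 0, "z": 0, "twist": 0, "jaw": 1},
    {"x": -2.5, "y": 0, "z": 0, "twist": 0, "jaw": 1},
    {"x": -2.5, "y": 0, "z": 0, "twist": 0, "jaw": 1},
    {"x": -2.5, "y": 0, "z": 0, "twist": 0, "jaw": 1},
    {"x": 0, "y": 0, "z": 0, "twist": 0, "jaw": 1},
    {"x": 0, "y": 0, "z": 0, "twist": 4, "jaw": 1},
    {"x": 0, "y": 0, "z": 0, "twist": 4, "jaw": 1},
    {"x": 0, "y": 0, "z": 0, "twist": 4, "jaw": 1},
    {"x": 0, "y": 0, "z": 0, "twist": 0, "jaw": 1},
  ],
)

```text
clock: 75.7
eef_pos: [0.4216, -0.2377, 0.1575]
tool_rot: [0.706, 0.705, 0.033, 0.057]
contact_force: [0.2, 0.1, 1.1]
opening: 0.0852
```

```bash
python3 -c "
from h import *
meas('w30',[(.4376,-.2574,-.01),(.441,-.361,-.03)])"
```

```text
t 75.7 p [ 0.4216 -0.2377  0.1575] yaw 0.0 tilt [ 7.34 -1.96] open 0.0852 F [0.2 0.1 1.1] j7 0.43
jar [ 0.4379 -0.2573] yaw -0.1 iou 0.957
jar [ 0.4415 -0.3612] yaw -0.8 iou 0.963
```

>>> drive_tool(
  deltas=[
    {"x": 0.8, "y": -0.9, "z": 0, "twist": 0, "jaw": 1},
    {"x": 0.8, "y": -0.9, "z": 0, "twist": 0, "jaw": 1},
    {"x": 0, "y": 0, "z": 0, "twist": 0, "jaw": 1},
    {"x": 0, "y": 0, "z": -2, "twist": 0, "jaw": 1},
    {"x": 0, "y": 0, "z": -2, "twist": 0, "jaw": 1},
    {"x": 0, "y": 0, "z": -2, "twist": 0, "jaw": 1},
    {"x": 0, "y": 0, "z": -2, "twist": 0, "jaw": 1},
    {"x": 0, "y": 0, "z": -2, "twist": 0, "jaw": 1},
    {"x": 0, "y": 0, "z": 0, "twist": 0, "jaw": 1},
    {"x": 0, "y": 0, "z": 0, "twist": 0, "jaw": 1},
  ],
)

```text
clock: 76.75
eef_pos: [0.4452, -0.2583, 0.0559]
tool_rot: [0.708, 0.703, 0.035, 0.06]
contact_force: [-0.2, 0.6, 1.6]
opening: 0.0852
```

```bash
python3 -c "
from h import *
st()"
```

```text
t 76.75 p [ 0.4452 -0.2583  0.0559] yaw -0.3 tilt [ 7.66 -2.07] open 0.0852 F [-0.2  0.6  1.6] j7 0.36
```

>>> drive_tool(
  deltas=[
    {"x": -0.3, "y": 0.1, "z": 0, "twist": 0, "jaw": 1},
    {"x": -0.3, "y": 0, "z": 0, "twist": 0, "jaw": 1},
    {"x": 0, "y": 0, "z": 0, "twist": 0, "jaw": 1},
    {"x": 0, "y": 0, "z": -1.2, "twist": 0, "jaw": 1},
    {"x": 0, "y": 0, "z": -1.2, "twist": 0, "jaw": 1},
    {"x": 0, "y": 0, "z": -1.2, "twist": 0, "jaw": 1},
    {"x": 0, "y": 0, "z": 0, "twist": 0, "jaw": 1},
  ],
)

```text
clock: 77.45
eef_pos: [0.4413, -0.2591, 0.0211]
tool_rot: [0.708, 0.702, 0.036, 0.064]
contact_force: [-0.8, 0.5, 0.0]
opening: 0.0855
```

```bash
python3 -c "
from h import *
st()"
```

```text
t 77.45 p [ 0.4413 -0.2591  0.0211] yaw -0.3 tilt [ 8.02 -2.32] open 0.0855 F [-0.8  0.5  0. ] j7 0.34
```

>>> drive_tool(
  deltas=[
    {"x": -0.2, "y": 0.2, "z": -0.5, "twist": 0, "jaw": 1},
    {"x": 0, "y": 0, "z": 0, "twist": 0, "jaw": 0},
    {"x": 0, "y": 0, "z": 0, "twist": 0, "jaw": 0},
    {"x": 0, "y": 0, "z": 0, "twist": 0, "jaw": 0},
    {"x": 0, "y": 0, "z": 0, "twist": 0, "jaw": 0},
    {"x": 0, "y": 0, "z": 0, "twist": 0, "jaw": 0},
    {"x": 0, "y": 0, "z": 0, "twist": 0, "jaw": 0},
    {"x": 0, "y": 0, "z": 0, "twist": 0, "jaw": 0},
  ],
  grip_force=45,
)

```text
clock: 78.25
eef_pos: [0.4392, -0.2567, 0.0156]
tool_rot: [0.708, 0.703, 0.035, 0.063]
contact_force: [0.3, -0.3, -0.5]
opening: 0.0533
```

```bash
python3 -c "
from h import *
st(); print(slot(.023,0),slot(-.023,0))"
```

```text
t 78.25 p [ 0.4392 -0.2567  0.0156] yaw -0.3 tilt [ 7.98 -2.29] open 0.0533 F [ 0.3 -0.3 -0.5] j7 0.33
[0.52277552 0.1113868  0.        ] [0.51222448 0.0666132  0.        ]
```

>>> drive_tool(
  deltas=[
    {"x": 0, "y": 0, "z": 1.5, "twist": 0, "jaw": 0},
    {"x": 0, "y": 0, "z": 1.5, "twist": 0, "jaw": 0},
    {"x": 0, "y": 0, "z": 1.5, "twist": 0, "jaw": 0},
    {"x": 0, "y": 0, "z": 1.5, "twist": 0, "jaw": 0},
    {"x": 0, "y": 0, "z": 1.5, "twist": 0, "jaw": 0},
    {"x": 0, "y": 0, "z": 1.5, "twist": 0, "jaw": 0},
    {"x": 0, "y": 0, "z": 1.5, "twist": 0, "jaw": 0},
    {"x": 0, "y": 0, "z": 1.5, "twist": 0, "jaw": 0},
    {"x": 0, "y": 0, "z": 0, "twist": 0, "jaw": 0},
  ],
)

```text
clock: 79.15
eef_pos: [0.4364, -0.2552, 0.1381]
tool_rot: [0.708, 0.703, 0.035, 0.061]
contact_force: [0.3, -0.2, -0.8]
opening: 0.0529
```

>>> drive_tool(
  deltas=[
    {"x": 0.4, "y": 2.2, "z": 0, "twist": 0, "jaw": 0},
    {"x": 0.5, "y": 2.2, "z": 0, "twist": 0, "jaw": 0},
    {"x": 0.5, "y": 2.2, "z": 0, "twist": 0, "jaw": 0},
    {"x": 0.5, "y": 2.2, "z": 0, "twist": 0, "jaw": 0},
    {"x": 0.5, "y": 2.2, "z": 0, "twist": 0, "jaw": 0},
    {"x": 0.5, "y": 2.2, "z": 0, "twist": 0, "jaw": 0},
    {"x": 0.5, "y": 2.2, "z": 0, "twist": 0, "jaw": 0},
    {"x": 0.5, "y": 2.2, "z": 0, "twist": 0, "jaw": 0},
    {"x": 0.5, "y": 2.2, "z": 0, "twist": 0, "jaw": 0},
    {"x": 0.5, "y": 2.2, "z": 0, "twist": 0, "jaw": 0},
  ],
)

```text
clock: 80.15
eef_pos: [0.4789, -0.0309, 0.1294]
tool_rot: [0.712, 0.699, 0.031, 0.057]
contact_force: [0.2, 0.3, -0.7]
opening: 0.053
```

```bash
python3 -c "
from h import *
st()"
```

```text
t 80.15 p [ 0.4789 -0.0309  0.1294] yaw -0.9 tilt [ 7.12 -2.15] open 0.053 F [ 0.2  0.3 -0.7] j7 -0.21
```

>>> drive_tool(
  deltas=[
    {"x": 0.7, "y": 2.2, "z": 0, "twist": 0, "jaw": 0},
    {"x": 0.7, "y": 2.2, "z": 0, "twist": 0, "jaw": 0},
    {"x": 0.7, "y": 2.2, "z": 0, "twist": 0, "jaw": 0},
    {"x": 0.7, "y": 2.2, "z": 0, "twist": 0, "jaw": 0},
    {"x": 0.7, "y": 2.2, "z": 0, "twist": 0, "jaw": 0},
    {"x": 0.7, "y": 2.2, "z": 0, "twist": 0, "jaw": 0},
    {"x": 0, "y": 0, "z": 0, "twist": 0, "jaw": 0},
    {"x": 0, "y": 0, "z": 0, "twist": -4, "jaw": 0},
    {"x": 0, "y": 0, "z": 0, "twist": -4, "jaw": 0},
    {"x": 0, "y": 0, "z": 0, "twist": -4, "jaw": 0},
  ],
)

```text
clock: 81.15
eef_pos: [0.5143, 0.1089, 0.1184]
tool_rot: [0.782, 0.621, 0.021, 0.054]
contact_force: [0.6, -0.4, -1.2]
opening: 0.0532
```

>>> drive_tool(
  deltas=[
    {"x": 0, "y": 0, "z": 0, "twist": 0, "jaw": 0},
    {"x": 0, "y": 0, "z": 0, "twist": 0, "jaw": 0},
  ],
)

```text
clock: 81.35
eef_pos: [0.5129, 0.1073, 0.1167]
tool_rot: [0.782, 0.621, 0.019, 0.053]
contact_force: [-0.0, 0.3, -0.8]
opening: 0.0532
```

```bash
python3 -c "
from h import *
st();shot('wrist','w31')"
```

```text
t 81.35 p [0.5129 0.1073 0.1167] yaw -12.9 tilt [ 5.49 -3.39] open 0.0532 F [-0.   0.3 -0.8] j7 -0.81
```

>>> drive_tool(
  deltas=[
    {"x": 0.5, "y": 0.2, "z": 0, "twist": 0, "jaw": 0},
    {"x": 0.5, "y": 0.2, "z": 0, "twist": 0, "jaw": 0},
    {"x": 0, "y": 0, "z": 0, "twist": 0, "jaw": 0},
    {"x": 0, "y": 0, "z": -1, "twist": 0, "jaw": 0},
    {"x": 0, "y": 0, "z": -1, "twist": 0, "jaw": 0},
    {"x": 0, "y": 0, "z": -1, "twist": 0, "jaw": 0},
    {"x": 0, "y": 0, "z": -0.8, "twist": 0, "jaw": 0},
    {"x": 0, "y": 0, "z": 0, "twist": 0, "jaw": 0},
    {"x": 0, "y": 0, "z": 0, "twist": 0, "jaw": 0},
  ],
)

```text
clock: 82.3
eef_pos: [0.5224, 0.1101, 0.0736]
tool_rot: [0.781, 0.621, 0.018, 0.052]
contact_force: [0.2, -0.1, 0.5]
opening: 0.0533
```

```bash
python3 -c "
from h import *
st();shot('wrist','w32')"
```

```text
t 82.3 p [0.5224 0.1101 0.0736] yaw -12.9 tilt [ 5.31 -3.42] open 0.0533 F [ 0.2 -0.1  0.5] j7 -0.87
```

>>> drive_tool(
  deltas=[
    {"x": 0.1, "y": 0.1, "z": -0.4, "twist": 0, "jaw": 0},
    {"x": 0, "y": 0, "z": -0.4, "twist": 0, "jaw": 0},
    {"x": 0, "y": 0, "z": -0.2, "twist": 0, "jaw": 0},
    {"x": 0, "y": 0, "z": 0, "twist": 0, "jaw": 0},
  ],
)

```text
clock: 82.75
eef_pos: [0.5244, 0.1115, 0.0639]
tool_rot: [0.781, 0.621, 0.019, 0.053]
contact_force: [-0.6, 0.2, 0.1]
opening: 0.0531
```

```bash
python3 -c "
from h import *
st()"
```

```text
t 82.75 p [0.5244 0.1115 0.0639] yaw -12.9 tilt [ 5.44 -3.4 ] open 0.0531 F [-0.6  0.2  0.1] j7 -0.88
```

>>> drive_tool(
  deltas=[
    {"x": -0.1, "y": 0, "z": -0.2, "twist": 0, "jaw": 0},
    {"x": 0, "y": 0, "z": -0.1, "twist": 0, "jaw": 0},
    {"x": 0, "y": 0, "z": 0, "twist": 0, "jaw": 0},
  ],
)

```text
clock: 83.05
eef_pos: [0.5236, 0.1115, 0.0609]
tool_rot: [0.782, 0.621, 0.019, 0.053]
contact_force: [-1.2, -0.4, -0.5]
opening: 0.0532
```

```bash
python3 -c "
from h import *
st()"
```

```text
t 83.05 p [0.5236 0.1115 0.0609] yaw -12.9 tilt [ 5.47 -3.4 ] open 0.0532 F [-1.2 -0.4 -0.5] j7 -0.89
```

>>> drive_tool(
  deltas=[
    {"x": 0, "y": 0, "z": -0.1, "twist": 0, "jaw": 0},
    {"x": 0, "y": 0, "z": 0, "twist": 0, "jaw": 0.65},
    {"x": 0, "y": 0, "z": 0, "twist": 0, "jaw": 0.85},
    {"x": 0, "y": 0, "z": 0, "twist": 0, "jaw": 1},
    {"x": 0, "y": 0, "z": 0, "twist": 0, "jaw": 1},
    {"x": 0, "y": 0, "z": 0, "twist": 0, "jaw": 1},
    {"x": 0, "y": 0, "z": 1, "twist": 0, "jaw": 1},
    {"x": 0, "y": 0, "z": 1.5, "twist": 0, "jaw": 1},
    {"x": 0, "y": 0, "z": 1.5, "twist": 0, "jaw": 1},
    {"x": 0, "y": 0, "z": 1.5, "twist": 0, "jaw": 1},
  ],
)

```text
clock: 84.05
eef_pos: [0.5229, 0.1114, 0.1183]
tool_rot: [0.781, 0.622, 0.018, 0.053]
contact_force: [-0.2, -0.5, -0.1]
opening: 0.0854
```

>>> drive_tool(
  deltas=[
    {"x": 0, "y": 0, "z": 2, "twist": 0, "jaw": 1},
    {"x": 0, "y": 0, "z": 2, "twist": 0, "jaw": 1},
    {"x": 0, "y": 0, "z": 0, "twist": 0, "jaw": 1},
  ],
)

```text
clock: 84.35
eef_pos: [0.5258, 0.1128, 0.167]
tool_rot: [0.781, 0.622, 0.023, 0.055]
contact_force: [0.5, -0.0, -0.4]
opening: 0.0855
```

```bash
cat >> h.py <<'E'
def over(name,items):
    st();C,im=shot('wrist',name); o=im.copy()
    for y,z in items:
        uv=np.array([w2px(C,p) for p in pose(cyl(),(*slot(y,0)[:2],np.radians(-13.26)),z)]); cv2.polylines(o,[np.int32(cv2.convexHull(np.float32(uv)))],True,(0,0,255),1)
    cv2.imwrite(f'pics/{name}.png',o)
E
python3 -c "
from h import *
over('w33',[(-.046,.03),(.046,.03),(.023,.067)])"
```

```text
t 84.35 p [0.5258 0.1128 0.167 ] yaw -12.9 tilt [ 5.94 -3.31] open 0.0855 F [ 0.5 -0.  -0.4] j7 -0.76
```

>>> drive_tool(
  deltas=[
    {"x": 0, "y": -3, "z": 0, "twist": 0, "jaw": 1},
    {"x": 0, "y": -3, "z": 0, "twist": 0, "jaw": 1},
    {"x": 0, "y": -3, "z": 0, "twist": 0, "jaw": 1},
    {"x": 0, "y": -3, "z": 0, "twist": 0, "jaw": 1},
    {"x": 0, "y": -3, "z": 0, "twist": 0, "jaw": 1},
    {"x": 0, "y": -3, "z": 0, "twist": 0, "jaw": 1},
    {"x": 0, "y": -3, "z": 0, "twist": 0, "jaw": 1},
    {"x": 0, "y": -3, "z": 0, "twist": 0, "jaw": 1},
    {"x": 0, "y": -3, "z": 0, "twist": 0, "jaw": 1},
    {"x": 0, "y": -3, "z": 0, "twist": 0, "jaw": 1},
  ],
)

```text
clock: 85.4
eef_pos: [0.5171, -0.19, 0.1608]
tool_rot: [0.777, 0.628, 0.02, 0.049]
contact_force: [1.0, 1.1, 0.6]
opening: 0.0854
```

>>> drive_tool(
  deltas=[
    {"x": 0, "y": -3, "z": 0, "twist": 0, "jaw": 1},
    {"x": 0, "y": -3, "z": 0, "twist": 0, "jaw": 1},
    {"x": 0, "y": -3, "z": 0, "twist": 0, "jaw": 1},
    {"x": 0, "y": -2, "z": 0, "twist": 0, "jaw": 1},
    {"x": 0, "y": 0, "z": 0, "twist": 0, "jaw": 1},
    {"x": -2.5, "y": 0, "z": 0, "twist": 0, "jaw": 1},
    {"x": -2.5, "y": 0, "z": 0, "twist": 0, "jaw": 1},
    {"x": -2.5, "y": 0, "z": 0, "twist": 0, "jaw": 1},
    {"x": 0, "y": 0, "z": 0, "twist": 0, "jaw": 1},
  ],
)

```text
clock: 86.3
eef_pos: [0.4328, -0.3026, 0.1526]
tool_rot: [0.778, 0.626, 0.017, 0.042]
contact_force: [-0.3, -0.8, -0.3]
opening: 0.0852
```

```bash
python3 -c "
from h import *
meas('w34',[(.441,-.361,-.03)])"
```

```text
t 86.3 p [ 0.4328 -0.3026  0.1526] yaw -12.3 tilt [ 4.56 -2.49] open 0.0852 F [-0.3 -0.8 -0.3] j7 0.26
jar [ 0.4422 -0.3613] yaw -1.5 iou 0.15
```

>>> drive_tool(
  deltas=[
    {"x": 0.3, "y": -1.8, "z": 0, "twist": 0, "jaw": 1},
    {"x": 0.3, "y": -1.8, "z": 0, "twist": 0, "jaw": 1},
    {"x": 0.3, "y": -1.8, "z": 0, "twist": 0, "jaw": 1},
    {"x": 0, "y": 0, "z": 0, "twist": 0, "jaw": 1},
    {"x": 0, "y": 0, "z": 0, "twist": 3.7, "jaw": 1},
    {"x": 0, "y": 0, "z": 0, "twist": 3.7, "jaw": 1},
    {"x": 0, "y": 0, "z": 0, "twist": 3.7, "jaw": 1},
    {"x": 0, "y": 0, "z": 0, "twist": 0, "jaw": 1},
  ],
)

```text
clock: 87.15
eef_pos: [0.4531, -0.3606, 0.1533]
tool_rot: [0.709, 0.704, 0.025, 0.043]
contact_force: [-0.9, -0.1, 0.4]
opening: 0.0854
```

```bash
python3 -c "
from h import *
st()"
```

```text
t 87.15 p [ 0.4531 -0.3606  0.1533] yaw -0.4 tilt [ 5.48 -1.42] open 0.0854 F [-0.9 -0.1  0.4] j7 0.55
```

>>> drive_tool(
  deltas=[
    {"x": 0, "y": 0, "z": -2, "twist": 0, "jaw": 1},
    {"x": 0, "y": 0, "z": -2, "twist": 0, "jaw": 1},
    {"x": 0, "y": 0, "z": -2, "twist": 0, "jaw": 1},
    {"x": 0, "y": 0, "z": -2, "twist": 0, "jaw": 1},
    {"x": 0, "y": 0, "z": -1, "twist": 0, "jaw": 1},
    {"x": 0, "y": 0, "z": 0, "twist": 0, "jaw": 1},
  ],
)

```text
clock: 87.75
eef_pos: [0.4578, -0.3611, 0.0618]
tool_rot: [0.711, 0.701, 0.027, 0.045]
contact_force: [-0.9, -0.4, 0.9]
opening: 0.0855
```

```bash
python3 -c "
from h import *
st()"
```

```text
t 87.75 p [ 0.4578 -0.3611  0.0618] yaw -0.7 tilt [ 5.77 -1.5 ] open 0.0855 F [-0.9 -0.4  0.9] j7 0.51
```

Now dx −1.5, then down.

>>> drive_tool(
  deltas=[
    {"x": -0.7, "y": 0, "z": 0, "twist": 0, "jaw": 1},
    {"x": -0.7, "y": 0, "z": 0, "twist": 0, "jaw": 1},
    {"x": 0, "y": 0, "z": 0, "twist": 0, "jaw": 1},
    {"x": 0, "y": 0, "z": -1.1, "twist": 0, "jaw": 1},
    {"x": 0, "y": 0, "z": -1.1, "twist": 0, "jaw": 1},
    {"x": 0, "y": 0, "z": -1.1, "twist": 0, "jaw": 1},
    {"x": 0, "y": 0, "z": -0.6, "twist": 0, "jaw": 1},
    {"x": 0, "y": 0, "z": 0, "twist": 0, "jaw": 1},
  ],
)

```text
clock: 88.55
eef_pos: [0.4447, -0.3629, 0.0229]
tool_rot: [0.711, 0.701, 0.027, 0.048]
contact_force: [0.2, 0.1, 0.8]
opening: 0.0855
```

```bash
python3 -c "
from h import *
st()"
```

```text
t 88.55 p [ 0.4447 -0.3629  0.0229] yaw -0.8 tilt [ 6.03 -1.73] open 0.0855 F [0.2 0.1 0.8] j7 0.51
```

>>> drive_tool(
  deltas=[
    {"x": -0.2, "y": 0.2, "z": -0.6, "twist": 0, "jaw": 1},
    {"x": 0, "y": 0, "z": -0.1, "twist": 0, "jaw": 1},
    {"x": 0, "y": 0, "z": 0, "twist": 0, "jaw": 0},
    {"x": 0, "y": 0, "z": 0, "twist": 0, "jaw": 0},
    {"x": 0, "y": 0, "z": 0, "twist": 0, "jaw": 0},
    {"x": 0, "y": 0, "z": 0, "twist": 0, "jaw": 0},
    {"x": 0, "y": 0, "z": 0, "twist": 0, "jaw": 0},
    {"x": 0, "y": 0, "z": 0, "twist": 0, "jaw": 0},
    {"x": 0, "y": 0, "z": 0, "twist": 0, "jaw": 0},
  ],
  grip_force=45,
)

```text
clock: 89.45
eef_pos: [0.4429, -0.3606, 0.0157]
tool_rot: [0.711, 0.701, 0.027, 0.048]
contact_force: [0.2, -1.4, 0.1]
opening: 0.0526
```

```bash
python3 -c "
from h import *
st()"
```

```text
t 89.45 p [ 0.4429 -0.3606  0.0157] yaw -0.8 tilt [ 6.03 -1.74] open 0.0526 F [ 0.2 -1.4  0.1] j7 0.51
```

>>> drive_tool(
  deltas=[
    {"x": 0, "y": 0, "z": 1.5, "twist": 0, "jaw": 0},
    {"x": 0, "y": 0, "z": 1.5, "twist": 0, "jaw": 0},
    {"x": 0, "y": 0, "z": 1.5, "twist": 0, "jaw": 0},
    {"x": 0, "y": 0, "z": 1.5, "twist": 0, "jaw": 0},
    {"x": 0, "y": 0, "z": 1.5, "twist": 0, "jaw": 0},
    {"x": 0, "y": 0, "z": 1.5, "twist": 0, "jaw": 0},
    {"x": 0, "y": 0, "z": 1.5, "twist": 0, "jaw": 0},
    {"x": 0, "y": 0, "z": 1.5, "twist": 0, "jaw": 0},
    {"x": 0, "y": 0, "z": 1, "twist": 0, "jaw": 0},
    {"x": 0, "y": 0, "z": 0, "twist": 0, "jaw": 0},
  ],
)

```text
clock: 90.45
eef_pos: [0.4429, -0.36, 0.1589]
tool_rot: [0.711, 0.701, 0.027, 0.05]
contact_force: [0.5, 0.5, -0.6]
opening: 0.0526
```

>>> drive_tool(
  deltas=[
    {"x": 0.4, "y": 2.4, "z": 0, "twist": 0, "jaw": 0},
    {"x": 0.4, "y": 2.4, "z": 0, "twist": 0, "jaw": 0},
    {"x": 0.4, "y": 2.4, "z": 0, "twist": 0, "jaw": 0},
    {"x": 0.4, "y": 2.4, "z": 0, "twist": 0, "jaw": 0},
    {"x": 0.4, "y": 2.4, "z": 0, "twist": 0, "jaw": 0},
    {"x": 0.4, "y": 2.4, "z": 0, "twist": 0, "jaw": 0},
    {"x": 0.4, "y": 2.4, "z": 0, "twist": 0, "jaw": 0},
    {"x": 0.4, "y": 2.4, "z": 0, "twist": 0, "jaw": 0},
    {"x": 0.4, "y": 2.4, "z": 0, "twist": 0, "jaw": 0},
    {"x": 0.4, "y": 2.4, "z": 0, "twist": 0, "jaw": 0},
  ],
)

```text
clock: 91.45
eef_pos: [0.477, -0.1152, 0.1552]
tool_rot: [0.715, 0.697, 0.024, 0.047]
contact_force: [0.1, -0.8, -1.1]
opening: 0.0521
```

```bash
python3 -c "
from h import *
st()"
```

```text
t 91.45 p [ 0.477  -0.1152  0.1552] yaw -1.3 tilt [ 5.78 -1.95] open 0.0521 F [ 0.1 -0.8 -1.1] j7 0.03
```

>>> drive_tool(
  deltas=[
    {"x": 0.5, "y": 2.4, "z": 0, "twist": 0, "jaw": 0},
    {"x": 0.5, "y": 2.4, "z": 0, "twist": 0, "jaw": 0},
    {"x": 0.5, "y": 2.4, "z": 0, "twist": 0, "jaw": 0},
    {"x": 0.5, "y": 2.4, "z": 0, "twist": 0, "jaw": 0},
    {"x": 0.5, "y": 2.4, "z": 0, "twist": 0, "jaw": 0},
    {"x": 0.5, "y": 2.4, "z": 0, "twist": 0, "jaw": 0},
    {"x": 0.5, "y": 2.4, "z": 0, "twist": 0, "jaw": 0},
    {"x": 0, "y": 0, "z": 0, "twist": 0, "jaw": 0},
    {"x": 0, "y": 0, "z": 0, "twist": -4, "jaw": 0},
    {"x": 0, "y": 0, "z": 0, "twist": -4, "jaw": 0},
  ],
)

```text
clock: 92.45
eef_pos: [0.5066, 0.0646, 0.1502]
tool_rot: [0.761, 0.648, 0.018, 0.044]
contact_force: [-0.1, -1.1, -1.1]
opening: 0.0523
```

>>> drive_tool(
  deltas=[
    {"x": 0, "y": 0, "z": 0, "twist": -4, "jaw": 0},
    {"x": 0, "y": 0, "z": 0, "twist": 0, "jaw": 0},
    {"x": 0, "y": 0, "z": 0, "twist": 0, "jaw": 0},
  ],
)

```text
clock: 92.75
eef_pos: [0.5049, 0.0624, 0.1486]
tool_rot: [0.784, 0.62, 0.015, 0.045]
contact_force: [-1.2, -0.0, -0.7]
opening: 0.0523
```

```bash
python3 -c "
from h import *
st()"
```

```text
t 92.75 p [0.5049 0.0624 0.1486] yaw -13.2 tilt [ 4.48 -2.95] open 0.0523 F [-1.2 -0.  -0.7] j7 -0.66
```

>>> drive_tool(
  deltas=[
    {"x": 0.4, "y": 0.2, "z": 0, "twist": 0, "jaw": 0},
    {"x": 0.4, "y": 0.2, "z": 0, "twist": 0, "jaw": 0},
    {"x": 0, "y": 0, "z": 0, "twist": 0, "jaw": 0},
    {"x": 0, "y": 0, "z": -1.2, "twist": 0, "jaw": 0},
    {"x": 0, "y": 0, "z": -1.2, "twist": 0, "jaw": 0},
    {"x": 0, "y": 0, "z": -1.2, "twist": 0, "jaw": 0},
    {"x": 0, "y": 0, "z": -1.2, "twist": 0, "jaw": 0},
    {"x": 0, "y": 0, "z": -1, "twist": 0, "jaw": 0},
    {"x": 0, "y": 0, "z": 0, "twist": 0, "jaw": 0},
    {"x": 0, "y": 0, "z": 0, "twist": 0, "jaw": 0},
  ],
)

```text
clock: 93.75
eef_pos: [0.5113, 0.0651, 0.083]
tool_rot: [0.783, 0.62, 0.013, 0.043]
contact_force: [0.6, 0.1, -0.9]
opening: 0.0526
```

```bash
python3 -c "
from h import *
st();shot('wrist','w35')"
```

```text
t 93.75 p [0.5113 0.0651 0.083 ] yaw -13.2 tilt [ 4.19 -2.98] open 0.0526 F [ 0.6  0.1 -0.9] j7 -0.75
```

>>> drive_tool(
  deltas=[
    {"x": 0.1, "y": 0.1, "z": -0.6, "twist": 0, "jaw": 0},
    {"x": 0, "y": 0, "z": -0.6, "twist": 0, "jaw": 0},
    {"x": 0, "y": 0, "z": -0.5, "twist": 0, "jaw": 0},
    {"x": 0, "y": 0, "z": 0, "twist": 0, "jaw": 0},
  ],
)

```text
clock: 94.2
eef_pos: [0.5138, 0.0663, 0.0662]
tool_rot: [0.783, 0.62, 0.014, 0.044]
contact_force: [-0.1, -0.5, -0.1]
opening: 0.0526
```

```bash
python3 -c "
from h import *
st();shot('wrist','w36')"
```

```text
t 94.2 p [0.5138 0.0663 0.0662] yaw -13.2 tilt [ 4.39 -2.97] open 0.0526 F [-0.1 -0.5 -0.1] j7 -0.78
```

>>> drive_tool(
  deltas=[
    {"x": -0.1, "y": -0.05, "z": -0.3, "twist": 0, "jaw": 0},
    {"x": 0, "y": 0, "z": -0.2, "twist": 0, "jaw": 0},
    {"x": 0, "y": 0, "z": 0, "twist": 0, "jaw": 0},
  ],
)

```text
clock: 94.55
eef_pos: [0.5136, 0.0658, 0.0617]
tool_rot: [0.783, 0.62, 0.015, 0.045]
contact_force: [-0.0, -0.4, -0.3]
opening: 0.0526
```

```bash
python3 -c "
from h import *
st()"
```

```text
t 94.55 p [0.5136 0.0658 0.0617] yaw -13.2 tilt [ 4.5  -2.97] open 0.0526 F [-0.  -0.4 -0.3] j7 -0.79
```

>>> drive_tool(
  deltas=[
    {"x": -0.05, "y": 0, "z": -0.15, "twist": 0, "jaw": 0},
    {"x": 0, "y": 0, "z": 0, "twist": 0, "jaw": 0.65},
    {"x": 0, "y": 0, "z": 0, "twist": 0, "jaw": 0.85},
    {"x": 0, "y": 0, "z": 0, "twist": 0, "jaw": 1},
    {"x": 0, "y": 0, "z": 0, "twist": 0, "jaw": 1},
    {"x": 0, "y": 0, "z": 0, "twist": 0, "jaw": 1},
    {"x": 0, "y": 0, "z": 1, "twist": 0, "jaw": 1},
    {"x": 0, "y": 0, "z": 1.5, "twist": 0, "jaw": 1},
    {"x": 0, "y": 0, "z": 1.5, "twist": 0, "jaw": 1},
    {"x": 0, "y": 0, "z": 1.5, "twist": 0, "jaw": 1},
  ],
)

```text
clock: 95.55
eef_pos: [0.5128, 0.0659, 0.119]
tool_rot: [0.783, 0.62, 0.014, 0.044]
contact_force: [-0.9, 0.6, 0.5]
opening: 0.085
```

>>> drive_tool(
  deltas=[
    {"x": 0, "y": 0, "z": 2, "twist": 0, "jaw": 1},
    {"x": 0, "y": 0, "z": 2, "twist": 0, "jaw": 1},
    {"x": 0, "y": 0, "z": 2, "twist": 0, "jaw": 1},
    {"x": 0, "y": 0, "z": 0, "twist": 0, "jaw": 1},
  ],
)

```text
clock: 95.95
eef_pos: [0.5154, 0.0672, 0.1893]
tool_rot: [0.783, 0.62, 0.018, 0.047]
contact_force: [0.7, 0.5, 0.3]
opening: 0.0855
```

```bash
python3 -c "
from h import *
over('w37',[(-.046,.03),(.046,.03),(.023,.067),(-.023,.067)])"
```

```text
t 95.95 p [0.5154 0.0672 0.1893] yaw -13.1 tilt [ 5.02 -2.93] open 0.0855 F [0.7 0.5 0.3] j7 -0.63
```

>>> drive_tool(
  deltas=[
    {"x": 0, "y": -3, "z": 0, "twist": 0, "jaw": 1},
    {"x": 0, "y": -3, "z": 0, "twist": 0, "jaw": 1},
    {"x": 0, "y": -3, "z": 0, "twist": 0, "jaw": 1},
    {"x": 0, "y": -3, "z": 0, "twist": 0, "jaw": 1},
    {"x": 0, "y": -3, "z": 0, "twist": 0, "jaw": 1},
    {"x": 0, "y": -3, "z": 0, "twist": 0, "jaw": 1},
    {"x": 0, "y": -3, "z": 0, "twist": 0, "jaw": 1},
    {"x": 0, "y": -3, "z": 0, "twist": 0, "jaw": 1},
    {"x": 0, "y": -3, "z": 0, "twist": 0, "jaw": 1},
    {"x": 0, "y": -3, "z": 0, "twist": 0, "jaw": 1},
  ],
)

```text
clock: 97.0
eef_pos: [0.506, -0.2345, 0.1819]
tool_rot: [0.778, 0.627, 0.015, 0.04]
contact_force: [0.6, -0.3, 0.6]
opening: 0.0856
```

>>> drive_tool(
  deltas=[
    {"x": 0, "y": -3, "z": 0, "twist": 0, "jaw": 1},
    {"x": 0, "y": -2, "z": 0, "twist": 0, "jaw": 1},
    {"x": 0, "y": 0, "z": 0, "twist": 0, "jaw": 1},
    {"x": 2.5, "y": 0, "z": 0, "twist": 0, "jaw": 1},
    {"x": 2.5, "y": 0, "z": 0, "twist": 0, "jaw": 1},
    {"x": 2.5, "y": 0, "z": 0, "twist": 0, "jaw": 1},
    {"x": 0, "y": 0, "z": 0, "twist": 0, "jaw": 1},
    {"x": 0, "y": 0, "z": 0, "twist": 6, "jaw": 1},
    {"x": 0, "y": 0, "z": 0, "twist": 6, "jaw": 1},
    {"x": 0, "y": 0, "z": 0, "twist": 6, "jaw": 1},
  ],
)

```text
clock: 98.0
eef_pos: [0.5738, -0.2784, 0.1724]
tool_rot: [0.666, 0.745, 0.017, 0.027]
contact_force: [0.8, -0.3, 1.1]
opening: 0.0854
```

>>> drive_tool(
  deltas=[
    {"x": 0, "y": 0, "z": 0, "twist": 0, "jaw": 1},
    {"x": 0, "y": 0, "z": 0, "twist": 0, "jaw": 1},
  ],
)

```text
clock: 98.2
eef_pos: [0.5718, -0.2757, 0.1711]
tool_rot: [0.667, 0.745, 0.016, 0.025]
contact_force: [0.2, -0.1, -0.2]
opening: 0.0855
```

```bash
python3 -c "
from h import *
meas('w38',[(.599,-.364,.08)])"
```

```text
t 98.2 p [ 0.5718 -0.2757  0.1711] yaw 6.4 tilt [ 3.37 -0.48] open 0.0855 F [ 0.2 -0.1 -0.2] j7 0.38
jar [ 0.5984 -0.3653] yaw 4.1 iou 0.958
```

>>> drive_tool(
  deltas=[
    {"x": 0.5, "y": -1.7, "z": 0, "twist": 0, "jaw": 1},
    {"x": 0.5, "y": -1.7, "z": 0, "twist": 0, "jaw": 1},
    {"x": 0.5, "y": -1.7, "z": 0, "twist": 0, "jaw": 1},
    {"x": 0.5, "y": -1.7, "z": 0, "twist": 0, "jaw": 1},
    {"x": 0.5, "y": -1.7, "z": 0, "twist": 0, "jaw": 1},
    {"x": 0, "y": 0, "z": 0, "twist": 0, "jaw": 1},
    {"x": 0, "y": 0, "z": -2, "twist": 0, "jaw": 1},
    {"x": 0, "y": 0, "z": -2, "twist": 0, "jaw": 1},
    {"x": 0, "y": 0, "z": -2, "twist": 0, "jaw": 1},
    {"x": 0, "y": 0, "z": -2, "twist": 0, "jaw": 1},
  ],
)

```text
clock: 99.25
eef_pos: [0.6001, -0.3788, 0.0937]
tool_rot: [0.672, 0.74, 0.015, 0.032]
contact_force: [0.1, -0.7, -0.8]
opening: 0.0852
```

>>> drive_tool(
  deltas=[
    {"x": 0, "y": 0, "z": -2, "twist": 0, "jaw": 1},
    {"x": 0, "y": 0, "z": 0, "twist": 0, "jaw": 1},
    {"x": 0, "y": 0, "z": 0, "twist": 0, "jaw": 1},
  ],
)

```text
clock: 99.55
eef_pos: [0.5973, -0.3782, 0.0691]
tool_rot: [0.673, 0.739, 0.014, 0.028]
contact_force: [-0.1, -1.3, 0.2]
opening: 0.0853
```

```bash
python3 -c "
from h import *
st()"
```

```text
t 99.55 p [ 0.5973 -0.3782  0.0691] yaw 5.4 tilt [ 3.47 -0.96] open 0.0853 F [-0.1 -1.3  0.2] j7 0.45
```

>>> drive_tool(
  deltas=[
    {"x": 0.1, "y": 0.6, "z": 0, "twist": 0, "jaw": 1},
    {"x": 0, "y": 0.6, "z": 0, "twist": 0, "jaw": 1},
    {"x": 0, "y": 0, "z": 0, "twist": 0, "jaw": 1},
    {"x": 0, "y": 0, "z": -1.2, "twist": 0, "jaw": 1},
    {"x": 0, "y": 0, "z": -1.2, "twist": 0, "jaw": 1},
    {"x": 0, "y": 0, "z": -1.2, "twist": 0, "jaw": 1},
    {"x": 0, "y": 0, "z": -0.7, "twist": 0, "jaw": 1},
    {"x": 0, "y": 0, "z": 0, "twist": 0, "jaw": 1},
  ],
)

```text
clock: 100.35
eef_pos: [0.6008, -0.3658, 0.0269]
tool_rot: [0.673, 0.739, 0.015, 0.031]
contact_force: [0.1, 0.7, 0.4]
opening: 0.0853
```

```bash
python3 -c "
from h import *
st()"
```

```text
t 100.35 p [ 0.6008 -0.3658  0.0269] yaw 5.4 tilt [ 3.78 -1.13] open 0.0853 F [0.1 0.7 0.4] j7 0.42
```

>>> drive_tool(
  deltas=[
    {"x": -0.1, "y": 0, "z": -0.6, "twist": 0, "jaw": 1},
    {"x": -0.1, "y": 0, "z": -0.6, "twist": 0, "jaw": 1},
    {"x": 0, "y": 0, "z": 0, "twist": 0, "jaw": 0},
    {"x": 0, "y": 0, "z": 0, "twist": 0, "jaw": 0},
    {"x": 0, "y": 0, "z": 0, "twist": 0, "jaw": 0},
    {"x": 0, "y": 0, "z": 0, "twist": 0, "jaw": 0},
    {"x": 0, "y": 0, "z": 0, "twist": 0, "jaw": 0},
    {"x": 0, "y": 0, "z": 0, "twist": 0, "jaw": 0},
    {"x": 0, "y": 0, "z": 0, "twist": 0, "jaw": 0},
  ],
  grip_force=45,
)

```text
clock: 101.25
eef_pos: [0.5984, -0.3665, 0.0139]
tool_rot: [0.673, 0.739, 0.015, 0.031]
contact_force: [0.5, -0.6, -0.6]
opening: 0.052
```

```bash
python3 -c "
from h import *
st()"
```

```text
t 101.25 p [ 0.5984 -0.3665  0.0139] yaw 5.4 tilt [ 3.77 -1.15] open 0.052 F [ 0.5 -0.6 -0.6] j7 0.42
```

>>> drive_tool(
  deltas=[
    {"x": 0, "y": 0, "z": 1.6, "twist": 0, "jaw": 0},
    {"x": 0, "y": 0, "z": 1.6, "twist": 0, "jaw": 0},
    {"x": 0, "y": 0, "z": 1.6, "twist": 0, "jaw": 0},
    {"x": 0, "y": 0, "z": 1.6, "twist": 0, "jaw": 0},
    {"x": 0, "y": 0, "z": 1.6, "twist": 0, "jaw": 0},
    {"x": 0, "y": 0, "z": 1.6, "twist": 0, "jaw": 0},
    {"x": 0, "y": 0, "z": 1.6, "twist": 0, "jaw": 0},
    {"x": 0, "y": 0, "z": 1.6, "twist": 0, "jaw": 0},
    {"x": 0, "y": 0, "z": 1.6, "twist": 0, "jaw": 0},
    {"x": 0, "y": 0, "z": 1.6, "twist": 0, "jaw": 0},
  ],
)

```text
clock: 102.25
eef_pos: [0.5976, -0.3658, 0.1886]
tool_rot: [0.673, 0.739, 0.015, 0.031]
contact_force: [0.5, 0.2, -1.9]
opening: 0.0518
```

>>> drive_tool(
  deltas=[
    {"x": 0, "y": 0, "z": 0, "twist": 0, "jaw": 0},
    {"x": -2, "y": 0, "z": 0, "twist": 0, "jaw": 0},
    {"x": -2, "y": 0, "z": 0, "twist": 0, "jaw": 0},
    {"x": -2, "y": 0, "z": 0, "twist": 0, "jaw": 0},
    {"x": -1.5, "y": 0, "z": 0, "twist": 0, "jaw": 0},
    {"x": 0, "y": 0, "z": 0, "twist": 0, "jaw": 0},
  ],
)

```text
clock: 102.85
eef_pos: [0.5217, -0.3648, 0.1907]
tool_rot: [0.672, 0.739, 0.016, 0.032]
contact_force: [0.4, -0.7, -1.3]
opening: 0.052
```

```bash
python3 -c "
from h import *
st()"
```

```text
t 102.85 p [ 0.5217 -0.3648  0.1907] yaw 5.5 tilt [ 3.95 -1.18] open 0.052 F [ 0.4 -0.7 -1.3] j7 0.55
```

>>> drive_tool(
  deltas=[
    {"x": 0, "y": 2.4, "z": 0, "twist": 0, "jaw": 0},
    {"x": 0, "y": 2.4, "z": 0, "twist": 0, "jaw": 0},
    {"x": 0, "y": 2.4, "z": 0, "twist": 0, "jaw": 0},
    {"x": 0, "y": 2.4, "z": 0, "twist": 0, "jaw": 0},
    {"x": 0, "y": 2.4, "z": 0, "twist": 0, "jaw": 0},
    {"x": 0, "y": 2.4, "z": 0, "twist": 0, "jaw": 0},
    {"x": 0, "y": 2.4, "z": 0, "twist": 0, "jaw": 0},
    {"x": 0, "y": 2.4, "z": 0, "twist": 0, "jaw": 0},
    {"x": 0, "y": 2.4, "z": 0, "twist": 0, "jaw": 0},
    {"x": 0, "y": 2.4, "z": 0, "twist": 0, "jaw": 0},
  ],
)

```text
clock: 103.85
eef_pos: [0.5258, -0.1177, 0.1876]
tool_rot: [0.674, 0.738, 0.018, 0.032]
contact_force: [1.3, -0.2, -0.7]
opening: 0.0519
```

>>> drive_tool(
  deltas=[
    {"x": 0, "y": 2.4, "z": 0, "twist": 0, "jaw": 0},
    {"x": 0, "y": 2.4, "z": 0, "twist": 0, "jaw": 0},
    {"x": 0, "y": 2.4, "z": 0, "twist": 0, "jaw": 0},
    {"x": 0, "y": 2.4, "z": 0, "twist": 0, "jaw": 0},
    {"x": 0, "y": 2.4, "z": 0, "twist": 0, "jaw": 0},
    {"x": 0, "y": 2.4, "z": 0, "twist": 0, "jaw": 0},
    {"x": 0, "y": 2.4, "z": 0, "twist": 0, "jaw": 0},
    {"x": 0, "y": 2, "z": 0, "twist": 0, "jaw": 0},
    {"x": 0, "y": 0, "z": 0, "twist": 0, "jaw": 0},
    {"x": 0, "y": 0, "z": 0, "twist": 0, "jaw": 0},
  ],
)

```text
clock: 104.85
eef_pos: [0.5301, 0.092, 0.1872]
tool_rot: [0.668, 0.743, 0.023, 0.03]
contact_force: [-0.2, 0.4, -0.9]
opening: 0.0516
```

```bash
python3 -c "
from h import *
st()"
```

```text
t 104.85 p [0.5301 0.092  0.1872] yaw 6.1 tilt [ 4.26 -0.34] open 0.0516 F [-0.2  0.4 -0.9] j7 -0.31
```

>>> drive_tool(
  deltas=[
    {"x": 0, "y": 0, "z": 0, "twist": -5, "jaw": 0},
    {"x": 0, "y": 0, "z": 0, "twist": -5, "jaw": 0},
    {"x": 0, "y": 0, "z": 0, "twist": -5, "jaw": 0},
    {"x": 0, "y": 0, "z": 0, "twist": -4, "jaw": 0},
    {"x": 0, "y": 0, "z": 0, "twist": 0, "jaw": 0},
    {"x": 0, "y": 0, "z": 0, "twist": 0, "jaw": 0},
  ],
)

```text
clock: 105.45
eef_pos: [0.5316, 0.0834, 0.1859]
tool_rot: [0.789, 0.614, 0.015, 0.034]
contact_force: [0.0, 1.4, -1.8]
opening: 0.052
```

```bash
python3 -c "
from h import *
st()"
```

```text
t 105.45 p [0.5316 0.0834 0.1859] yaw -14.2 tilt [ 3.76 -1.95] open 0.052 F [ 0.   1.4 -1.8] j7 -0.67
```

>>> drive_tool(
  deltas=[
    {"x": -0.4, "y": 0.15, "z": 0, "twist": 0, "jaw": 0},
    {"x": -0.4, "y": 0.15, "z": 0, "twist": 0, "jaw": 0},
    {"x": -0.4, "y": 0.1, "z": 0, "twist": 0, "jaw": 0},
    {"x": 0, "y": 0, "z": 0, "twist": 0, "jaw": 0},
    {"x": 0, "y": 0, "z": -1.2, "twist": 0, "jaw": 0},
    {"x": 0, "y": 0, "z": -1.2, "twist": 0, "jaw": 0},
    {"x": 0, "y": 0, "z": -1.2, "twist": 0, "jaw": 0},
    {"x": 0, "y": 0, "z": -1.2, "twist": 0, "jaw": 0},
    {"x": 0, "y": 0, "z": -1.2, "twist": 0, "jaw": 0},
    {"x": 0, "y": 0, "z": 0, "twist": 0, "jaw": 0},
  ],
)

```text
clock: 106.45
eef_pos: [0.5168, 0.0859, 0.1189]
tool_rot: [0.788, 0.614, 0.014, 0.033]
contact_force: [-0.0, -0.2, -0.8]
opening: 0.0523
```

```bash
python3 -c "
from h import *
st();shot('wrist','w39')"
```

```text
t 106.45 p [0.5168 0.0859 0.1189] yaw -14.1 tilt [ 3.55 -1.99] open 0.0523 F [-0.  -0.2 -0.8] j7 -0.74
```

>>> drive_tool(
  deltas=[
    {"x": 0.1, "y": 0.15, "z": -0.6, "twist": 0, "jaw": 0},
    {"x": 0, "y": 0, "z": -0.6, "twist": 0, "jaw": 0},
    {"x": 0, "y": 0, "z": -0.5, "twist": 0, "jaw": 0},
    {"x": 0, "y": 0, "z": 0, "twist": 0, "jaw": 0},
  ],
)

```text
clock: 106.9
eef_pos: [0.5201, 0.0882, 0.1025]
tool_rot: [0.788, 0.614, 0.016, 0.034]
contact_force: [-0.7, 0.0, -1.8]
opening: 0.0519
```

```bash
python3 -c "
from h import *
st();shot('wrist','w40')"
```

```text
t 106.9 p [0.5201 0.0882 0.1025] yaw -14.1 tilt [ 3.8  -1.93] open 0.0519 F [-0.7  0.  -1.8] j7 -0.77
```

>>> drive_tool(
  deltas=[
    {"x": -0.15, "y": 0, "z": -0.3, "twist": 0, "jaw": 0},
    {"x": -0.05, "y": 0, "z": -0.2, "twist": 0, "jaw": 0},
    {"x": 0, "y": 0, "z": 0, "twist": 0, "jaw": 0},
  ],
)

```text
clock: 107.25
eef_pos: [0.5189, 0.0884, 0.0982]
tool_rot: [0.788, 0.614, 0.017, 0.034]
contact_force: [0.0, -0.8, -1.5]
opening: 0.052
```

```bash
python3 -c "
from h import *
st()"
```

```text
t 107.25 p [0.5189 0.0884 0.0982] yaw -14.1 tilt [ 3.94 -1.92] open 0.052 F [ 0.  -0.8 -1.5] j7 -0.77
```

>>> drive_tool(
  deltas=[
    {"x": -0.05, "y": -0.05, "z": -0.15, "twist": 0, "jaw": 0},
    {"x": 0, "y": 0, "z": 0, "twist": 0, "jaw": 0},
  ],
)

```text
clock: 107.45
eef_pos: [0.5187, 0.0878, 0.097]
tool_rot: [0.788, 0.614, 0.017, 0.035]
contact_force: [-0.1, 1.0, -0.8]
opening: 0.0518
```

```bash
python3 -c "
from h import *
st()"
```

```text
t 107.45 p [0.5187 0.0878 0.097 ] yaw -14.1 tilt [ 3.99 -1.92] open 0.0518 F [-0.1  1.  -0.8] j7 -0.77
```

>>> drive_tool(
  deltas=[
    {"x": 0, "y": 0, "z": -0.1, "twist": 0, "jaw": 0},
    {"x": 0, "y": 0, "z": 0, "twist": 0, "jaw": 0.65},
    {"x": 0, "y": 0, "z": 0, "twist": 0, "jaw": 0.8},
    {"x": 0, "y": 0, "z": 0, "twist": 0, "jaw": 1},
    {"x": 0, "y": 0, "z": 0, "twist": 0, "jaw": 1},
    {"x": 0, "y": 0, "z": 0, "twist": 0, "jaw": 1},
    {"x": 0, "y": 0, "z": 1, "twist": 0, "jaw": 1},
    {"x": 0, "y": 0, "z": 1.5, "twist": 0, "jaw": 1},
    {"x": 0, "y": 0, "z": 1.5, "twist": 0, "jaw": 1},
    {"x": 0, "y": 0, "z": 1.5, "twist": 0, "jaw": 1},
  ],
)

```text
clock: 108.45
eef_pos: [0.5182, 0.0881, 0.1544]
tool_rot: [0.788, 0.614, 0.017, 0.034]
contact_force: [0.6, -0.7, -0.3]
opening: 0.0856
```

>>> drive_tool(
  deltas=[
    {"x": 0, "y": 0, "z": 2, "twist": 0, "jaw": 1},
    {"x": 0, "y": 0, "z": 2, "twist": 0, "jaw": 1},
    {"x": 0, "y": 0, "z": 2, "twist": 0, "jaw": 1},
    {"x": 0, "y": 0, "z": 0, "twist": 0, "jaw": 1},
  ],
)

```text
clock: 108.85
eef_pos: [0.5208, 0.0895, 0.2251]
tool_rot: [0.788, 0.615, 0.021, 0.037]
contact_force: [1.4, 0.4, 0.1]
opening: 0.0857
```

```bash
python3 -c "
from h import *
over('w41',[(-.046,.03),(.046,.03),(.023,.067),(-.023,.067),(0,.104)])
shot('side','d2',(140,120,440,340),2.6)"
```

```text
t 108.85 p [0.5208 0.0895 0.2251] yaw -14.0 tilt [ 4.51 -1.83] open 0.0857 F [1.4 0.4 0.1] j7 -0.64
```

```bash
python3 - <<'E'
from h import *
for n in ['w3','w23','w29','w41']:
    C,im=load(n); h=hsv(im)
    red=((h[...,0]<8)|(h[...,0]>172))&(h[...,1]>150)&(h[...,2]>120)
    cnt,l,s,c=cv2.connectedComponentsWithStats(red.astype(np.uint8)); i=1+np.argmax(s[1:,4]); m=l==i
    r,cc=np.nonzero(m); rows=np.unique(r)
    print(n,s[i])
    pts=[]
    for rr in range(5,rows.max()):
        # rail columns on this row: bright or red contiguous around line
        line=(im[rr].min(1)>150)|(m[rr])
        cols=np.nonzero(line[440:545])[0]+440
        if len(cols)>8 and cols.max()-cols.min()<35: pts.append(px2w(C,cols.mean(),rr,.15))
    P=np.array(pts)
    k=np.polyfit(P[:,1],P[:,0],1); print(' rail x=%.4f+%.4f*y'%(k[1],k[0]),'resid',np.abs(np.polyval(k,P[:,1])-P[:,0]).max().round(4),'n',len(P))
    for rr in (rows.min()-.5,rows.max()+.5):
        u=cc[abs(r-rr)<2].mean(); print('  red end',px2w(C,u,rr,.15).round(4))
E
```

```text
w3 [ 457  239   19   62 1003]
 rail x=0.6565+0.0346*y resid 0.0008 n 295
  red end [0.6536 0.0336 0.15  ]
  red end [ 0.6564 -0.0262  0.15  ]
w23 [488 305  26  43 811]
 rail x=0.6576+0.0338*y resid 0.0032 n 340
  red end [0.65   0.0351 0.15  ]
  red end [ 0.6614 -0.0045  0.15  ]
w29 [ 524  196   35   95 2645]
 rail x=0.6537+0.0171*y resid 0.0032 n 123
  red end [0.6555 0.033  0.15  ]
  red end [ 0.6579 -0.0283  0.15  ]
w41 [ 471  242   23   73 1459]
 rail x=0.6566+0.0362*y resid 0.0008 n 304
  red end [0.6574 0.0318 0.15  ]
  red end [ 0.6562 -0.028   0.15  ]
```

```bash
python3 - <<'E'
from h import *
for n,c,rs in [('w41',474,range(40,110,3)),('w23',517,range(120,180,3)),('w3',470,range(80,125,3))]:
    C,im=load(n)
    print(n,[(r,int(im[r,c-3:c+4].mean())) for r in rs])
C,im=load('w41'); print(px2w(C,474,72,.153)); C,im=load('w23'); print(px2w(C,517,150,.153)); C,im=load('w3'); print(px2w(C,470,101,.153))
C,im=load('s1')
# scene view: rail ends
cv2.imwrite('pics/s1r.png',cv2.resize(im[225:310,230:400],None,fx=4.6,fy=4.6,interpolation=cv2.INTER_CUBIC))
E
```

```text
w41 [(40, 246), (43, 246), (46, 246), (49, 246), (52, 246), (55, 246), (58, 246), (61, 246), (64, 246), (67, 245), (70, 245), (73, 244), (76, 240), (79, 240), (82, 239), (85, 239), (88, 239), (91, 239), (94, 238), (97, 238), (100, 238), (103, 237), (106, 237), (109, 237)]
w23 [(120, 232), (123, 234), (126, 235), (129, 237), (132, 238), (135, 239), (138, 240), (141, 241), (144, 242), (147, 242), (150, 235), (153, 237), (156, 238), (159, 239), (162, 239), (165, 241), (168, 241), (171, 242), (174, 242), (177, 243)]
w3 [(80, 245), (83, 246), (86, 246), (89, 246), (92, 246), (95, 246), (98, 246), (101, 246), (104, 243), (107, 243), (110, 243), (113, 244), (116, 244), (119, 244), (122, 244)]
[0.65876298 0.14273763 0.153     ]
[0.65816043 0.1411856  0.153     ]
[0.65922908 0.14352835 0.153     ]
```

>>> drive_tool(
  deltas=[
    {"x": -1, "y": 2.2, "z": 0, "twist": 0, "jaw": 1},
    {"x": -1.2, "y": 2.2, "z": 0, "twist": 0, "jaw": 1},
    {"x": -1.2, "y": 2.2, "z": 0, "twist": 0, "jaw": 1},
    {"x": -1.2, "y": 2.2, "z": 0, "twist": 0, "jaw": 1},
    {"x": -1.2, "y": 2.2, "z": 0, "twist": 0, "jaw": 1},
    {"x": -1.2, "y": 2.2, "z": 0, "twist": 0, "jaw": 1},
    {"x": -1.2, "y": 2, "z": 0, "twist": 0, "jaw": 1},
    {"x": 0, "y": 0, "z": 0, "twist": 0, "jaw": 1},
    {"x": 0, "y": 0, "z": 0, "twist": 0, "jaw": 1},
  ],
)

```text
clock: 109.85
eef_pos: [0.4255, 0.2397, 0.2119]
tool_rot: [0.789, 0.614, 0.009, 0.033]
contact_force: [0.1, -0.4, -0.6]
opening: 0.0857
```

```bash
python3 -c "
from h import *
st();shot('wrist','w42')"
```

```text
t 109.85 p [0.4255 0.2397 0.2119] yaw -14.2 tilt [ 3.11 -2.32] open 0.0857 F [ 0.1 -0.4 -0.6] j7 -1.01
```

```bash
python3 - <<'E'
from h import *
C,im=load('w42')
o=cv2.resize(im[60:145,195:280],None,fx=7,fy=7,interpolation=cv2.INTER_CUBIC); cv2.imwrite('pics/w42z.png',o)
h=hsv(im); m=((h[...,0]>3)&(h[...,0]<32)&(h[...,1]>150)&(h[...,2]>80)); m[:,:190]=0;m[:,290:]=0;m[150:]=0;m[:60]=0
k=im.max(2)<50
kk=k.copy(); kk[:,:]=False; kk[80:130,222:250]=k[80:130,222:250]
r,c=np.nonzero(kk); print('tab px',c.mean(),r.mean(),len(r), cv2.minAreaRect(np.float32(np.c_[c,r])))
full=(m|kk).astype(np.uint8); full=cv2.morphologyEx(full,cv2.MORPH_CLOSE,np.ones((5,5)))
n,l,s,ce=cv2.connectedComponentsWithStats(full); i=1+np.argmax(s[1:,4]); print(s[i])
P=np.vstack([box(.042,.040,0,.045),box(.012,.04,.0545,.0545)])
for P_,nm in((P,'a'),(box(.042,.040,0,.04),'b')):
    f,q=fit(C,l==i,P_,(.42,.335,-.1),0); print(nm,f[:2],np.degrees(f[2]),q)
print(px2w(C,c.mean(),r.mean(),.0865),px2w(C,c.mean(),r.mean(),.08))
print('dropper top',px2w(C,196,268,.075),'base',px2w(C,207,235,.01))
E
```

```text
tab px 237.63636363636363 92.81818181818181 11 ((237.84613037109375, 92.26922607421875), (10.816654205322266, 4.437601089477539), 56.3099365234375)
[ 210   75   53   55 2314]
a [0.42019666 0.30546105] 72.00045449033408 0.8248374803855638
b [0.4196489  0.30551416] 71.62346777339128 0.8122182816611372
[0.42540085 0.31344382 0.0865    ] [0.42514544 0.31333746 0.08      ]
dropper top [0.35257433 0.18699538 0.075     ] base [0.35502613 0.1885539  0.01      ]
```

```bash
python3 - <<'E'
from h import *
C,im=load('w42')
g=lambda a,b,z: px2w(C,195+a/7-.43,60+b/7-.43,z)
c4=[g(235,203,.0865),g(302,206,.0865),g(296,430,.0865),g(230,425,.0865)]
for p in c4: print(p.round(4))
ce=np.mean(c4,0); d=(c4[0]+c4[1]-c4[2]-c4[3])[:2]; print('tab',ce.round(4),'len',np.linalg.norm(d)/2,'wid',np.linalg.norm(c4[1]-c4[0]),'yaw of y axis',np.degrees(np.arctan2(-d[0],d[1])))
# bridge yellow top corners z .0545
b4=[g(232,108,.0545),g(342,115,.0545),g(331,489,.0545),g(220,483,.0545)]
for p in b4: print('br',p.round(4))
b=np.mean(b4,0); d=(b4[0]+b4[1]-b4[2]-b4[3])[:2]; print(b.round(4),np.linalg.norm(d)/2,np.degrees(np.arctan2(-d[0],d[1])))
E
```

```text
[0.4199 0.3177 0.0865]
[0.4261 0.3159 0.0865]
[0.4196 0.2952 0.0865]
[0.4133 0.2974 0.0865]
tab [0.4197 0.3065 0.0865] len 0.021521289965421162 wid 0.006558887793278693 yaw of y axis -17.735409133866888
br [0.4204 0.3273 0.0545]
br [0.4318 0.3237 0.0545]
br [0.4197 0.2852 0.0545]
br [0.4077 0.289  0.0545]
[0.4199 0.3063 0.0545] 0.0403630606581098 -17.987087848628537
```

>>> drive_tool(
  deltas=[
    {"x": -0.1, "y": 1.5, "z": 0, "twist": 0, "jaw": 0.6},
    {"x": -0.1, "y": 1.5, "z": 0, "twist": 0, "jaw": 0.5},
    {"x": -0.1, "y": 1.5, "z": 0, "twist": 0, "jaw": 0.5},
    {"x": -0.1, "y": 1.5, "z": 0, "twist": 0, "jaw": 0.5},
    {"x": 0, "y": 0, "z": 0, "twist": 0, "jaw": 0.5},
    {"x": 0, "y": 0, "z": 0, "twist": -2, "jaw": 0.5},
    {"x": 0, "y": 0, "z": 0, "twist": -2, "jaw": 0.5},
    {"x": 0, "y": 0, "z": 0, "twist": 0, "jaw": 0.5},
    {"x": 0, "y": 0, "z": 0, "twist": 0, "jaw": 0.5},
  ],
)

```text
clock: 110.8
eef_pos: [0.4277, 0.2851, 0.2074]
tool_rot: [0.817, 0.576, 0.002, 0.035]
contact_force: [0.0, 0.3, -0.4]
opening: 0.0426
```

```bash
python3 -c "
from h import *
st()"
```

```text
t 110.8 p [0.4277 0.2851 0.2074] yaw -19.6 tilt [ 2.5  -3.18] open 0.0426 F [ 0.   0.3 -0.4] j7 -1.23
```

>>> drive_tool(
  deltas=[
    {"x": 0, "y": 0, "z": -2, "twist": 0, "jaw": 0.5},
    {"x": 0, "y": 0, "z": -2, "twist": 0, "jaw": 0.5},
    {"x": 0, "y": 0, "z": -2, "twist": 0, "jaw": 0.5},
    {"x": 0, "y": 0, "z": -1.5, "twist": 0, "jaw": 0.5},
    {"x": 0, "y": 0, "z": 0, "twist": 0, "jaw": 0.5},
    {"x": 0, "y": 0, "z": 0, "twist": 0, "jaw": 0.5},
  ],
)

```text
clock: 111.4
eef_pos: [0.431, 0.2803, 0.1308]
tool_rot: [0.818, 0.574, 0.003, 0.037]
contact_force: [-0.5, 0.7, -0.1]
opening: 0.0429
```

```bash
python3 -c "
from h import *
st();shot('wrist','w43')"
```

```text
t 111.4 p [0.431  0.2803 0.1308] yaw -19.8 tilt [ 2.68 -3.3 ] open 0.0429 F [-0.5  0.7 -0.1] j7 -1.32
```

>>> drive_tool(
  deltas=[
    {"x": -0.5, "y": 0.9, "z": 0, "twist": 0.8, "jaw": 0.5},
    {"x": -0.4, "y": 0.9, "z": 0, "twist": 0.8, "jaw": 0.5},
    {"x": 0, "y": 0.6, "z": 0, "twist": 0, "jaw": 0.5},
    {"x": 0, "y": 0, "z": 0, "twist": 0, "jaw": 0.5},
    {"x": 0, "y": 0, "z": 0, "twist": 0, "jaw": 0.5},
  ],
)

```text
clock: 111.95
eef_pos: [0.4225, 0.3094, 0.1344]
tool_rot: [0.809, 0.587, 0.007, 0.037]
contact_force: [0.1, -0.1, 0.4]
opening: 0.0425
```

```bash
python3 -c "
from h import *
st();C,im=shot('wrist','w44')
print([w2px(C,p).round(0) for p in ((.4197,.3065,.0865),(.4199,.3063,.0545))])"
```

```text
t 111.95 p [0.4225 0.3094 0.1344] yaw -18.0 tilt [ 3.1  -2.96] open 0.0425 F [ 0.1 -0.1  0.4] j7 -1.35
[array([266., 236.]), array([264., 216.])]
```

>>> drive_tool(
  deltas=[
    {"x": -0.2, "y": -0.3, "z": 0, "twist": 0, "jaw": 0.5},
    {"x": 0, "y": 0, "z": 0, "twist": 0, "jaw": 0.5},
    {"x": 0, "y": 0, "z": -1.2, "twist": 0, "jaw": 0.5},
    {"x": 0, "y": 0, "z": -1.2, "twist": 0, "jaw": 0.5},
    {"x": 0, "y": 0, "z": -1.2, "twist": 0, "jaw": 0.5},
    {"x": 0, "y": 0, "z": -1.2, "twist": 0, "jaw": 0.5},
    {"x": 0, "y": 0, "z": -1.2, "twist": 0, "jaw": 0.5},
    {"x": 0, "y": 0, "z": 0, "twist": 0, "jaw": 0.5},
    {"x": 0, "y": 0, "z": 0, "twist": 0, "jaw": 0.5},
  ],
)

```text
clock: 112.9
eef_pos: [0.4193, 0.3033, 0.0666]
tool_rot: [0.809, 0.586, 0.004, 0.037]
contact_force: [0.3, 0.4, -0.5]
opening: 0.0426
```

```bash
python3 -c "
from h import *
st();C,im=shot('wrist','w45')
"
```

```text
t 112.9 p [0.4193 0.3033 0.0666] yaw -18.1 tilt [ 2.87 -3.16] open 0.0426 F [ 0.3  0.4 -0.5] j7 -1.43
```

>>> drive_tool(
  deltas=[
    {"x": 0, "y": 0.3, "z": -0.3, "twist": 0, "jaw": 0.5},
    {"x": 0, "y": 0, "z": -0.3, "twist": 0, "jaw": 0.5},
    {"x": 0, "y": 0, "z": 0, "twist": 0, "jaw": 0.3},
    {"x": 0, "y": 0, "z": 0, "twist": 0, "jaw": 0},
    {"x": 0, "y": 0, "z": 0, "twist": 0, "jaw": 0},
    {"x": 0, "y": 0, "z": 0, "twist": 0, "jaw": 0},
    {"x": 0, "y": 0, "z": 0, "twist": 0, "jaw": 0},
    {"x": 0, "y": 0, "z": 0, "twist": 0, "jaw": 0},
    {"x": 0, "y": 0, "z": 0, "twist": 0, "jaw": 0},
  ],
  grip_force=60,
)

```text
clock: 113.85
eef_pos: [0.4194, 0.3084, 0.0627]
tool_rot: [0.81, 0.586, 0.006, 0.037]
contact_force: [-0.2, 1.2, 0.2]
opening: 0.0067
```

```bash
python3 -c "
from h import *
st();C,im=shot('wrist','w46')
"
```

```text
t 113.85 p [0.4194 0.3084 0.0627] yaw -18.1 tilt [ 2.99 -3.01] open 0.0067 F [-0.2  1.2  0.2] j7 -1.44
```

>>> drive_tool(
  deltas=[
    {"x": 0, "y": 0, "z": 0.5, "twist": 0, "jaw": 0},
    {"x": 0, "y": 0, "z": 1, "twist": 0, "jaw": 0},
    {"x": 0, "y": 0, "z": 1.5, "twist": 0, "jaw": 0},
    {"x": 0, "y": 0, "z": 2, "twist": 0, "jaw": 0},
    {"x": 0, "y": 0, "z": 2, "twist": 0, "jaw": 0},
    {"x": 0, "y": 0, "z": 2, "twist": 0, "jaw": 0},
    {"x": 0, "y": 0, "z": 2, "twist": 0, "jaw": 0},
    {"x": 0, "y": 0, "z": 2, "twist": 0, "jaw": 0},
    {"x": 0, "y": 0, "z": 2, "twist": 0, "jaw": 0},
    {"x": 0, "y": 0, "z": 2, "twist": 0, "jaw": 0},
  ],
)

```text
clock: 114.9
eef_pos: [0.417, 0.3074, 0.246]
tool_rot: [0.809, 0.587, 0.006, 0.037]
contact_force: [-0.1, 0.5, -1.1]
opening: 0.0066
```

>>> drive_tool(
  deltas=[
    {"x": 0, "y": 0, "z": 0.7, "twist": 0, "jaw": 0},
    {"x": 0, "y": 0, "z": 0, "twist": 0, "jaw": 0},
    {"x": 0, "y": 0, "z": 0, "twist": 4, "jaw": 0},
    {"x": 0, "y": 0, "z": 0, "twist": 4, "jaw": 0},
    {"x": 0, "y": 0, "z": 0, "twist": 4, "jaw": 0},
    {"x": 0, "y": 0, "z": 0, "twist": 4, "jaw": 0},
    {"x": 0, "y": 0, "z": 0, "twist": 0, "jaw": 0},
  ],
)

```text
clock: 115.6
eef_pos: [0.4154, 0.3078, 0.2554]
tool_rot: [0.715, 0.698, 0.013, 0.036]
contact_force: [0.6, -1.0, -0.6]
opening: 0.007
```

```bash
python3 - <<'E'
from h import *
st()
shot('wrist','w47')
st()
E
```

```text
t 115.6 p [0.4154 0.3078 0.2554] yaw -1.3 tilt [ 3.89 -1.91] open 0.007 F [ 0.6 -1.  -0.6] j7 -0.92
t 115.65 p [0.4154 0.3078 0.2553] yaw -1.3 tilt [ 3.88 -1.93] open 0.0073 F [-0.1  0.  -1.3] j7 -0.92
```

View pics/w47.png

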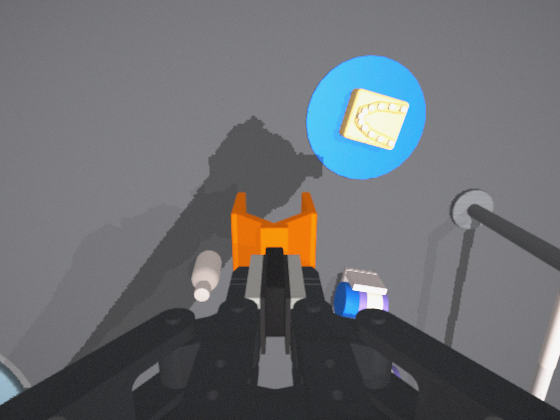

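The tag hangs straight in the jaws at (275,240), the cast is on the mat at (375,118), and the rail is at lower right.

>>> drive_tool(
  deltas=[
    {"x": 1.2, "y": 0, "z": 0, "twist": 0, "jaw": 0},
    {"x": 2.4, "y": 0, "z": 0, "twist": 0, "jaw": 0},
    {"x": 2.4, "y": 0, "z": 0, "twist": 0, "jaw": 0},
    {"x": 2.4, "y": 0, "z": 0, "twist": 0, "jaw": 0},
    {"x": 2.4, "y": 0, "z": 0, "twist": 0, "jaw": 0},
    {"x": 2.4, "y": 0, "z": 0, "twist": 0, "jaw": 0},
    {"x": 2.4, "y": 0, "z": 0, "twist": 0, "jaw": 0},
    {"x": 2.4, "y": 0, "z": 0, "twist": 0, "jaw": 0},
    {"x": 2.4, "y": 0, "z": 0, "twist": 0, "jaw": 0},
    {"x": 2.0, "y": 0, "z": 0, "twist": 0, "jaw": 0},
  ],
)

```text
clock: 116.65
eef_pos: [0.6531, 0.3034, 0.2476]
tool_rot: [0.72, 0.693, 0.009, 0.037]
contact_force: [0.4, -1.0, -0.8]
opening: 0.0071
```

```bash
python3 - <<'E'
from h import *
st()
E
```

```text
t 116.65 p [0.6531 0.3034 0.2476] yaw -2.0 tilt [ 3.68 -2.38] open 0.0071 F [ 0.4 -1.  -0.8] j7 -0.8
```

>>> drive_tool(
  deltas=[
    {"x": 0, "y": 0, "z": 0.5, "twist": 0, "jaw": 0},
    {"x": 0, "y": -1.2, "z": 0.2, "twist": 0, "jaw": 0},
    {"x": 0, "y": -2.2, "z": 0, "twist": 0, "jaw": 0},
    {"x": 0, "y": -2.2, "z": 0, "twist": 0, "jaw": 0},
    {"x": 0, "y": -2.2, "z": 0, "twist": 0, "jaw": 0},
    {"x": 0, "y": -2.2, "z": 0, "twist": 0, "jaw": 0},
    {"x": 0, "y": -2.0, "z": 0, "twist": 0, "jaw": 0},
    {"x": 0, "y": -0.5, "z": 0, "twist": 0, "jaw": 0},
    {"x": 0, "y": 0, "z": 0, "twist": 0, "jaw": 0},
  ],
)

```text
clock: 117.55
eef_pos: [0.6506, 0.1672, 0.2514]
tool_rot: [0.722, 0.691, 0.004, 0.038]
contact_force: [-0.7, 0.2, -0.3]
opening: 0.0071
```

```bash
python3 - <<'E'
from h import *
st()
shot('wrist','w48');shot('scene','s48');shot('side','d48')
E
```

```text
t 117.55 p [0.6506 0.1672 0.2514] yaw -2.4 tilt [ 3.31 -2.81] open 0.0071 F [-0.7  0.2 -0.3] j7 -0.62
```

View pics/w48.png

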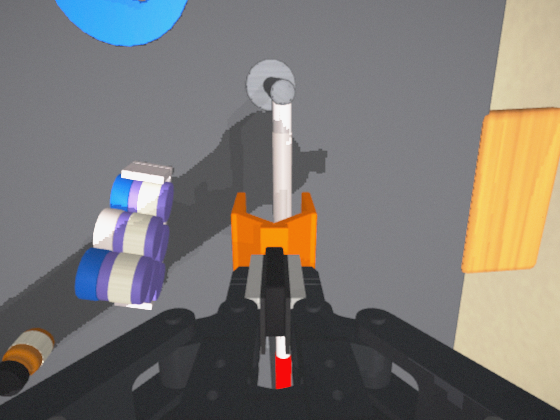

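View pics/s48.png

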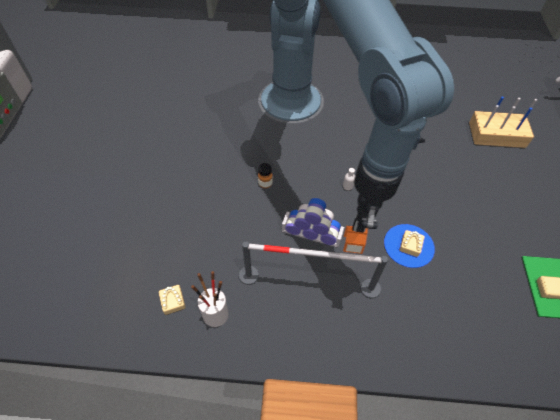

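View pics/d48.png

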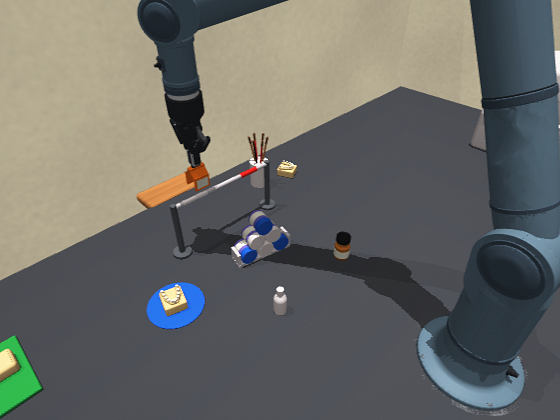

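>>> drive_tool(
  deltas=[
    {"x": 0.5, "y": 0, "z": 0, "twist": 0, "jaw": 0},
    {"x": 0.5, "y": 0, "z": 0, "twist": 0, "jaw": 0},
    {"x": 0, "y": 0, "z": 0, "twist": 0, "jaw": 0},
  ],
)

```text
clock: 118.0
eef_pos: [0.6605, 0.1747, 0.2516]
tool_rot: [0.719, 0.694, 0.006, 0.036]
contact_force: [-0.1, -0.2, -0.1]
opening: 0.0066
```

```bash
python3 - <<'E'
from h import *
import cv2,numpy as np
st()
C,im=shot('wrist','w49')
st()
for y in (.235,.2125,.19): print(y,w2px(C,np.array([.6566+.035*y,y,.15])))
x0,y0,z0=.0,0,0
from plant import ctrl
s=ctrl.read_state();p=np.array(s['eef_pos'])
# predicted tag roof ends/plates
for dx,dy,dz in [(-.021,.018,-.0627),(.021,.018,-.0627),(-.021,.018,-.01),(.021,.018,-.01),(-.016,.018,-.0627),(.016,.018,-.0627)]:
    print((dx,dy,dz),w2px(C,p+[dx,dy,dz]))
E
```

```text
t 118.0 p [0.6605 0.1747 0.2516] yaw -1.9 tilt [ 3.36 -2.53] open 0.0066 F [-0.1 -0.2 -0.1] j7 -0.61
t 118.05 p [0.6602 0.175  0.2516] yaw -1.9 tilt [ 3.34 -2.52] open 0.0067 F [-0.3  0.1 -1.5] j7 -0.61
0.235 [269.12762813 109.26248259]
0.2125 [269.27881552 144.41129119]
0.19 [269.42090583 177.44516359]
(-0.021, 0.018, -0.0627) [230.51369381 192.13589325]
(0.021, 0.018, -0.0627) [303.18033092 188.45787798]
(-0.021, 0.018, -0.01) [224.10181762 228.01548313]
(0.021, 0.018, -0.01) [318.99638753 222.79216121]
(-0.016, 0.018, -0.0627) [239.23407065 191.69451216]
(0.016, 0.018, -0.0627) [294.59864674 188.89223915]
```

View pics/w49.png

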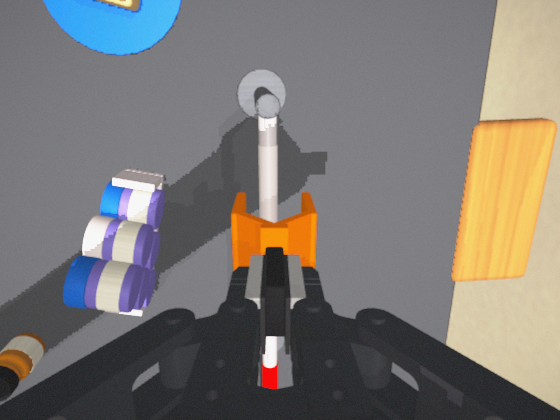

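>>> drive_tool(
  deltas=[
    {"x": 0, "y": 0, "z": -0.6, "twist": 0, "jaw": 0},
    {"x": 0, "y": 0, "z": -1.2, "twist": 0, "jaw": 0},
    {"x": 0, "y": 0, "z": -1.2, "twist": 0, "jaw": 0},
    {"x": 0, "y": 0, "z": -0.6, "twist": 0, "jaw": 0},
    {"x": 0, "y": 0, "z": 0, "twist": 0, "jaw": 0},
  ],
)

```text
clock: 118.55
eef_pos: [0.6589, 0.1756, 0.2107]
tool_rot: [0.718, 0.695, 0.004, 0.035]
contact_force: [-0.1, -0.4, -2.5]
opening: 0.0066
```

```bash
python3 - <<'E'
from h import *
st()
C,im=shot('wrist','w50',)
E
```

```text
t 118.55 p [0.6589 0.1756 0.2107] yaw -1.8 tilt [ 3.16 -2.54] open 0.0066 F [-0.1 -0.4 -2.5] j7 -0.63
```

View pics/w50.png

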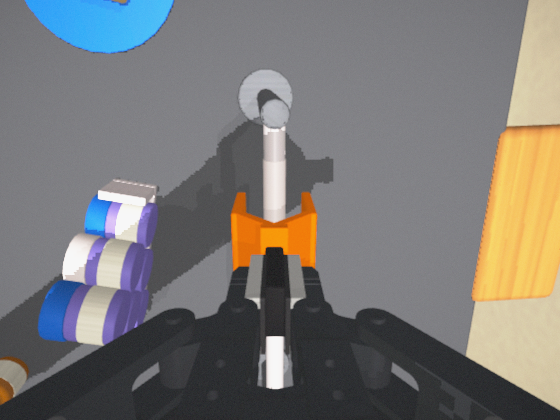

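The rail runs at column 274, midway between the two plates (237–312), so it is safe to lower on.

>>> drive_tool(
  deltas=[
    {"x": 0.05, "y": 0, "z": -0.6, "twist": 0, "jaw": 0},
    {"x": 0.05, "y": 0, "z": -1.0, "twist": 0, "jaw": 0},
    {"x": 0.05, "y": 0, "z": -0.8, "twist": 0, "jaw": 0},
    {"x": 0, "y": 0, "z": -0.4, "twist": 0, "jaw": 0},
    {"x": 0, "y": 0, "z": 0, "twist": 0, "jaw": 0},
  ],
)

```text
clock: 119.1
eef_pos: [0.6612, 0.1753, 0.1812]
tool_rot: [0.719, 0.695, 0.005, 0.036]
contact_force: [0.2, -1.0, -1.1]
opening: 0.0067
```

```bash
python3 - <<'E'
from h import *
st()
E
```

```text
t 119.1 p [0.6612 0.1753 0.1812] yaw -1.9 tilt [ 3.25 -2.52] open 0.0067 F [ 0.2 -1.  -1.1] j7 -0.65
```

>>> drive_tool(
  deltas=[
    {"x": 0, "y": 0, "z": -0.3, "twist": 0, "jaw": 0},
    {"x": 0, "y": 0, "z": -0.3, "twist": 0, "jaw": 0},
    {"x": 0, "y": 0, "z": -0.1, "twist": 0, "jaw": 0},
    {"x": 0, "y": 0, "z": 0, "twist": 0, "jaw": 0},
  ],
)

```text
clock: 119.5
eef_pos: [0.6616, 0.1756, 0.1742]
tool_rot: [0.719, 0.695, 0.006, 0.036]
contact_force: [0.4, -0.0, -1.8]
opening: 0.0068
```

```bash
python3 - <<'E'
from h import *
st()
C,im=shot('wrist','w51',);shot('side','d51',(100,80,340,260),2.5)
E
```

```text
t 119.5 p [0.6616 0.1756 0.1742] yaw -1.9 tilt [ 3.31 -2.5 ] open 0.0068 F [ 0.4 -0.  -1.8] j7 -0.65
```

View pics/w51.png

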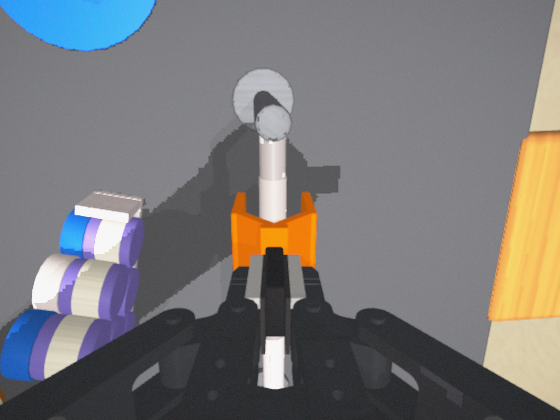

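View pics/d51.png

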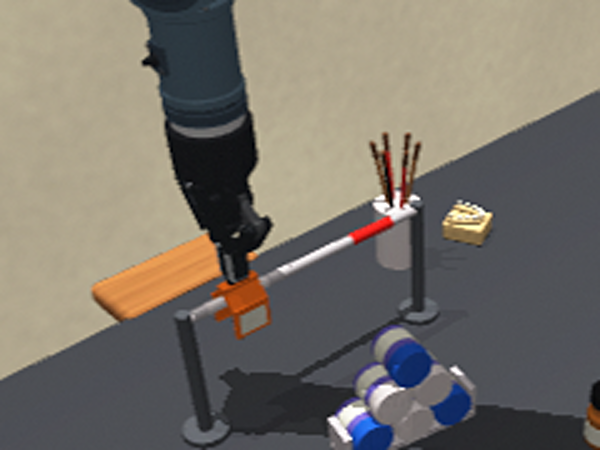

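The tag straddles the white end of the rail: in the wrist view the rail at column 272 disappears under the roof, and in the side view the tag is at about (245,305).

>>> drive_tool(
  deltas=[
    {"x": 0, "y": 0, "z": -0.1, "twist": 0, "jaw": 0},
    {"x": 0, "y": 0, "z": -0.1, "twist": 0, "jaw": 0},
    {"x": 0, "y": 0, "z": 0, "twist": 0, "jaw": 0},
  ],
)

```text
clock: 119.9
eef_pos: [0.6621, 0.1758, 0.1729]
tool_rot: [0.719, 0.694, 0.006, 0.036]
contact_force: [-0.2, -0.8, -1.0]
opening: 0.0068
```

```bash
python3 - <<'E'
from h import *
st()
E
```

```text
t 119.9 p [0.6621 0.1758 0.1729] yaw -1.9 tilt [ 3.39 -2.47] open 0.0068 F [-0.2 -0.8 -1. ] j7 -0.66
```

>>> drive_tool(
  deltas=[
    {"x": 0, "y": -0.6, "z": 0, "twist": 0, "jaw": 0},
    {"x": -0.05, "y": -1.3, "z": 0, "twist": 0, "jaw": 0},
    {"x": -0.05, "y": -1.3, "z": 0, "twist": 0, "jaw": 0},
    {"x": -0.05, "y": -1.3, "z": 0, "twist": 0, "jaw": 0},
    {"x": -0.05, "y": -1.0, "z": 0, "twist": 0, "jaw": 0},
    {"x": 0, "y": 0, "z": 0, "twist": 0, "jaw": 0},
  ],
)

```text
clock: 120.5
eef_pos: [0.66, 0.1128, 0.1729]
tool_rot: [0.72, 0.693, 0.005, 0.037]
contact_force: [-0.7, -0.1, -0.3]
opening: 0.0069
```

```bash
python3 - <<'E'
from h import *
st()
C,im=shot('wrist','w52',)
E
```

```text
t 120.5 p [0.66   0.1128 0.1729] yaw -2.1 tilt [ 3.37 -2.63] open 0.0069 F [-0.7 -0.1 -0.3] j7 -0.56
```

View pics/w52.png

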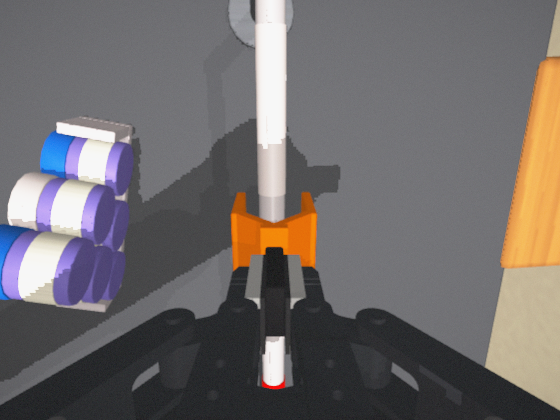

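Still straddling: the rail is at column 271 under the roof, and the red edge shows at (272,383).

>>> drive_tool(
  deltas=[
    {"x": 0, "y": -0.6, "z": 0, "twist": 0, "jaw": 0},
    {"x": -0.05, "y": -1.2, "z": 0, "twist": 0, "jaw": 0},
    {"x": -0.05, "y": -1.2, "z": 0, "twist": 0, "jaw": 0},
    {"x": -0.05, "y": -1.0, "z": 0, "twist": 0, "jaw": 0},
    {"x": 0, "y": -0.5, "z": 0, "twist": 0, "jaw": 0},
    {"x": 0, "y": 0, "z": 0, "twist": 0, "jaw": 0},
  ],
)

```text
clock: 121.15
eef_pos: [0.658, 0.0661, 0.1732]
tool_rot: [0.719, 0.694, 0.006, 0.036]
contact_force: [0.3, 0.5, -1.2]
opening: 0.0067
```

```bash
python3 - <<'E'
from h import *
st()
E
```

```text
t 121.15 p [0.658  0.0661 0.1732] yaw -1.9 tilt [ 3.39 -2.52] open 0.0067 F [ 0.3  0.5 -1.2] j7 -0.49
```

>>> drive_tool(
  deltas=[
    {"x": 0, "y": -0.6, "z": 0, "twist": 0, "jaw": 0},
    {"x": -0.04, "y": -1.2, "z": 0, "twist": 0, "jaw": 0},
    {"x": -0.04, "y": -1.2, "z": 0, "twist": 0, "jaw": 0},
    {"x": -0.04, "y": -1.2, "z": 0, "twist": 0, "jaw": 0},
    {"x": 0, "y": -0.7, "z": 0, "twist": 0, "jaw": 0},
    {"x": 0, "y": 0, "z": 0, "twist": 0, "jaw": 0},
  ],
)

```text
clock: 121.75
eef_pos: [0.6565, 0.0127, 0.1732]
tool_rot: [0.719, 0.694, 0.006, 0.036]
contact_force: [0.3, -1.2, -1.2]
opening: 0.0068
```

```bash
python3 - <<'E'
from h import *
st()
C,im=shot('wrist','w53',);shot('side','d53',(100,80,340,260),2.5)
shot('scene','s53',(180,180,440,360),2.5)
E
```

```text
t 121.75 p [0.6565 0.0127 0.1732] yaw -1.9 tilt [ 3.39 -2.52] open 0.0068 F [ 0.3 -1.2 -1.2] j7 -0.4
```

View pics/w53.png

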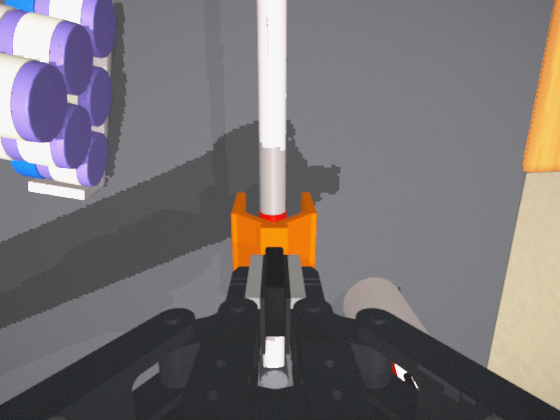

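View pics/d53.png

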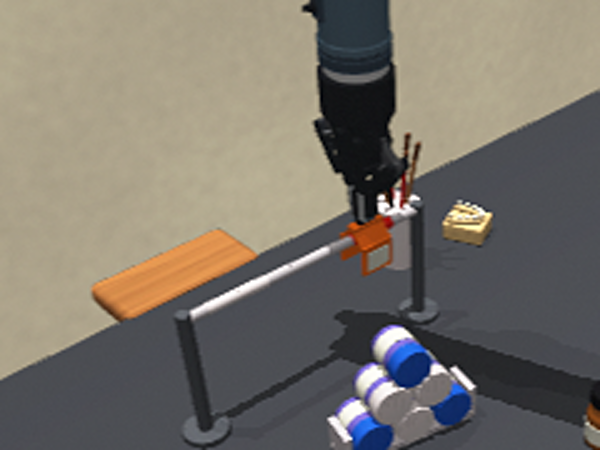

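View pics/s53.png

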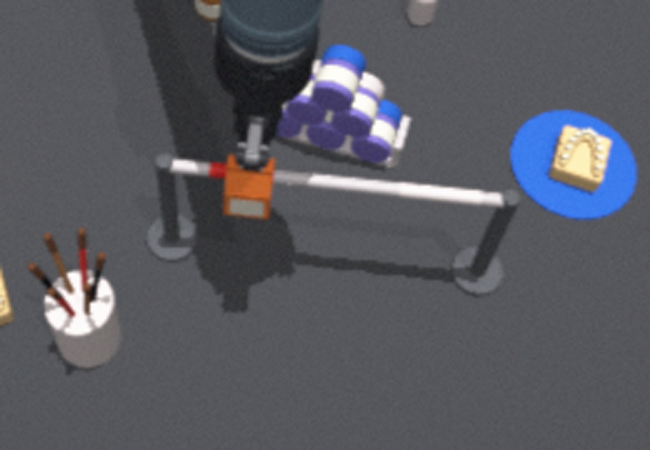

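```bash
python3 - <<'E'
from h import *
import numpy as np
C,im=load('w53') if False else (cal('wrist'),None)
for r in (212,214,216,218): print(r,px2w(C,272,r,.156))
C=cal('scene')
for x,y in [(.6566+.035*y,y) for y in (.031,.017,.011,.003,-.025,-.009)]: 
    u=w2px(C,np.array([x,y,.15])); print(round(y,3),(u-[180,180])*2.5)
E
```

```text
212 [0.65659116 0.03745908 0.156     ]
214 [0.65655803 0.03648179 0.156     ]
216 [0.65652477 0.0355007  0.156     ]
218 [0.65649138 0.03451582 0.156     ]
0.031 [269.70878145 174.90451516]
0.017 [253.73995937 173.17232713]
0.011 [246.90413309 172.43082369]
0.003 [237.79711027 171.44295647]
-0.025 [205.98907799 167.99263981]
-0.009 [224.15243543 169.96287595]
```

```bash
python3 - <<'E'
from h import *
import numpy as np,cv2
im=cv2.imread('pics/w53.png').astype(int)
for r in range(205,226): print(r,im[r,272])
im=cv2.imread('pics/s48.png').astype(int)  # tag far from red band
C=cal('scene')
b,g,rr=im[...,0],im[...,1],im[...,2]
m=(rr>150)&(g<70)&(b<70)
m[:235]=0;m[260:]=0;m[:,:255]=0;m[:,300:]=0
ys,xs=np.nonzero(m); print(xs.min(),xs.max(),ys.min(),ys.max(),len(xs))
for u in (xs.min()-.5,xs.max()+.5):
    from math import *
    best=min(np.arange(-.06,.08,.0005),key=lambda y:abs(w2px(C,np.array([.6566+.035*y,y,.152]))[0]-u)); print(u,best)
E
```

```text
205 [217 218 226]
206 [220 221 228]
207 [219 220 227]
208 [219 219 226]
209 [218 220 227]
210 [220 222 230]
211 [218 220 227]
212 [219 220 227]
213 [219 220 226]
214 [193 196 222]
215 [104 111 230]
216 [ 22  43 243]
217 [ 31  46 243]
218 [ 22  42 243]
219 [ 33  44 243]
220 [ 30  48 241]
221 [ 25  50 230]
222 [ 10  79 216]
223 [ 10  97 205]
224 [ 10  90 197]
225 [ 10  91 192]
265 288 245 252 73
264.5 -0.020499999999999963
288.5 0.032500000000000084
```

>>> drive_tool(
  deltas=[
    {"x": 0, "y": -0.25, "z": 0, "twist": 0, "jaw": 0},
    {"x": 0, "y": -0.2, "z": 0, "twist": 0, "jaw": 0},
    {"x": 0, "y": 0, "z": 0, "twist": 0, "jaw": 0},
    {"x": 0, "y": 0, "z": 0, "twist": 0, "jaw": 0},
  ],
)

```text
clock: 122.3
eef_pos: [0.6563, 0.0141, 0.1735]
tool_rot: [0.716, 0.697, 0.008, 0.035]
contact_force: [0.7, 0.2, -0.9]
opening: 0.0068
```

```bash
python3 - <<'E'
from h import *
import numpy as np,cv2
st()
C,im=shot('wrist','w54')
from plant import ctrl
for r in range(190,226,2): print(r,im[r,272])
C,im=shot('scene','s54')
shot('scene','s54b',(220,210,320,290),6)
b,g,rr=[im[...,i].astype(int) for i in range(3)]
for r in range(242,254): print(r,[tuple(im[r,c]) for c in (262,)],''.join('R' if rr[r,c]>150 and g[r,c]<70 and b[r,c]<70 else 'o' if rr[r,c]>150 and b[r,c]<80 else '.' for c in range(255,300)))
E
```

```text
t 122.3 p [0.6563 0.0141 0.1735] yaw -1.5 tilt [ 3.44 -2.3 ] open 0.0068 F [ 0.7  0.2 -0.9] j7 -0.39
190 [205 208 217]
192 [205 207 218]
194 [204 206 216]
196 [206 209 218]
198 [207 209 217]
200 [204 206 216]
202 [206 207 218]
204 [206 208 217]
206 [205 210 219]
208 [202 206 215]
210 [204 208 217]
212 [206 210 218]
214 [205 207 217]
216 [204 208 216]
218 [ 11  34 227]
220 [ 10  34 239]
222 [ 10  76 216]
224 [ 10  91 194]
242 [(np.uint8(53), np.uint8(50), np.uint8(52))] .................o...........................
243 [(np.uint8(53), np.uint8(52), np.uint8(49))] .................o...............o...........
244 [(np.uint8(68), np.uint8(66), np.uint8(70))] ................oo...............oo..........
245 [(np.uint8(130), np.uint8(127), np.uint8(134))] ................ooo.............oo...........
246 [(np.uint8(151), np.uint8(149), np.uint8(159))] .........oRRRR.Rooo.............oo...........
247 [(np.uint8(160), np.uint8(156), np.uint8(168))] .........oRRRRRRooo............ooo...........
248 [(np.uint8(140), np.uint8(138), np.uint8(149))] .........RRRRRRRoooo..........oooo...........
249 [(np.uint8(119), np.uint8(119), np.uint8(128))] .........RRR.RRRooooooooooo.oooooo...........
250 [(np.uint8(79), np.uint8(78), np.uint8(84))] ...............ooooooooooooooooooo...........
251 [(np.uint8(57), np.uint8(55), np.uint8(55))] ...............ooooooooooooooooooo...........
252 [(np.uint8(52), np.uint8(49), np.uint8(50))] ................oooooooooooooooooo...........
253 [(np.uint8(57), np.uint8(55), np.uint8(52))] ................oooooooooooooooooo...........
```

View pics/s54b.png

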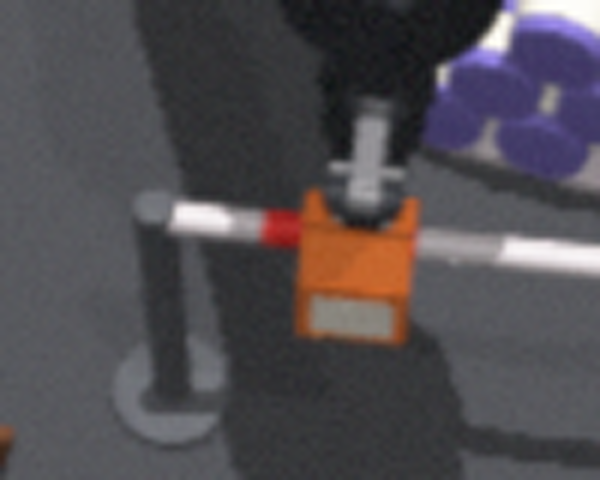

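>>> drive_tool(
  deltas=[
    {"x": 0, "y": -0.5, "z": -0.03, "twist": 0, "jaw": 0},
    {"x": 0, "y": -0.5, "z": 0, "twist": 0, "jaw": 0},
    {"x": 0, "y": -0.2, "z": 0, "twist": 0, "jaw": 0},
    {"x": 0, "y": 0, "z": 0, "twist": 0, "jaw": 0},
  ],
)

```text
clock: 122.85
eef_pos: [0.6564, 0.0005, 0.1732]
tool_rot: [0.717, 0.697, 0.007, 0.036]
contact_force: [-0.3, -0.6, -0.8]
opening: 0.0068
```

```bash
python3 - <<'E'
from h import *
st()
shot('scene','s55b',(220,210,320,290),6)
C,im=shot('wrist','w55')
for r in range(208,226): print(r,im[r,272])
E
```

```text
t 122.85 p [6.564e-01 5.000e-04 1.732e-01] yaw -1.5 tilt [ 3.44 -2.33] open 0.0068 F [-0.3 -0.6 -0.8] j7 -0.37
208 [ 23  46 245]
209 [ 26  43 245]
210 [ 27  47 245]
211 [ 34  49 245]
212 [ 18  47 245]
213 [ 39  52 245]
214 [ 22  46 245]
215 [ 30  45 245]
216 [ 32  46 245]
217 [ 32  49 245]
218 [ 22  46 245]
219 [ 17  41 245]
220 [ 34  53 244]
221 [ 28  56 235]
222 [ 10  79 222]
223 [ 10  99 213]
224 [ 10  99 212]
225 [ 10  91 198]
```

View pics/s55b.png

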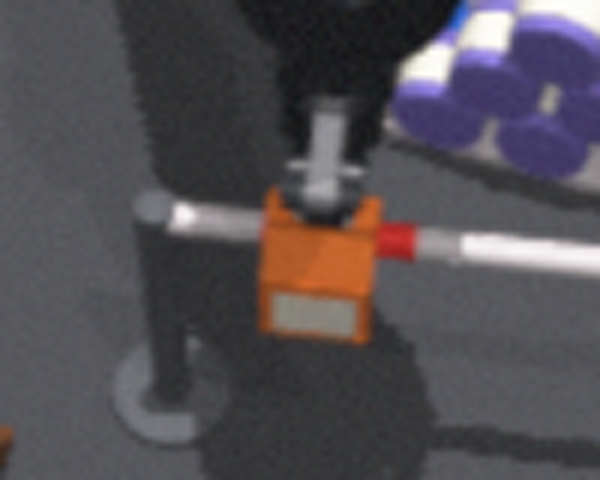

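Overshot slightly: the red now shows only on the +y side (380–415). I'll nudge it back about 7 mm.

>>> drive_tool(
  deltas=[
    {"x": 0, "y": 0.4, "z": 0, "twist": 0, "jaw": 0},
    {"x": 0, "y": 0.3, "z": 0, "twist": 0, "jaw": 0},
    {"x": 0, "y": 0, "z": 0, "twist": 0, "jaw": 0},
    {"x": 0, "y": 0, "z": 0, "twist": 0, "jaw": 0},
  ],
)

```text
clock: 123.35
eef_pos: [0.6563, 0.0098, 0.1733]
tool_rot: [0.716, 0.697, 0.008, 0.035]
contact_force: [0.9, 0.2, -1.3]
opening: 0.0069
```

```bash
python3 - <<'E'
from h import *
st()
shot('scene','s56b',(220,210,320,290),6)
E
```

```text
t 123.35 p [0.6563 0.0098 0.1733] yaw -1.4 tilt [ 3.45 -2.26] open 0.0069 F [ 0.9  0.2 -1.3] j7 -0.38
```

View pics/s56b.png

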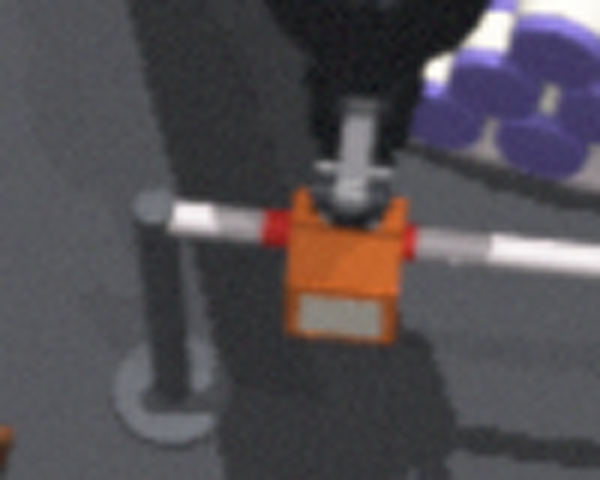

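The red shows on both sides (263–287 and 407–416), so the tag is about 2.5 mm off centre. Releasing now.

>>> drive_tool(
  deltas=[
    {"x": 0, "y": 0, "z": 0, "twist": 0, "jaw": 0.2},
    {"x": 0, "y": 0, "z": 0, "twist": 0, "jaw": 0.4},
    {"x": 0, "y": 0, "z": 0, "twist": 0, "jaw": 0.4},
    {"x": 0, "y": 0, "z": 0, "twist": 0, "jaw": 0.4},
  ],
)

```text
clock: 123.8
eef_pos: [0.6572, 0.01, 0.1744]
tool_rot: [0.716, 0.697, 0.009, 0.036]
contact_force: [0.4, 0.2, -0.3]
opening: 0.0343
```

```bash
python3 - <<'E'
from h import *
st()
shot('scene','s57b',(220,210,320,290),6)
shot('wrist','w57')
E
```

```text
t 123.8 p [0.6572 0.01   0.1744] yaw -1.4 tilt [ 3.58 -2.26] open 0.0343 F [ 0.4  0.2 -0.3] j7 -0.38
```

View pics/s57b.png

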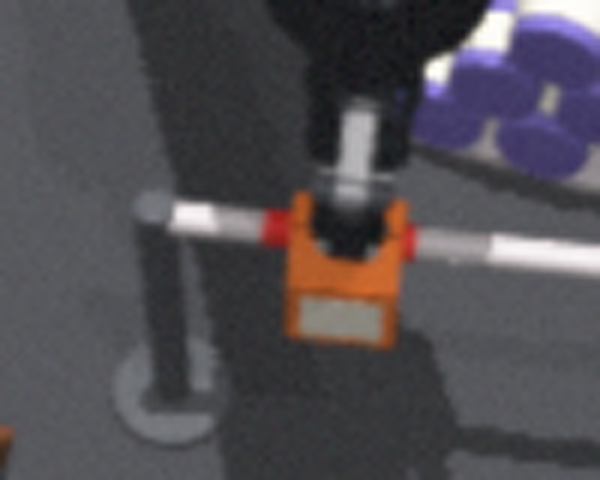

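View pics/w57.png

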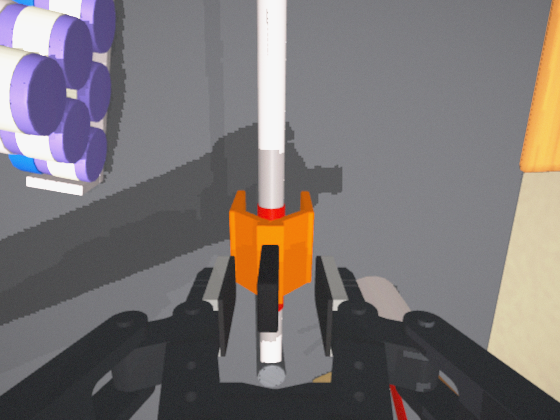

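The tag hangs free with the pads clear of the tab on both sides (tab at 268,285) and red showing front and back. Rising straight up.

>>> drive_tool(
  deltas=[
    {"x": 0, "y": 0, "z": 0.5, "twist": 0, "jaw": 0.4},
    {"x": 0, "y": 0, "z": 1, "twist": 0, "jaw": 0.4},
    {"x": 0, "y": 0, "z": 1.5, "twist": 0, "jaw": 0.4},
    {"x": 0, "y": 0, "z": 2, "twist": 0, "jaw": 0.4},
    {"x": 0, "y": 0, "z": 2, "twist": 0, "jaw": 0.4},
    {"x": 0, "y": 0, "z": 2, "twist": 0, "jaw": 0.4},
    {"x": 0, "y": 0, "z": 2, "twist": 0, "jaw": 0.4},
    {"x": 0, "y": 0, "z": 1, "twist": 0, "jaw": 0.4},
    {"x": 0, "y": 0, "z": 0, "twist": 0, "jaw": 0.4},
    {"x": 0, "y": 0, "z": 0, "twist": 0, "jaw": 0.4},
  ],
)

```text
clock: 124.9
eef_pos: [0.6581, 0.0109, 0.3091]
tool_rot: [0.716, 0.697, 0.012, 0.039]
contact_force: [-0.7, -0.4, -0.2]
opening: 0.034
```

```bash
python3 - <<'E'
from h import *
st()
shot('scene','s58')
shot('scene','s58b',(220,210,320,290),6)
shot('side','d58',(100,80,380,320),2.2)
E
```

```text
t 124.9 p [0.6581 0.0109 0.3091] yaw -1.4 tilt [ 4.06 -2.25] open 0.034 F [-0.7 -0.4 -0.2] j7 -0.31
```

View pics/s58.png

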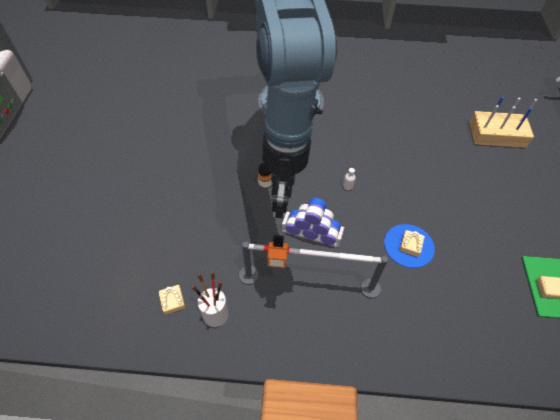

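View pics/s58b.png

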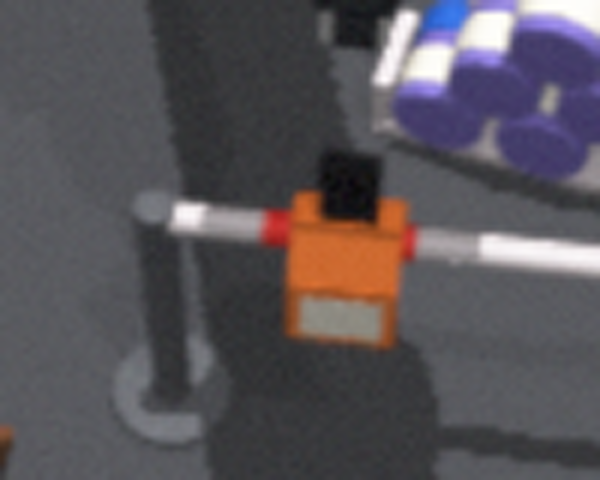

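View pics/d58.png

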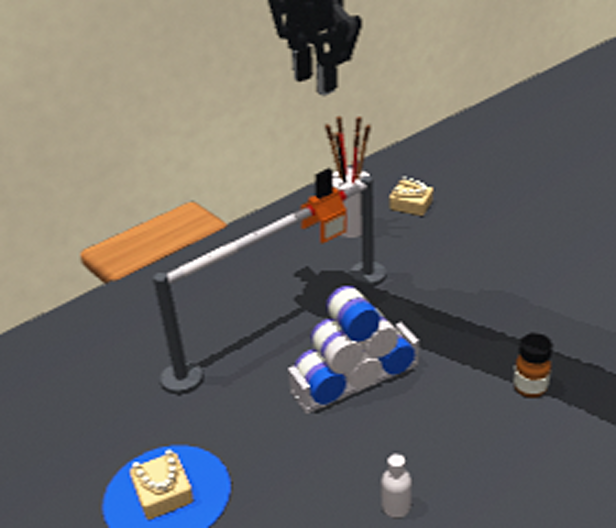

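The last pictures show the tag hanging upright on the red band, all six jars in the pyramid, the cast on the mat at (412,243), and the bystanders untouched. Handing the job in.

```bash
python3 - <<'E'
from plant import ctrl
print(ctrl.close_job())
E
```

```text
the job is handed in; nothing more can be done
None
```

The job is done and handed in at about 125 s, within the 210 s limit; `close_job()` gives no verdict.

- **Cast:** it stands upright on the blue mat, about 5 mm off the mat's centre.
- **Pyramid:** all six jars lie in the cradle as three, two and one. They were unchanged in the final pictures.
- **Tag:** I hooked it over the white end and slid it along the rail without lifting it. I overshot the red band's centre by about 7 mm and slid it back. It now hangs free with red showing on both sides, about 2–3 mm off centre on the +y side (limit 12 mm).
- **Clearance and bystanders:** the gripper is about 10 cm above the tag and touches nothing. The dropper, flask, brush pot and second cast stand where they were.

**Disagreement:** my estimates of the red band's centre differed (y = 3, 6 and 8 mm). I used about 6 mm and judged the final position by the red visible on each side of the tag.

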